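# Lock the stake in its holder and put the set away

### The job

Set up the goldsmith's stake holder: turn the mounted stake until the flat on its shank faces straight up at the clamp screw, then tighten the screw clockwise with the T-handled hex key until it stops, and stand the key back in its wooden block. Put all the loose stakes of the set away in the plywood case, each lying flat on the case's floor, and swing the lid fully shut so that its tongue drops behind the front wall. Do not tighten the screw onto the round of the shank, and leave the bottle, the hammer and the brick where they are.

Things in the scene. Friction and masses are not known exactly. Their poses are not given: they have to be found in the camera images.
- holder: Dark cast-iron stake holder fixed on the bench (foot 130 x 90 x 14 mm, web, hub). Origin under the hub, on the bench; x along the bore (the stake's head points to -x), z up. The hub is 52 mm in diameter and 40 mm long (x = -20 to 20 mm), its bore axis 100 mm above the bench.
- stake (a joint): Angle in rad of the mounted steel stake about the bore's axis (+x of the holder, right-handed); it turns freely round without stops. 0 or 6.283: its flat faces straight up at the clamp screw; starts well away from that. Stiff (0.12 N m): it stays where it is left. The tightened screw does not block it in this model, so do not knock it afterwards.
- flat (a point): Middle of the flat (16 mm wide) on the mounted stake's shank just in front of the hub, 7.5 mm off the axis; x is the holder's x, z points out of the flat. The stake's one-sided head (35 mm long, 22 mm thick, reaching 34 mm from the axis on the flat's side and 11 mm on the other) points the same way as the flat.
- shank (a point): Point on the axis of the mounted stake, in the middle of its round gripping length (22 mm diameter, clear for 35 mm either way along the axis: the head begins 35 mm towards -x, the hub 60 mm towards +x); axes as flat. 100 mm above the bench. Grip here across the axis and tilt the hand about the axis to turn the stake.
- setscrew (a joint): Angle in rad of the clamp screw in the top of the hub; grows as the screw turns clockwise seen from above. Starts loose at 0 to 0.6; tight at its stop, 1.8. Needs 0.06 N m to turn.
- socket (a point): Centre of the mouth of the hexagon socket in the clamp screw's head (head 28 mm diameter, 22 mm high; mouth 150 mm above the bench; socket 15.5 mm across flats, 18 mm deep). Turns with the screw; its x axis is square to one of the six flats, z up.
- key: Steel T-handled hexagon key standing in its block. Origin at the centre of its lower tip, z up along the shank. Shank 14 mm across flats, x axis square to one of the flats, tip tapered over the last 6 mm; black cross handle 95 mm along x, 18 mm wide (y) and 18 mm high, its centre 108 mm above the tip. 0.24 kg.
- rest: Wooden block for the key, 85 x 85 x 55 mm, fixed; origin at the centre of its underside.
- rest_hole0 (a point): Centre of the mouth of the block's one hole, on its top face: 19.5 mm diameter, 47 mm deep. The key stands in it down to the bottom.
- case: Open plywood case fixed on the bench, 170 (x) x 250 (y) x 50 mm outside, walls 6 mm, floor's upper face 8 mm above the origin. Origin at the centre of its underside; the lid is hinged on the +x rim, the front wall is at -x.
- lid (a joint): Opening of the case's lid in rad: 0 shut, starts open at 1.5 to 1.75 (stop 1.95). Its hinge is stiff and holds it at any angle; 1 to 3 N at the free edge moves it.
- lid_edge (a point): Middle of the lid's free edge, in mid-thickness. The lid is a board 170 mm deep from the hinge, 250 mm wide and 7 mm thick, with a brass tongue 60 mm wide and 14 mm long under its free edge that goes down just behind the front wall.
- lid_hinge (a point): Middle of the lid's hinge line, on the rim of the case 50 mm above the bench; the hinge's axis is the case's y. At lid angle q the underside of the lid runs from here along (-cos q, 0, sin q) in the case's frame, the lid's thickness lying on its outer side.
- stake_t: Steel stake of the set lying on its side, with a straight crossbar head. Origin on the bench side (underside), 11 mm below the axis of its round shank, at the place to grip it (near its balance point); x runs along the shank to the head, z up. The whole stake is 22 mm thick (high). Shank 22 mm diameter from x = -65 to +25 mm (it has a flat at the -x end, from x = -65 to -25); head from x = 25 to 50 mm, 50 mm wide, even to both sides. About 0.4 kg. May be absent.
- stake_round: Steel stake of the set lying on its side, with a half-moon head. Origin on the bench side (underside), 11 mm below the axis of its round shank, at the place to grip it (near its balance point); x runs along the shank to the head, z up. The whole stake is 22 mm thick (high). Shank 22 mm diameter from x = -65 to +25 mm (it has a flat at the -x end, from x = -65 to -25); head from x = 25 to 58 mm, 50 mm wide, even to both sides. About 0.4 kg. May be absent.
- stake_hook: Steel stake of the set lying on its side, with a one-sided head. Origin on the bench side (underside), 11 mm below the axis of its round shank, at the place to grip it (near its balance point); x runs along the shank to the head, z up. The whole stake is 22 mm thick (high). Shank 22 mm diameter from x = -65 to +25 mm (it has a flat at the -x end, from x = -65 to -25); head from x = 25 to 60 mm, reaching 34 mm to +y and 11 mm to -y. About 0.4 kg. May be absent.
- stake_wedge: Steel stake of the set lying on its side, with a flaring spade head. Origin on the bench side (underside), 11 mm below the axis of its round shank, at the place to grip it (near its balance point); x runs along the shank to the head, z up. The whole stake is 22 mm thick (high). Shank 22 mm diameter from x = -65 to +25 mm (it has a flat at the -x end, from x = -65 to -25); head from x = 25 to 64 mm, 48 mm wide at the end, even to both sides. About 0.4 kg. May be absent.
- bottle: Bystander: small amber bottle, 40 mm diameter, 85 mm high, origin at its base.
- hammer: Bystander: hammer 240 mm long, lying on the bench.
- firebrick: Bystander: pale soldering brick 110 x 70 x 30 mm, origin under its centre.
Not all that is in view belongs to the job. Of the things like the holder, leave any that is purple or yellow; of the rest the larger one is meant.

How it is judged (in metres and radians):
On the way, in this order (a step that is already met when the one before it is completed fails the run):
1. the stake's flat faces up at the clamp screw (within 0.14 rad) (angle between flat's own z axis and vertical below 0.14 rad), for 0.3 s.
2. the clamp screw is tight (past 1.65 rad) with the hex key in its socket and the flat still facing it (value of joint setscrew above 1.65 rad and angle between flat's own z axis and vertical below 0.14 rad and horizontal distance between key and socket below 0.006 m and z of key in the frame of socket below -0.009 m), for 0.1 s.
At the end, for the whole second after the job is handed in: Flat up within 0.14 rad; screw past 1.65 rad; key standing in its block, tip 35 mm or more down the hole; every loose stake lying flat (0.15 rad) and at rest on the case floor (within 8 mm of it), grip point inside the walls; lid within 0.05 rad of shut (angle between flat's own z axis and vertical below 0.14 rad and value of joint setscrew above 1.65 rad and horizontal distance between key and rest_hole0 below 0.008 m and z of key in the frame of rest_hole0 below -0.035 m and angle between each of key, stake_t, stake_round, stake_hook, stake_wedge's own z axis and vertical below 0.15 rad and value of joint lid below 0.05 rad and z of stake_t in the frame of case between 0 and 0.016 m and x of stake_t in the frame of case between -0.08 and 0.08 m and y of stake_t in the frame of case between -0.12 and 0.12 m and linear speed of each of stake_t, stake_round, stake_hook, stake_wedge below 0.03 m/s and z of stake_round in the frame of case between 0 and 0.016 m and x of stake_round in the frame of case between -0.08 and 0.08 m and y of stake_round in the frame of case between -0.12 and 0.12 m and z of stake_hook in the frame of case between 0 and 0.016 m and x of stake_hook in the frame of case between -0.08 and 0.08 m and y of stake_hook in the frame of case between -0.12 and 0.12 m and z of stake_wedge in the frame of case between 0 and 0.016 m and x of stake_wedge in the frame of case between -0.08 and 0.08 m and y of stake_wedge in the frame of case between -0.12 and 0.12 m); the robot touches nothing.
It fails at once if the screw is tightened (past 1.2 rad) onto the round of the shank (flat more than 0.25 rad off) (value of joint setscrew above 1.2 rad and angle between flat's own z axis and vertical above 0.25 rad).
It fails at once if the bottle, hammer or brick is pushed away (40 mm) (distance of any of bottle, hammer, firebrick from where it was at the start of the episode above 0.04 m).
Of stake_t, stake_round, stake_hook, stake_wedge only 2 to 3 are there at a start; the rules pass over those that are not, and their reading is None.
At some moment in a run one of stake_t, stake_round, stake_hook, stake_wedge may be knocked a few centimetres aside while the robot is not near it.
It also fails if it takes over 210 s, if anything falls off the work surface, if the arm or the gripper's body presses on something with over 40 N, if the wrist force passes 120 N, or if a joint passes its speed limit or range.

### The arm

A 6-joint arm with a two-finger parallel gripper is mounted at the origin on the work surface. World frame = base frame: x ahead of the robot, y to its left, z up, the work surface at z = 0. Lengths are in m, angles in degrees, forces in N, time in s.
With the tool pointing down it reaches from about 0.375 to 0.9 m from the base axis. Payload 3.1 kg.
Tool frame: the origin (TCP) lies at the very end of the fingers, on their centre line; the grasp point (between the pads) lies bot.grip_point_offset behind it (bot.grip_point_offset is the distance from the TCP to the grasp point, in m); z points along the fingers, y is the line along which they close (so a half turn about z gives the same grasp; the last joint's range is limited). The gripper opens to 87 mm and grips with 3 to 60 N. Pads are 19 mm wide; open, the fingers measure 117 mm over their backs; the gripper's body (75 mm by 190 mm) begins 51 mm behind the grasp point.
Start: joints at [-76.003, 30.224, 82.088, -0, 67.689, -10.227], TCP at [0.256, -0.57, 0.223] pointing down, gripper open.
Joint ranges: [-176.69, 176.69], [-43.24, 126.21], [12.49, 139.97], [-82, 262], [0, 151.66], [-163.58, 163.58]. Speed limits (degrees/s): [159.86, 159.86, 180, 180, 180, 180].

### API

Orientations are given as a 3x3 rotation matrix whose columns are the frame's x, y, z axes.
In Python, from rig import bot, viewer, ticket gives the robot as it stands.
- The arm moves only by the tool servo_tool, never from a script. Its argument "targets" is a list of rows, each an object with "offset": the shift along the tool's x, y, z in m, a list of three; "dr": the turn, a rotation vector about the tool's x, y, z in degrees, a list of three. In form: [{"offset": [x, y, z], "dr": [ax, ay, az]}, ...]. A call has 1 to 20 rows; each row is the pose to reach, as a shift and turn from the pose commanded when the call began, along the tool's axes at that moment; what a row does not reach only later rows make up. A row lasts 1/12 s, in which the tool goes at most 41.7 mm and 7.16 degrees, less where a joint would pass 70% of its speed; a pose out of reach is approached as far as the arm can. A call with a gripper value outside its range is refused whole. "gripper" is the gripper command: -1 is fully open, 1 is shut, values between are in proportion, set as the call begins (left out, the last holds). The fingers move at their own pace and stop on an object; the grip force is fixed at half the most. Time passes only in rows, so rows that repeat a pose let the fingers close. It gives the time, the measured TCP pose, the force, the opening and the grip force at its end, in the units of the state.
- bot.read_state(): the state, without advancing time (a new reading comes with each control period).
- viewer.capture(name): name is "side" or "top"; returns a dict with "color" (384x512x3 uint8, red, green, blue), "camera_matrix" (3x3 intrinsics, pixels), "R" (3x3) and "t" (3): a world point X has camera coordinates R X + t. Camera axes: x right, y down, z forward; pixel columns grow to the right and rows downward; lengths in m; the calibration is good to about 2 mm. A picture is of the moment at which its call begins. There is no depth.
- ticket.hand_in(): hands the job in; it is judged then, once.
The state is a dict: "time_s": time; "joint_positions": joint angles; "qvel": joint speeds; "tau": joint torques, N m; "position": TCP position; "tcp_rot": TCP orientation; "force": force on the tool from outside, world axes, zero at the start; "moment": the same for the moment, N m; "opening": opening from 0.0 (shut) to 1.0 (fully open); "grasp_force": force on a finger pad.
Only numpy, scipy, OpenCV 4.12 (cv2) and the standard library are available. Lean on these libraries where they do the work, as an engineer would, in place of code of your own. Each camera call takes 0.05 s, during which the arm holds its last target. There are 200 camera calls.

## Working session

There is one attempt and no reset: what is moved stays moved. The work goes in short steps, Python scripts to look and compute and a tool call to move; the robot and the scene stay as the last step left them, time stands still between calls to the robot, and variables do not carry over. Pictures are saved under pics/ and viewed, at most 14 in all, crops included, and the job is handed in when it is done.

Besides the shell and the picture viewer there is one more tool, called by a JSON object that holds its "name" and its "arguments". servo_tool: Moves the arm, as the interface text tells. Its arguments: {"type":"object","properties":{"targets":{"type":"array"},"gripper":{"type":"number"}},"required":["targets"]}

```bash
ls; mkdir -p pics
cat > h.py <<'E'
import numpy as np, cv2
from rig import bot, viewer, ticket
def cap(n, f=None):
    c=viewer.capture(n)
    if f: cv2.imwrite('pics/'+f, c['color'][:,:,::-1])
    return c
def ray(c,u,v):
    R=np.array(c['R']);t=np.array(c['t']);K=np.array(c['camera_matrix'])
    o=-R.T@t; d=R.T@np.linalg.solve(K,[u,v,1.0]); return o,d/np.linalg.norm(d)
def onz(c,u,v,z):
    o,d=ray(c,u,v); return o+d*(z-o[2])/d[2]
def tri(c1,p1,c2,p2):
    o1,d1=ray(c1,*p1);o2,d2=ray(c2,*p2)
    s=np.linalg.lstsq(np.c_[d1,-d2],o2-o1,rcond=None)[0]
    a=o1+s[0]*d1;b=o2+s[1]*d2
    return (a+b)/2,np.linalg.norm(a-b)
def proj(c,X):
    p=np.array(c['camera_matrix'])@(np.array(c['R'])@np.array(X)+np.array(c['t'])); return p[:2]/p[2]
E
python3 - <<'E'
from h import *
np.set_printoptions(precision=4,suppress=True)
a=cap('side');b=cap('top')
for n,c in (('side',a),('top',b)):
    cv2.imwrite(f'pics/{n}0.png',cv2.resize(c['color'][:,:,::-1],(800,600),interpolation=cv2.INTER_CUBIC))
    print(n,c['camera_matrix'],c['R'],c['t'],-np.array(c['R']).T@c['t'])
s=bot.read_state();print(s,bot.grip_point_offset)
E
```

```text
pics
side [[482.2346   0.     258.7879]
 [  0.     482.2346 186.3372]
 [  0.       0.       1.    ]] [[-0.9907 -0.1359  0.0036]
 [-0.0972  0.6893 -0.718 ]
 [ 0.0952 -0.7117 -0.6961]] [0.4937 0.1905 1.2614] [0.3876 0.8335 1.013 ]
top [[497.9577   0.     258.4693]
 [  0.     497.9577 189.5961]
 [  0.       0.       1.    ]] [[ 0.0075 -0.9997  0.0215]
 [-0.9957 -0.0094 -0.0917]
 [ 0.0919 -0.0207 -0.9956]] [-0.1022  0.4937  1.394 ] [ 0.3643 -0.0687  1.4353]
{'time_s': 0.1, 'joint_positions': array([-76.0035,  30.274 ,  82.1489,   0.001 ,  67.6901, -10.2267]), 'qvel': array([-0.0422, -0.122 , -0.0968,  0.0969,  0.1014, -0.0088]), 'tau': array([ -0.0008, -44.0986, -17.715 ,   0.0635,   0.0534,  -0.    ]), 'position': array([ 0.2563, -0.5693,  0.2217]), 'tcp_rot': array([[ 0.912 ,  0.4103, -0.0005],
       [ 0.4103, -0.912 ,  0.0019],
       [ 0.0004, -0.0019, -1.    ]]), 'force': array([ 0.2993, -0.2671,  0.144 ]), 'moment': array([-0.0275, -0.0183, -0.0056]), 'grasp_force': 0.0, 'opening': 1.0040849138977914} 0.0187
```

View pics/side0.png

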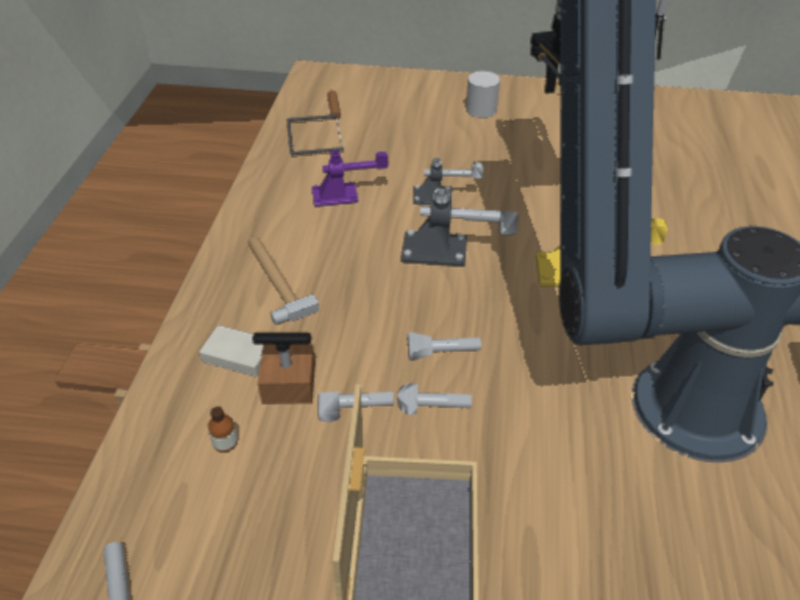

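View pics/top0.png

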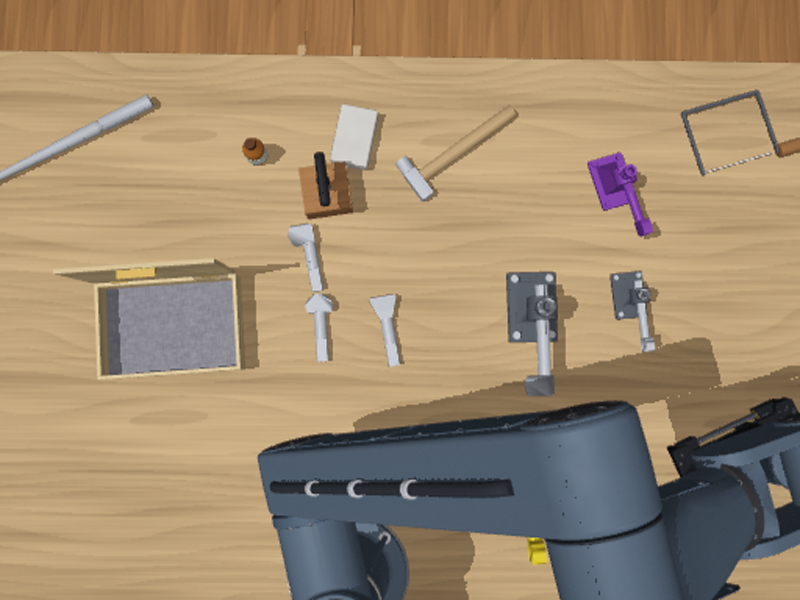

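The candidates for the holder, in 800x600 top-view pixels, are dark large (540,305), dark small (630,300), purple (615,180) and yellow (537,550). I choose the large dark one at (540,305). Next I'll check it in a close crop.

Run:
```python
from h import *
a=cap('side');b=cap('top')
def crop(c,u,v,w):
    h=w*3//4
    return cv2.resize(c['color'][v-h//2:v+h//2,u-w//2:u+w//2,::-1],(400,300),interpolation=cv2.INTER_CUBIC)
m=np.vstack([np.hstack([crop(b,346,210,100),crop(a,290,145,100)]),np.hstack([crop(b,224,180,120),crop(a,250,240,120)])])
cv2.imwrite('pics/m1.png',m)
for uv in [(512,275),(556,275),(512,338),(556,338)]: print(onz(b,uv[0]*.64,uv[1]*.64,0.014))
```

```text
[ 0.53674008 -0.29751069  0.014     ]
[ 0.53755778 -0.37905113  0.014     ]
[ 0.42057777 -0.29689053  0.014     ]
[ 0.42124757 -0.37782237  0.014     ]
```

View pics/m1.png

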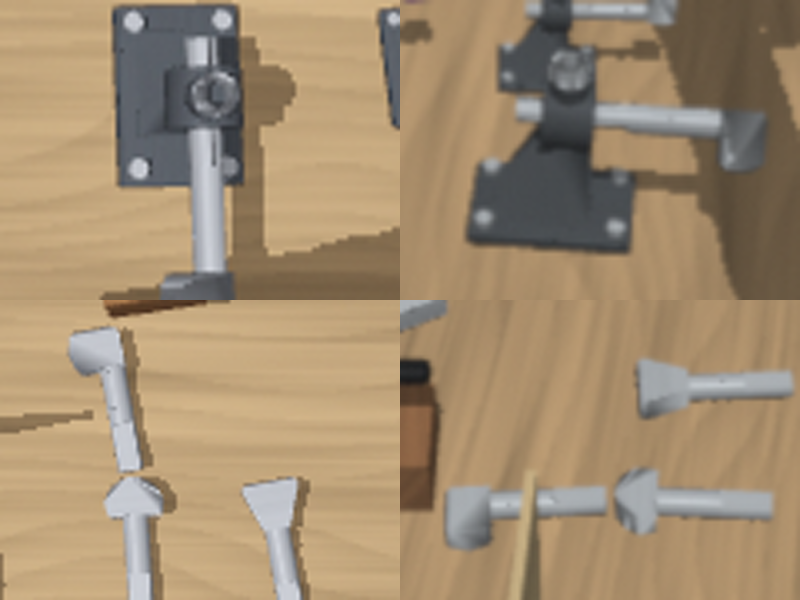

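The big dark holder has its head pointing at the robot and hanging towards +y. There are three loose stakes: hook at (100,370), half-moon at (135,500) and wedge at (275,510) in the lower-left panel. Now I'll measure them.

```bash
cat >> h.py <<'E'
def stakes(c,z=0.022):
    hsv=cv2.cvtColor(c['color'],cv2.COLOR_RGB2HSV)
    m=((hsv[:,:,1]<45)&(hsv[:,:,2]>120)).astype(np.uint8)
    cs,_=cv2.findContours(m,cv2.RETR_EXTERNAL,cv2.CHAIN_APPROX_NONE)
    r=[]
    for k in cs:
        A=cv2.contourArea(k)
        if 80<A<3000:
            P=np.array([onz(c,*p[0],z)[:2] for p in k]); 
            mm=np.zeros_like(m);cv2.drawContours(mm,[k],-1,1,-1);ys,xs=np.nonzero(mm)
            W=np.array([onz(c,x,y,z)[:2] for x,y in zip(xs,ys)]);mu=W.mean(0)
            e,V=np.linalg.eigh(np.cov(W.T));d=V[:,1]; s=(W-mu)@d;n=(W-mu)@np.array([-d[1],d[0]])
            r.append((k.mean(0)[0].round(),A,mu,np.degrees(np.arctan2(d[1],d[0])),s.min(),s.max(),n.min(),n.max()))
    return r
E
python3 - <<'E'
from h import *
np.set_printoptions(precision=4,suppress=True)
a=cap('side');b=cap('top')
for r in stakes(b): print(*[np.round(x,4) for x in r])
T=lambda x,y:(296+x/4,173+y/4)
S=lambda x,y:(240+(x-400)/4,108+y/4)
print('foot',[onz(b,*T(*p),0.014) for p in [(115,5),(238,5),(243,183),(119,185)]])
print('shank near hub/head',onz(b,*T(207,135),.107),onz(b,*T(210,270),.107))
print('tri shank end',tri(b,T(210,272),a,S(722,122)))
print('socket',onz(b,*T(214,95),.15),tri(b,T(214,95),a,S(570,62)))
hsv=cv2.cvtColor(b['color'],cv2.COLOR_RGB2HSV)
m=(b['color'].max(2)<60).astype(np.uint8);m[:, :150]=0;m[:90]=0;m[145:]=0;m[:,260:]=0
ys,xs=np.nonzero(m);W=np.array([onz(b,x,y,.125)[:2] for x,y in zip(xs,ys)])
mn=cv2.minAreaRect(W.astype(np.float32)*1000);print('key',len(xs),W.mean(0),mn)
for p in [(97,285),(238,275),(240,370),(97,380)]: print('rim',onz(b,p[0]*.64,p[1]*.64,.05))
print('rest top', [onz(b,p[0]*.64,p[1]*.64,.055) for p in [(301,168),(346,162),(352,210),(308,217)]])
E
```

```text
[348. 222.] 256.5 [ 0.4054 -0.3523] -179.1575 -0.0505 0.0518 -0.0125 0.019
[412. 210.] 151.0 [ 0.4387 -0.538 ] -171.8018 -0.0485 0.0397 -0.012 0.0126
[248. 210.] 366.5 [ 0.4429 -0.0669] -169.5951 -0.0541 0.0746 -0.0242 0.0226
[205. 208.] 350.5 [0.4464 0.0551] -175.2318 -0.0521 0.0704 -0.0245 0.0242
[197. 163.] 354.5 [0.5753 0.0794] -162.547 -0.0534 0.0743 -0.0244 0.0205
[265. 114.] 248.5 [ 0.7148 -0.1148] -142.8168 -0.0457 0.043 -0.0139 0.0141
[226.  87.] 840.5 [ 0.7944 -0.0021] 169.6396 -0.0558 0.0592 -0.0353 0.0346
[48. 88.] 652.0 [0.7905 0.4977] 118.7847 -0.1374 0.1682 -0.0121 0.0123
foot [array([ 0.5417, -0.2891,  0.014 ]), array([ 0.5426, -0.3781,  0.014 ]), array([ 0.4143, -0.3804,  0.014 ]), array([ 0.4122, -0.2913,  0.014 ])]
shank near hub/head [ 0.443  -0.3361  0.107 ] [ 0.353  -0.3373  0.107 ]
tri shank end (array([ 0.3534, -0.3399,  0.0943]), np.float64(0.003703669203034881))
socket [ 0.4665 -0.3322  0.15  ] (array([ 0.47  , -0.3337,  0.1429]), np.float64(0.005863512418059337))
key 215 [0.6881 0.0494] ((715.017333984375, 83.62295532226562), (164.84622192382812, 69.82804870605469), 52.44666290283203)
rim [0.5071 0.4476 0.05  ]
rim [0.5275 0.1988 0.05  ]
rim [0.3587 0.1908 0.05  ]
rim [0.3394 0.4403 0.05  ]
rest top [array([0.7223, 0.0899, 0.055 ]), array([0.7344, 0.009 , 0.055 ]), array([ 0.6465, -0.003 ,  0.055 ]), array([0.6328, 0.0757, 0.055 ])]
```

```bash
cat >> h.py <<'E'
from scipy.spatial.transform import Rotation as Ro
def down(az,tilt=0):  # tool x at azimuth az deg, z down, then turned by tilt about tool x
    return (Ro.from_euler('z',az,degrees=True)*Ro.from_euler('x',180,degrees=True)*Ro.from_euler('x',tilt,degrees=True)).as_matrix()
def go(p,R,Rfrom=None,pfrom=None):
    s=bot.read_state();R0=s['tcp_rot'] if Rfrom is None else Rfrom;p0=s['position'] if pfrom is None else pfrom
    print('off',np.round(R0.T@(np.array(p)-p0),4),'dr',np.round(Ro.from_matrix(R0.T@R).as_rotvec(degrees=True),1))
E
python3 - <<'E'
from h import *
go([.375,-.27,.28],down(0))
b=cap('top')
m=(b['color'].max(2)<70).astype(np.uint8)
n,l,st,ce=cv2.connectedComponentsWithStats(m[80:150,180:240])
for i in range(1,n):
    if st[i,4]>60:
        ys,xs=np.nonzero(l==i);W=np.array([onz(b,x+180,y+80,.125)[:2] for x,y in zip(xs,ys)])
        e,V=np.linalg.eigh(np.cov(W.T));d=V[:,1];sd=(W-W.mean(0))@d;print(st[i],W.mean(0),np.degrees(np.arctan2(d[1],d[0])),sd.min(),sd.max())
print([onz(b,x*.64,y*.64,.125) for x,y in [(321,179)]])
E
```

```text
off [ 0.2311 -0.2247 -0.0576] dr [-0.   0.  24.2]
[ 21  18  10  34 220] [0.68556515 0.04600476] -171.73466119389144 -0.04610880307551951 0.04548129366629149
[array([0.68540194, 0.0473945 , 0.125     ])]
```

{"name": "servo_tool", "arguments": {"targets": [{"offset": [0, 0, -0.0576], "dr": [0, 0, 7]}, {"offset": [0, 0, -0.0576], "dr": [0, 0, 14]}, {"offset": [0.231, -0.225, -0.0576], "dr": [0, 0, 24.2]}, {"offset": [0.231, -0.225, -0.0576], "dr": [0, 0, 24.2]}, {"offset": [0.231, -0.225, -0.0576], "dr": [0, 0, 24.2]}, {"offset": [0.231, -0.225, -0.0576], "dr": [0, 0, 24.2]}, {"offset": [0.231, -0.225, -0.0576], "dr": [0, 0, 24.2]}, {"offset": [0.231, -0.225, -0.0576], "dr": [0, 0, 24.2]}, {"offset": [0.231, -0.225, -0.0576], "dr": [0, 0, 24.2]}, {"offset": [0.231, -0.225, -0.0576], "dr": [0, 0, 24.2]}, {"offset": [0.231, -0.225, -0.0576], "dr": [0, 0, 24.2]}, {"offset": [0.231, -0.225, -0.0576], "dr": [0, 0, 24.2]}], "gripper": -1}}

```text
time_s: 1.35
position: [0.3752, -0.2685, 0.2805]
tcp_rot: [[1.0, 0.004, 0.0], [0.004, -1.0, -0.001], [0.0, 0.001, -1.0]]
force: [0.4, -0.3, -0.2]
opening: 1.001
grasp_force: 0.0
```

Run:
```python
from h import *
s=bot.read_state();print(s['position'],s['joint_positions'])
R=down(0,-45);g=np.array([.375,-.336,.1]);z=R[:,2];print(R)
go(g+z*.0187-z*.1,R)
a=cap('side','s2.png')
```

```text
[ 0.37521443 -0.26853036  0.28048514] [-4.94978063e+01  1.31654107e+01  1.00329428e+02 -2.01267638e-02
  6.64647858e+01  4.02780757e+01]
[[ 1.          0.          0.        ]
 [ 0.         -0.70710678 -0.70710678]
 [ 0.          0.70710678 -0.70710678]]
off [-0.0003  0.0099  0.123 ] dr [-45.   -0.1   0.2]
```

{"name": "servo_tool", "arguments": {"targets": [{"offset": [0, 0.005, 0], "dr": [-45, 0, 0]}, {"offset": [0, 0.005, 0], "dr": [-45, 0, 0]}, {"offset": [0, 0.005, 0], "dr": [-45, 0, 0]}, {"offset": [0, 0.005, 0], "dr": [-45, 0, 0]}, {"offset": [0, 0.01, 0.03], "dr": [-45, 0, 0]}, {"offset": [0, 0.01, 0.06], "dr": [-45, 0, 0]}, {"offset": [0, 0.01, 0.09], "dr": [-45, 0, 0]}, {"offset": [0, 0.01, 0.123], "dr": [-45, 0, 0]}, {"offset": [0, 0.01, 0.123], "dr": [-45, 0, 0]}, {"offset": [0, 0.01, 0.123], "dr": [-45, 0, 0]}, {"offset": [0, 0.01, 0.123], "dr": [-45, 0, 0]}]}}

```text
time_s: 2.32
position: [0.3822, -0.2737, 0.1602]
tcp_rot: [[1.0, 0.004, -0.025], [-0.015, -0.723, -0.691], [-0.021, 0.691, -0.723]]
force: [-0.2, 0.8, 0.9]
opening: 1.001
grasp_force: 0.0
```

Run:
```python
from h import *
s=bot.read_state();print(s['position'],s['joint_positions'])
a=cap('side');b=cap('top')
f=lambda c,u,v:cv2.resize(c['color'][v-64:v+64,u-80:u+80,::-1],(400,320))
cv2.imwrite('pics/m2.png',np.hstack([f(b,346,220),f(a,295,150)]))
go([.375,-.336,.1]+s['tcp_rot'][:,2]*.0187,down(0,-45))
```

```text
[ 0.38221451 -0.27369881  0.16017472] [-25.45848094  30.49935914 121.88181846 -81.77036515  39.87616513
 136.71726723]
off [-0.0072 -0.0045  0.1083] dr [-0.7  1.   0.3]
```

View pics/m2.png

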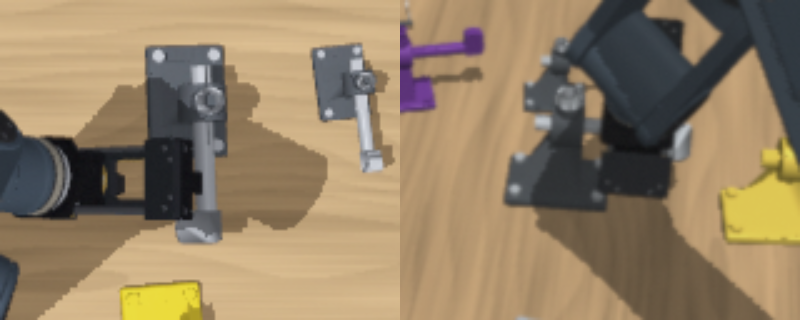

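Run:
```python
from h import *
R=down(0,-38);go([.375,-.336,.1]-R[:,2]*.08,R)
go([.375,-.336,.1]+R[:,2]*.0187,R)
```

```text
off [-0.0086  0.0045  0.0101] dr [6.3 1.1 0.2]
off [-0.0067 -0.0063  0.1082] dr [6.3 1.1 0.2]
```

{"name": "servo_tool", "arguments": {"targets": [{"offset": [-0.0086, 0.0045, 0.01], "dr": [6.3, 1.1, 0.2]}, {"offset": [-0.0086, 0.0045, 0.01], "dr": [6.3, 1.1, 0.2]}, {"offset": [-0.008, 0.001, 0.035], "dr": [6.3, 1.1, 0.2]}, {"offset": [-0.0075, -0.002, 0.06], "dr": [6.3, 1.1, 0.2]}, {"offset": [-0.007, -0.005, 0.085], "dr": [6.3, 1.1, 0.2]}, {"offset": [-0.0067, -0.0063, 0.108], "dr": [6.3, 1.1, 0.2]}, {"offset": [-0.0067, -0.0063, 0.108], "dr": [6.3, 1.1, 0.2]}, {"offset": [-0.0067, -0.0063, 0.108], "dr": [6.3, 1.1, 0.2]}]}}

```text
time_s: 3.08
position: [0.3938, -0.3471, 0.109]
tcp_rot: [[1.0, -0.007, -0.025], [-0.021, -0.802, -0.596], [-0.016, 0.597, -0.802]]
force: [0.1, 0.5, 1.2]
opening: 1.001
grasp_force: 0.0
```

{"name": "servo_tool", "arguments": {"targets": [{"offset": [0, 0, 0], "dr": [0, 0, 0]}, {"offset": [0, 0, 0], "dr": [0, 0, 0]}, {"offset": [0, 0, 0], "dr": [0, 0, 0]}, {"offset": [0, 0, 0], "dr": [0, 0, 0]}, {"offset": [0, 0, 0], "dr": [0, 0, 0]}, {"offset": [0, 0, 0], "dr": [0, 0, 0]}, {"offset": [0, 0, 0], "dr": [0, 0, 0]}, {"offset": [0, 0, 0], "dr": [0, 0, 0]}], "gripper": 1}}

```text
time_s: 3.75
position: [0.3935, -0.3437, 0.1057]
tcp_rot: [[1.0, -0.004, -0.025], [-0.018, -0.807, -0.59], [-0.018, 0.59, -0.807]]
force: [0.7, 6.7, -5.6]
opening: 0.479
grasp_force: 4.3
```

```bash
cat >> h.py <<'E'
def arc(step,n,g=.0187):
    # rows turning about the tool x axis through the grasp point, step deg each
    for i in range(1,n+1):
        a=np.radians(step*i); z=np.array([0,-np.sin(a),np.cos(a)])
        o=np.array([0,0,-g])+z*g
        print('{"offset":[0,%.4f,%.4f],"dr":[%g,0,0]},'%(o[1],o[2],step*i),end=' ')
    print()
E
python3 - <<'E'
from h import *
s=bot.read_state();print(s['position'],s['joint_positions'],s['force'],s['moment'],s['opening'],s['position']-s['tcp_rot'][:,2]*.0187)
print(s['tcp_rot']);arc(5,18)
E
```

```text
[ 0.39347561 -0.3436703   0.10570316] [-37.00877471  35.51728238 117.35206203 -81.85777062  29.43200218
 128.44723694] [ 0.66853352  6.6510702  -5.56028773] [ 1.9801299  -0.13827819  0.05171646] 0.47904697056360956 [ 0.39394517 -0.33263305  0.12079119]
[[ 0.99967565 -0.00425204 -0.02511001]
 [-0.01825806 -0.80703048 -0.59022745]
 [-0.01775487  0.59049447 -0.80684636]]
{"offset":[0,-0.0016,-0.0001],"dr":[5,0,0]}, {"offset":[0,-0.0032,-0.0003],"dr":[10,0,0]}, {"offset":[0,-0.0048,-0.0006],"dr":[15,0,0]}, {"offset":[0,-0.0064,-0.0011],"dr":[20,0,0]}, {"offset":[0,-0.0079,-0.0018],"dr":[25,0,0]}, {"offset":[0,-0.0093,-0.0025],"dr":[30,0,0]}, {"offset":[0,-0.0107,-0.0034],"dr":[35,0,0]}, {"offset":[0,-0.0120,-0.0044],"dr":[40,0,0]}, {"offset":[0,-0.0132,-0.0055],"dr":[45,0,0]}, {"offset":[0,-0.0143,-0.0067],"dr":[50,0,0]}, {"offset":[0,-0.0153,-0.0080],"dr":[55,0,0]}, {"offset":[0,-0.0162,-0.0093],"dr":[60,0,0]}, {"offset":[0,-0.0169,-0.0108],"dr":[65,0,0]}, {"offset":[0,-0.0176,-0.0123],"dr":[70,0,0]}, {"offset":[0,-0.0181,-0.0139],"dr":[75,0,0]}, {"offset":[0,-0.0184,-0.0155],"dr":[80,0,0]}, {"offset":[0,-0.0186,-0.0171],"dr":[85,0,0]}, {"offset":[0,-0.0187,-0.0187],"dr":[90,0,0]},
```

Run:
```python
from h import *
R=down(0,-15);go([.375,-.336,.1]-R[:,2]*.05,R)
go([.375,-.336,.1]+R[:,2]*.0187,R)
```

```text
off [-0.0196  0.0086 -0.0461] dr [21.2  1.4 -0.5]
off [-0.0181 -0.0162  0.018 ] dr [21.2  1.4 -0.5]
```

{"name": "servo_tool", "arguments": {"targets": [{"offset": [0, 0, -0.01], "dr": [0, 0, 0]}, {"offset": [0, 0, -0.02], "dr": [0, 0, 0]}, {"offset": [0, 0, -0.04], "dr": [0, 0, 0]}, {"offset": [-0.0196, 0.0086, -0.046], "dr": [7, 1.4, -0.5]}, {"offset": [-0.0196, 0.0086, -0.046], "dr": [14, 1.4, -0.5]}, {"offset": [-0.0196, 0.0086, -0.046], "dr": [21.2, 1.4, -0.5]}, {"offset": [-0.0196, 0.0086, -0.046], "dr": [21.2, 1.4, -0.5]}, {"offset": [-0.0196, 0.0086, -0.046], "dr": [21.2, 1.4, -0.5]}, {"offset": [-0.0192, 0.0025, -0.03], "dr": [21.2, 1.4, -0.5]}, {"offset": [-0.0188, -0.0037, -0.014], "dr": [21.2, 1.4, -0.5]}, {"offset": [-0.0184, -0.01, 0.002], "dr": [21.2, 1.4, -0.5]}, {"offset": [-0.0181, -0.0162, 0.018], "dr": [21.2, 1.4, -0.5]}, {"offset": [-0.0181, -0.0162, 0.018], "dr": [21.2, 1.4, -0.5]}, {"offset": [-0.0181, -0.0162, 0.018], "dr": [21.2, 1.4, -0.5]}], "gripper": -1}}

```text
time_s: 4.92
position: [0.3743, -0.3419, 0.0821]
tcp_rot: [[1.0, -0.0, -0.003], [-0.001, -0.966, -0.26], [-0.002, 0.26, -0.966]]
force: [0.6, 0.1, 0.5]
opening: 0.999
grasp_force: 0.0
```

Run:
```python
from h import *
s=bot.read_state();print(s['joint_positions'],s['force'],s['moment'],s['opening'],s['position']-s['tcp_rot'][:,2]*.0187)
R=down(0,-15);go([.375,-.336,.1]+R[:,2]*.0187,R)
```

```text
[-49.01875207  33.18662126 113.13098937 -24.78922571  24.29343747
  62.85389701] [0.56837912 0.05836926 0.51346869] [ 0.25301206  0.01328664 -0.05777204] 0.9986165022224945 [ 0.37433778 -0.33708155  0.1001792 ]
off [ 0.0007 -0.0011 -0.0001] dr [ 0.1  0.1 -0. ]
```

{"name": "servo_tool", "arguments": {"targets": [{"offset": [0, 0, 0], "dr": [0, 0, 0]}, {"offset": [0, 0, 0], "dr": [0, 0, 0]}, {"offset": [0, 0, 0], "dr": [0, 0, 0]}, {"offset": [0, 0, 0], "dr": [0, 0, 0]}, {"offset": [0, 0, 0], "dr": [0, 0, 0]}, {"offset": [0, 0, 0], "dr": [0, 0, 0]}, {"offset": [0, 0, 0], "dr": [0, 0, 0]}, {"offset": [0, 0, 0], "dr": [0, 0, 0]}, {"offset": [0, 0, 0], "dr": [0, 0, 0]}, {"offset": [0, 0, 0], "dr": [0, 0, 0]}], "gripper": 1}}

```text
time_s: 5.75
position: [0.3749, -0.3423, 0.0828]
tcp_rot: [[1.0, -0.0, -0.001], [-0.001, -0.965, -0.262], [-0.0, 0.262, -0.965]]
force: [0.1, 0.3, -0.0]
opening: 0.322
grasp_force: 0.0
```

Run:
```python
from h import *
s=bot.read_state();print(s['force'],s['moment'],s['opening'],s['position']-s['tcp_rot'][:,2]*.0187)
```

```text
[ 0.11973609  0.26476843 -0.04158825] [ 0.15379202  0.03111558 -0.05482111] 0.32182293770303333 [ 0.37495629 -0.33742634  0.10089004]
```

Fingers are still closing, so I'll wait, then turn.

{"name": "servo_tool", "arguments": {"targets": [{"offset": [0, 0, 0], "dr": [0, 0, 0]}, {"offset": [0, 0, 0], "dr": [0, 0, 0]}, {"offset": [0, 0, 0], "dr": [0, 0, 0]}, {"offset": [0, 0, 0], "dr": [0, 0, 0]}, {"offset": [0, 0, 0], "dr": [0, 0, 0]}]}}

```text
time_s: 6.17
position: [0.3748, -0.3407, 0.0824]
tcp_rot: [[1.0, -0.0, -0.001], [-0.001, -0.966, -0.26], [-0.001, 0.26, -0.966]]
force: [3.3, 5.2, -0.4]
opening: 0.244
grasp_force: 29.8
```

{"name": "servo_tool", "arguments": {"targets": [{"offset": [0, -0.0016, -0.0001], "dr": [5, 0, 0]}, {"offset": [0, -0.0032, -0.0003], "dr": [10, 0, 0]}, {"offset": [0, -0.0048, -0.0006], "dr": [15, 0, 0]}, {"offset": [0, -0.0064, -0.0011], "dr": [20, 0, 0]}, {"offset": [0, -0.0079, -0.0018], "dr": [25, 0, 0]}, {"offset": [0, -0.0093, -0.0025], "dr": [30, 0, 0]}, {"offset": [0, -0.0107, -0.0034], "dr": [35, 0, 0]}, {"offset": [0, -0.012, -0.0044], "dr": [40, 0, 0]}, {"offset": [0, -0.0132, -0.0055], "dr": [45, 0, 0]}, {"offset": [0, -0.0143, -0.0067], "dr": [50, 0, 0]}, {"offset": [0, -0.0153, -0.008], "dr": [55, 0, 0]}, {"offset": [0, -0.0162, -0.0093], "dr": [60, 0, 0]}, {"offset": [0, -0.0169, -0.0108], "dr": [65, 0, 0]}, {"offset": [0, -0.0169, -0.0108], "dr": [65, 0, 0]}]}}

```text
time_s: 7.33
position: [0.3749, -0.3217, 0.0883]
tcp_rot: [[1.0, -0.002, 0.001], [-0.002, -0.635, 0.772], [-0.001, -0.772, -0.635]]
force: [1.9, 3.3, 3.2]
opening: 0.241
grasp_force: 30.0
```

Run:
```python
from h import *
s=bot.read_state();print(s['joint_positions'],s['force'],s['moment'],s['opening'],s['position']-s['tcp_rot'][:,2]*.0187)
a=cap('side');b=cap('top')
f=lambda c,u,v:cv2.resize(c['color'][v-48:v+48,u-60:u+60,::-1],(400,320))
cv2.imwrite('pics/m3.png',np.hstack([f(b,346,220),f(a,295,150)]))
```

```text
[-65.62476309  51.80540671  82.54757505  18.68642335  93.35407363
  17.319356  ] [1.87871221 3.28865652 3.24238618] [ 0.39108657 -0.132699    0.00346764] 0.24120326197744185 [ 0.3748519  -0.33612039  0.10018739]
```

View pics/m3.png

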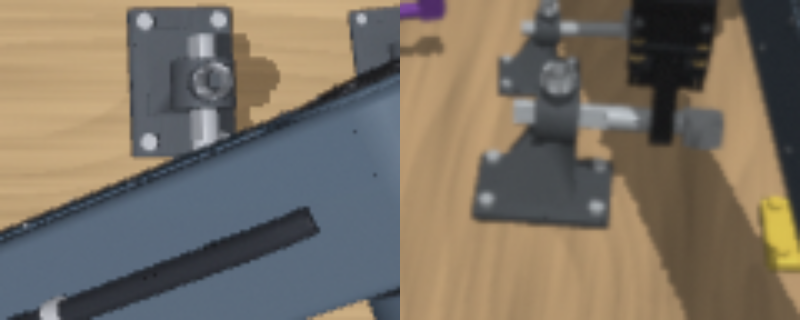

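{"name": "servo_tool", "arguments": {"targets": [{"offset": [0, 0, 0], "dr": [0, 0, 0]}, {"offset": [0, 0, 0], "dr": [0, 0, 0]}, {"offset": [0, 0, 0], "dr": [0, 0, 0]}, {"offset": [0, 0, 0], "dr": [0, 0, 0]}, {"offset": [0, 0, 0], "dr": [0, 0, 0]}, {"offset": [0, 0.0016, -0.0001], "dr": [-5, 0, 0]}, {"offset": [0, 0.0032, -0.0003], "dr": [-10, 0, 0]}, {"offset": [0, 0.0048, -0.0006], "dr": [-15, 0, 0]}, {"offset": [0, 0.0064, -0.0011], "dr": [-20, 0, 0]}, {"offset": [0, 0.0079, -0.0018], "dr": [-25, 0, 0]}, {"offset": [0, 0.0093, -0.0025], "dr": [-30, 0, 0]}, {"offset": [0, 0.0107, -0.0034], "dr": [-35, 0, 0]}, {"offset": [0, 0.012, -0.0044], "dr": [-40, 0, 0]}, {"offset": [0, 0.0132, -0.0055], "dr": [-45, 0, 0]}, {"offset": [0, 0.0143, -0.0067], "dr": [-50, 0, 0]}, {"offset": [0, 0.0153, -0.008], "dr": [-55, 0, 0]}, {"offset": [0, 0.0162, -0.0093], "dr": [-60, 0, 0]}, {"offset": [0, 0.0169, -0.0108], "dr": [-65, 0, 0]}, {"offset": [0, 0.0169, -0.0108], "dr": [-65, 0, 0]}], "gripper": -0.2}}

```text
time_s: 9.02
position: [0.3742, -0.3398, 0.0831]
tcp_rot: [[1.0, 0.003, -0.001], [0.002, -0.965, -0.263], [-0.002, 0.263, -0.965]]
force: [-1.0, 0.7, -0.4]
opening: 0.601
grasp_force: 0.0
```

{"name": "servo_tool", "arguments": {"targets": [{"offset": [0, 0, 0], "dr": [0, 0, 0]}, {"offset": [0, 0, 0], "dr": [0, 0, 0]}, {"offset": [0, 0, 0], "dr": [0, 0, 0]}, {"offset": [0, 0, 0], "dr": [0, 0, 0]}, {"offset": [0, 0, 0], "dr": [0, 0, 0]}, {"offset": [0, 0, 0], "dr": [0, 0, 0]}, {"offset": [0, 0, 0], "dr": [0, 0, 0]}, {"offset": [0, 0, 0], "dr": [0, 0, 0]}, {"offset": [0, 0, 0], "dr": [0, 0, 0]}, {"offset": [0, 0, 0], "dr": [0, 0, 0]}], "gripper": 1}}

```text
time_s: 9.85
position: [0.3749, -0.3408, 0.0824]
tcp_rot: [[1.0, -0.002, -0.0], [-0.002, -0.966, -0.26], [-0.0, 0.26, -0.966]]
force: [3.3, 6.1, 0.2]
opening: 0.241
grasp_force: 29.7
```

Run:
```python
from h import *
s=bot.read_state();print(s['joint_positions'],s['force'],s['moment'],s['opening'],s['position']-s['tcp_rot'][:,2]*.0187)
a=cap('side');b=cap('top')
f=lambda c,u,v:cv2.resize(c['color'][v-36:v+36,u-45:u+45,::-1],(400,320),interpolation=cv2.INTER_CUBIC)
cv2.imwrite('pics/m4.png',np.hstack([f(b,346,230),f(a,300,140)]))
```

```text
[-48.93019964  33.12945829 113.2029579  -24.62549609  24.20819195
  62.86020204] [3.28691777 6.06020188 0.24707867] [ 1.2562998  -0.60506375  0.21160542] 0.24135879737531404 [ 0.37495579 -0.33590157  0.10042613]
```

View pics/m4.png

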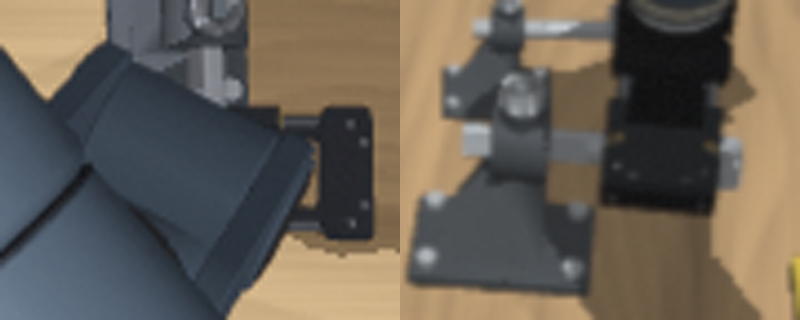

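Regripped at tilt -15. I'll turn another 65°, open, and back off upwards to look.

{"name": "servo_tool", "arguments": {"targets": [{"offset": [0, -0.0016, -0.0001], "dr": [5, 0, 0]}, {"offset": [0, -0.0032, -0.0003], "dr": [10, 0, 0]}, {"offset": [0, -0.0048, -0.0006], "dr": [15, 0, 0]}, {"offset": [0, -0.0064, -0.0011], "dr": [20, 0, 0]}, {"offset": [0, -0.0079, -0.0018], "dr": [25, 0, 0]}, {"offset": [0, -0.0093, -0.0025], "dr": [30, 0, 0]}, {"offset": [0, -0.0107, -0.0034], "dr": [35, 0, 0]}, {"offset": [0, -0.012, -0.0044], "dr": [40, 0, 0]}, {"offset": [0, -0.0132, -0.0055], "dr": [45, 0, 0]}, {"offset": [0, -0.0143, -0.0067], "dr": [50, 0, 0]}, {"offset": [0, -0.0153, -0.008], "dr": [55, 0, 0]}, {"offset": [0, -0.0162, -0.0093], "dr": [60, 0, 0]}, {"offset": [0, -0.0169, -0.0108], "dr": [65, 0, 0]}, {"offset": [0, -0.0169, -0.0108], "dr": [65, 0, 0]}, {"offset": [0, -0.0169, -0.0108], "dr": [65, 0, 0]}]}}

```text
time_s: 11.2
position: [0.375, -0.3218, 0.0883]
tcp_rot: [[1.0, -0.001, 0.001], [-0.002, -0.64, 0.769], [-0.0, -0.769, -0.64]]
force: [1.6, 3.9, -0.5]
opening: 0.244
grasp_force: 29.9
```

{"name": "servo_tool", "arguments": {"targets": [{"offset": [0, 0, 0], "dr": [0, 0, 0]}, {"offset": [0, 0, 0], "dr": [0, 0, 0]}, {"offset": [0, 0, 0], "dr": [0, 0, 0]}, {"offset": [0, 0, 0], "dr": [0, 0, 0]}, {"offset": [0, 0, 0], "dr": [0, 0, 0]}, {"offset": [0, 0, -0.03], "dr": [0, 0, 0]}, {"offset": [0, 0, -0.07], "dr": [0, 0, 0]}, {"offset": [0, 0, -0.11], "dr": [0, 0, 0]}, {"offset": [0, 0, -0.15], "dr": [0, 0, 0]}, {"offset": [0, 0, -0.15], "dr": [0, 0, 0]}], "gripper": -0.2}}

```text
time_s: 12.03
position: [0.3756, -0.4456, 0.19]
tcp_rot: [[1.0, 0.002, 0.006], [-0.004, -0.657, 0.754], [0.005, -0.754, -0.657]]
force: [0.4, -1.4, 0.2]
opening: 0.601
grasp_force: 0.0
```

Run:
```python
from h import *
go([.34,-.5,.3],down(0,20))
```

```text
off [-0.0348 -0.0473 -0.1135] dr [-28.9  -0.4   0. ]
```

{"name": "servo_tool", "arguments": {"targets": [{"offset": [-0.035, -0.05, -0.113], "dr": [-7, 0, 0]}, {"offset": [-0.035, -0.05, -0.113], "dr": [-14, 0, 0]}, {"offset": [-0.035, -0.05, -0.113], "dr": [-21, 0, 0]}, {"offset": [-0.035, -0.05, -0.16], "dr": [-29, 0, 0]}, {"offset": [-0.07, -0.05, -0.17], "dr": [-35, 0, 0]}, {"offset": [-0.07, -0.05, -0.17], "dr": [-42, 0, 0]}, {"offset": [-0.07, -0.05, -0.17], "dr": [-45, 0, 0]}, {"offset": [-0.07, -0.05, -0.17], "dr": [-47, 0, 0]}, {"offset": [-0.07, -0.05, -0.17], "dr": [-48, 0, 0]}]}}

```text
time_s: 12.78
position: [0.3047, -0.5336, 0.3343]
tcp_rot: [[1.0, 0.0, -0.0], [0.0, -1.0, 0.03], [-0.0, -0.03, -1.0]]
force: [0.7, -0.1, -0.6]
opening: 0.598
grasp_force: 0.0
```

Run:
```python
from h import *
s=bot.read_state();print(s['joint_positions'],s['position'],s['tcp_rot'])
a=cap('side');b=cap('top')
f=lambda c,u,v:cv2.resize(c['color'][v-30:v+42,u-45:u+45,::-1],(400,320),interpolation=cv2.INTER_CUBIC)
cv2.imwrite('pics/m5.png',np.hstack([f(b,346,215),f(a,300,140)]))
```

```text
[-70.95807021  24.30359716  74.16080003   0.55849958  83.18934117
  18.96100366] [ 0.30472615 -0.53360837  0.33425604] [[ 9.99999959e-01  1.12742906e-04 -2.64228487e-04]
 [ 1.20731489e-04 -9.99536856e-01  3.04312151e-02]
 [-2.60675207e-04 -3.04312458e-02 -9.99536828e-01]]
```

View pics/m5.png

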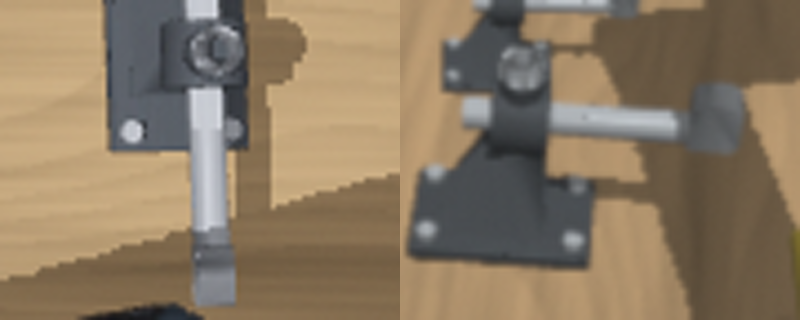

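The flat is almost up: the head leans slightly, with its top at (212,260). I'll square it by squeezing the head's parallel faces from above.

Run:
```python
from h import *
go([.335,-.337,.22],down(0));go([.335,-.337,.1],down(0))
```

```text
off [ 0.0301 -0.1934  0.12  ] dr [-1.9  0.   0. ]
off [ 0.0302 -0.1895  0.2399] dr [-1.9  0.   0. ]
```

{"name": "servo_tool", "arguments": {"targets": [{"offset": [0.03, -0.193, 0], "dr": [-1.9, 0, 0]}, {"offset": [0.03, -0.193, 0], "dr": [-1.9, 0, 0]}, {"offset": [0.03, -0.193, 0], "dr": [-1.9, 0, 0]}, {"offset": [0.03, -0.193, 0], "dr": [-1.9, 0, 0]}, {"offset": [0.03, -0.193, 0], "dr": [-1.9, 0, 0]}, {"offset": [0.03, -0.193, 0.04], "dr": [-1.9, 0, 0]}, {"offset": [0.03, -0.193, 0.08], "dr": [-1.9, 0, 0]}, {"offset": [0.03, -0.193, 0.12], "dr": [-1.9, 0, 0]}, {"offset": [0.03, -0.192, 0.15], "dr": [-1.9, 0, 0]}, {"offset": [0.03, -0.191, 0.18], "dr": [-1.9, 0, 0]}, {"offset": [0.03, -0.19, 0.21], "dr": [-1.9, 0, 0]}, {"offset": [0.03, -0.1895, 0.24], "dr": [-1.9, 0, 0]}, {"offset": [0.03, -0.1895, 0.24], "dr": [-1.9, 0, 0]}, {"offset": [0.03, -0.1895, 0.24], "dr": [-1.9, 0, 0]}]}}

```text
time_s: 14.05
position: [0.3344, -0.3377, 0.0982]
tcp_rot: [[1.0, -0.001, -0.003], [-0.001, -1.0, 0.003], [-0.003, -0.003, -1.0]]
force: [0.6, 0.9, -0.2]
opening: 0.596
grasp_force: 0.0
```

{"name": "servo_tool", "arguments": {"targets": [{"offset": [0, 0, 0], "dr": [0, 0, 0]}, {"offset": [0, 0, 0], "dr": [0, 0, 0]}, {"offset": [0, 0, 0], "dr": [0, 0, 0]}, {"offset": [0, 0, 0], "dr": [0, 0, 0]}, {"offset": [0, 0, 0], "dr": [0, 0, 0]}, {"offset": [0, 0, 0], "dr": [0, 0, 0]}, {"offset": [0, 0, 0], "dr": [0, 0, 0]}, {"offset": [0, 0, 0], "dr": [0, 0, 0]}, {"offset": [0, 0, 0], "dr": [0, 0, 0]}, {"offset": [0, 0, 0], "dr": [0, 0, 0]}], "gripper": 1}}

```text
time_s: 14.88
position: [0.3348, -0.3367, 0.1007]
tcp_rot: [[1.0, 0.001, -0.001], [0.001, -1.0, 0.001], [-0.001, -0.001, -1.0]]
force: [1.6, 5.9, 6.9]
opening: 0.252
grasp_force: 29.2
```

Run:
```python
from h import *
s=bot.read_state();print(s['force'],s['moment'],s['opening'],s['position'],s['tcp_rot'])
```

```text
[1.60682932 5.94777072 6.89360258] [ 0.79863412 -0.23695671  0.33522391] 0.25201165192260716 [ 0.33480091 -0.33668059  0.10065746] [[ 9.99999522e-01  5.84113021e-04 -7.84259817e-04]
 [ 5.84594175e-04 -9.99999641e-01  6.13424776e-04]
 [-7.83901226e-04 -6.13882956e-04 -9.99999504e-01]]
```

{"name": "servo_tool", "arguments": {"targets": [{"offset": [0, 0, 0], "dr": [0, 0, 0]}, {"offset": [0, 0, 0], "dr": [0, 0, 0]}, {"offset": [0, 0, 0], "dr": [0, 0, 0]}, {"offset": [0, 0, 0], "dr": [0, 0, 0]}, {"offset": [0, 0, 0], "dr": [0, 0, 0]}, {"offset": [0, 0, 0], "dr": [0, 0, 0]}, {"offset": [0, 0, -0.03], "dr": [0, 0, 0]}, {"offset": [0, 0, -0.06], "dr": [0, 0, 0]}, {"offset": [0, 0, -0.1], "dr": [0, 0, 0]}, {"offset": [0, 0, -0.14], "dr": [0, 0, -7]}, {"offset": [0, 0, -0.16], "dr": [0, 0, -14]}, {"offset": [0, 0, -0.16], "dr": [0, 0, -21]}], "gripper": -0.2}}

```text
time_s: 15.88
position: [0.3369, -0.3411, 0.2649]
tcp_rot: [[0.932, 0.363, 0.006], [0.363, -0.932, -0.012], [0.001, 0.013, -1.0]]
force: [-0.4, -0.8, -0.7]
opening: 0.602
grasp_force: 0.0
```

Run:
```python
from h import *
s=bot.read_state();print(s['position'],s['joint_positions'])
go([.6856,.046,.25],down(160))
b=cap('top','t6.png')
cv2.imwrite('pics/m6.png',np.hstack([cv2.resize(b['color'][175:247,306:396,::-1],(500,400),interpolation=cv2.INTER_CUBIC)]))
```

```text
[ 0.33688419 -0.34110197  0.26494101] [-5.87038231e+01  1.54936236e+01  9.97881572e+01 -6.76680775e-02
  6.39789488e+01  1.00124491e+01]
off [ 0.4655 -0.2341  0.0125] dr [   0.4    0.9 -138.7]
```

View pics/m6.png

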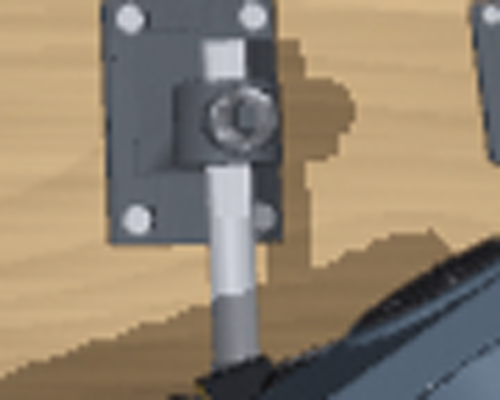

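{"name": "servo_tool", "arguments": {"targets": [{"offset": [0.465, -0.234, 0.01], "dr": [0, 0.8, -138.7]}, {"offset": [0.465, -0.234, 0.01], "dr": [0, 0.8, -138.7]}, {"offset": [0.465, -0.234, 0.01], "dr": [0, 0.8, -138.7]}, {"offset": [0.465, -0.234, 0.01], "dr": [0, 0.8, -138.7]}, {"offset": [0.465, -0.234, 0.01], "dr": [0, 0.8, -138.7]}, {"offset": [0.465, -0.234, 0.01], "dr": [0, 0.8, -138.7]}, {"offset": [0.465, -0.234, 0.01], "dr": [0, 0.8, -138.7]}, {"offset": [0.465, -0.234, 0.01], "dr": [0, 0.8, -138.7]}, {"offset": [0.465, -0.234, 0.01], "dr": [0, 0.8, -138.7]}, {"offset": [0.465, -0.234, 0.01], "dr": [0, 0.8, -138.7]}, {"offset": [0.465, -0.234, 0.01], "dr": [0, 0.8, -138.7]}, {"offset": [0.465, -0.234, 0.01], "dr": [0, 0.8, -138.7]}, {"offset": [0.465, -0.234, 0.01], "dr": [0, 0.8, -138.7]}, {"offset": [0.465, -0.234, 0.01], "dr": [0, 0.8, -138.7]}, {"offset": [0.465, -0.234, 0.01], "dr": [0, 0.8, -138.7]}, {"offset": [0.465, -0.234, 0.01], "dr": [0, 0.8, -138.7]}, {"offset": [0.465, -0.234, 0.01], "dr": [0, 0.8, -138.7]}, {"offset": [0.465, -0.234, 0.01], "dr": [0, 0.8, -138.7]}, {"offset": [0.465, -0.234, 0.01], "dr": [0, 0.8, -138.7]}, {"offset": [0.465, -0.234, 0.01], "dr": [0, 0.8, -138.7]}]}}

```text
time_s: 17.6
position: [0.6848, 0.0467, 0.2473]
tcp_rot: [[-0.938, 0.345, -0.003], [0.345, 0.938, 0.01], [0.006, 0.008, -1.0]]
force: [0.1, -0.0, 0.3]
opening: 0.601
grasp_force: 0.0
```

Run:
```python
from h import *
s=bot.read_state();print(s['position'],s['joint_positions'])
go([.6856,.046,.19],down(188.3))
go([.6856,.046,.097],down(188.3))
a=cap('side');
hsv=a['color'].max(2)<70
m=hsv.astype(np.uint8);n,l,st,ce=cv2.connectedComponentsWithStats(m[190:250,140:230])
print(st[st[:,4]>60],ce[st[:,4]>60]);print(proj(a,[.6856,.046,.116]))
cv2.imwrite('pics/m7.png',cv2.resize(a['color'][150:270,120:270,::-1],(600,480),interpolation=cv2.INTER_CUBIC))
```

```text
[0.68478328 0.0466659  0.24728961] [ -5.64448359  33.91314722  70.73343933   0.54066614  75.60038575
 -75.57180142]
off [-0.0014 -0.0008  0.0573] dr [  0.5  -0.3 -28.5]
off [-0.002  -0.0015  0.1503] dr [  0.5  -0.3 -28.5]
[[   0    0   90   60 5087]
 [  22   23   37   12  313]] [[44.76410458 29.65185768]
 [40.20766773 27.03194888]]
[182.7068701  215.08069662]
```

View pics/m7.png

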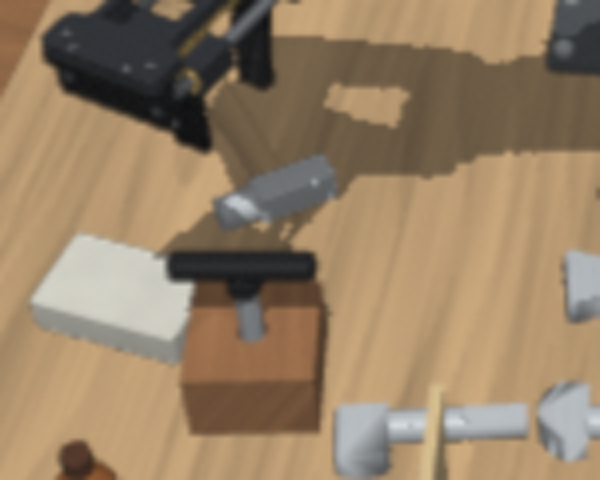

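Run:
```python
from h import *
a=cap('side');b=cap('top')
pt=proj(b,[.6856,.046,.125])
print(pt,tri(b,pt,a,(180.2,217.0)))
# handle end points in side and block check
print([onz(a,120+x/4,150+y/4,.116) for x,y in [(168,266),(316,266)]])
# stem foot at block mouth
print(onz(a,120+251/4,150+336/4,.055))
```

```text
[205.96378194 114.49380275] (array([0.69094767, 0.0475425 , 0.10927211]), np.float64(0.0029086556202315194))
[array([0.73579285, 0.05791921, 0.116     ]), array([0.64395541, 0.04501384, 0.116     ])]
[0.68931867 0.05704585 0.055     ]
```

{"name": "servo_tool", "arguments": {"targets": [{"offset": [-0.003, -0.001, 0.03], "dr": [0.5, -0.3, -7]}, {"offset": [-0.003, -0.001, 0.057], "dr": [0.5, -0.3, -14]}, {"offset": [-0.003, -0.001, 0.057], "dr": [0.5, -0.3, -21]}, {"offset": [-0.003, -0.001, 0.057], "dr": [0.5, -0.3, -28.5]}, {"offset": [-0.003, -0.001, 0.057], "dr": [0.5, -0.3, -28.5]}, {"offset": [-0.003, -0.001, 0.08], "dr": [0.5, -0.3, -28.5]}, {"offset": [-0.003, -0.001, 0.105], "dr": [0.5, -0.3, -28.5]}, {"offset": [-0.003, -0.001, 0.13], "dr": [0.5, -0.3, -28.5]}, {"offset": [-0.003, -0.001, 0.15], "dr": [0.5, -0.3, -28.5]}, {"offset": [-0.003, -0.001, 0.15], "dr": [0.5, -0.3, -28.5]}, {"offset": [-0.003, -0.001, 0.15], "dr": [0.5, -0.3, -28.5]}]}}

```text
time_s: 18.67
position: [0.6872, 0.0462, 0.098]
tcp_rot: [[-0.99, -0.139, 0.001], [-0.139, 0.99, 0.0], [-0.001, 0.0, -1.0]]
force: [-0.0, -0.3, 0.4]
opening: 0.597
grasp_force: 0.0
```

{"name": "servo_tool", "arguments": {"targets": [{"offset": [0, 0, 0], "dr": [0, 0, 0]}, {"offset": [0, 0, 0], "dr": [0, 0, 0]}, {"offset": [0, 0, 0], "dr": [0, 0, 0]}, {"offset": [0, 0, 0], "dr": [0, 0, 0]}, {"offset": [0, 0, 0], "dr": [0, 0, 0]}, {"offset": [0, 0, 0], "dr": [0, 0, 0]}, {"offset": [0, 0, 0], "dr": [0, 0, 0]}, {"offset": [0, 0, 0], "dr": [0, 0, 0]}, {"offset": [0, 0, 0], "dr": [0, 0, 0]}, {"offset": [0, 0, 0], "dr": [0, 0, 0]}], "gripper": 1}}

```text
time_s: 19.5
position: [0.6882, 0.0463, 0.0995]
tcp_rot: [[-0.99, -0.142, 0.005], [-0.142, 0.99, 0.0], [-0.005, -0.0, -1.0]]
force: [-0.9, 0.9, 3.7]
opening: 0.205
grasp_force: 29.9
```

Run:
```python
from h import *
s=bot.read_state();print(s['position'],s['joint_positions'],s['tcp_rot'],s['moment'])
go([s['position'][0],s['position'][1],.275],down(188.3))
```

```text
[0.68819314 0.04630534 0.09951942] [-5.43321965e+00  4.30684666e+01  7.77735370e+01  5.67847240e-02
  5.88997908e+01 -1.03625438e+02] [[-9.89857680e-01 -1.41989144e-01  4.56684401e-03]
 [-1.41988722e-01  9.89868187e-01  4.18091920e-04]
 [-4.57993811e-03 -2.34588846e-04 -9.99989485e-01]] [ 0.34096771 -0.0343866   0.01709596]
off [-0.0008 -0.     -0.1755] dr [-0.   0.3 -0.1]
```

{"name": "servo_tool", "arguments": {"targets": [{"offset": [0, 0, -0.03], "dr": [0, 0, 0]}, {"offset": [0, 0, -0.06], "dr": [0, 0, 0]}, {"offset": [0, 0, -0.1], "dr": [0, 0, 0]}, {"offset": [0, 0, -0.14], "dr": [0, 0, 0]}, {"offset": [0, 0, -0.175], "dr": [0, 0, 0]}, {"offset": [0, 0, -0.175], "dr": [0, 0, 0]}]}}

```text
time_s: 20.0
position: [0.6915, 0.0456, 0.2828]
tcp_rot: [[-0.99, -0.142, 0.02], [-0.142, 0.99, -0.002], [-0.019, -0.005, -1.0]]
force: [1.0, -0.2, -0.3]
opening: 0.2
grasp_force: 30.0
```

{"name": "servo_tool", "arguments": {"targets": [{"offset": [0.023, -0.029, 0], "dr": [0, 0, 0]}, {"offset": [0.046, -0.058, 0], "dr": [0, 0, 0]}, {"offset": [0.069, -0.086, 0], "dr": [0, 0, 0]}, {"offset": [0.092, -0.115, 0], "dr": [0, 0, 0]}, {"offset": [0.115, -0.144, 0], "dr": [0, 0, 0]}, {"offset": [0.137, -0.172, 0], "dr": [0, 0, 0]}, {"offset": [0.16, -0.2, 0], "dr": [0, 0, 0]}, {"offset": [0.183, -0.23, 0], "dr": [0, 0, 0]}, {"offset": [0.206, -0.259, 0], "dr": [0, 0, 0]}, {"offset": [0.23, -0.288, 0], "dr": [0, 0, 0]}, {"offset": [0.25, -0.316, 0], "dr": [0, 0, 0]}, {"offset": [0.273, -0.345, 0], "dr": [0, 0, 0]}, {"offset": [0.273, -0.345, 0], "dr": [0, 0, 0]}, {"offset": [0.273, -0.345, 0], "dr": [0, 0, 0]}, {"offset": [0.273, -0.345, 0], "dr": [0, 0, 0]}]}}

```text
time_s: 21.25
position: [0.4653, -0.3336, 0.2719]
tcp_rot: [[-0.99, -0.141, 0.002], [-0.141, 0.99, 0.003], [-0.003, 0.002, -1.0]]
force: [0.8, 1.0, -2.9]
opening: 0.202
grasp_force: 30.0
```

Run:
```python
from h import *
s=bot.read_state();print(s['position'],s['joint_positions'],s['force'],s['opening'])
a=cap('side');b=cap('top')
g=lambda c,u,v,w:cv2.resize(c['color'][v-w*2//5:v+w*2//5,u-w//2:u+w//2,::-1],(400,320),interpolation=cv2.INTER_CUBIC)
p=proj(a,[.467,-.334,.17]);q=proj(b,[.467,-.334,.17]);print(p,q)
cv2.imwrite('pics/m8.png',np.hstack([g(a,int(p[0]),int(p[1]),80),g(b,int(q[0]),int(q[1]),80)]))
```

```text
[ 0.46534862 -0.3336165   0.27191144] [ -46.92032975   23.04582687   86.38390253    0.20441339   70.59009875
 -145.09542641] [ 0.77198395  1.04870684 -2.86266945] 0.2016699114350113
[284.85273297 116.24677516] [351.78022227 195.95736784]
```

View pics/m8.png

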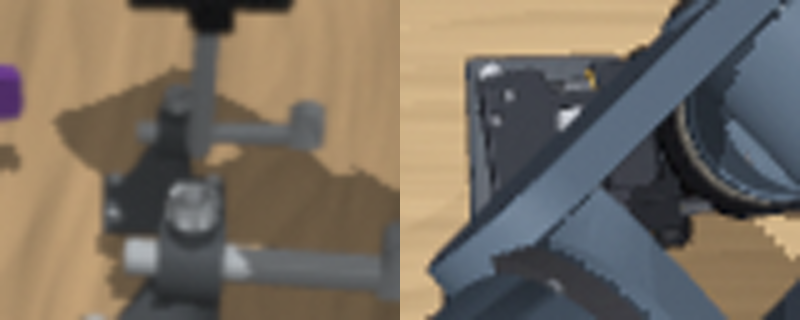

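Run:
```python
from h import *
a=cap('side')
g=cv2.cvtColor(a['color'],cv2.COLOR_RGB2GRAY).astype(int)
for v in range(90,134,2): print(v,g[v,270:304])
s=bot.read_state();p=s['position']
for z in (.18,.19,.2,.21,.22): print(z,proj(a,[p[0],p[1],z]))
print(proj(a,[.467,-.334,.15]),proj(a,[.467,-.334,.128]))
```

```text
90 [150 148 148 150 150 149 149 152 154 154 147 126  82  47  40  39  41  47
  59  70 110 139 149 152 154 157 158 156 153 152 150 149 149 151]
92 [151 149 149 149 150 148 149 152 154 153 148 141 115  90  86  87  91 118
 136 141 145 147 149 151 154 155 155 154 153 154 154 152 150 149]
94 [150 148 149 150 148 147 149 153 154 152 147 141 111  88  87  87  92 120
 137 142 145 147 149 150 153 155 155 153 154 154 154 152 149 148]
96 [149 149 151 151 149 148 148 152 153 151 146 139 108  88  87  87  94 126
 139 142 144 147 148 151 153 155 155 154 155 156 155 151 148 146]
98 [149 150 152 151 147 141 136 115 102  99  98 106  93  86  87  88  95 126
 139 142 146 148 149 151 154 155 155 155 155 156 154 151 148 147]
100 [141 140 139 115  96  91  90  92  91  91  89  84  83  84  87  89 100 128
 139 144 147 149 150 152 153 154 155 155 154 152 150 149 148 147]
102 [ 93  93  93  90  88  87  84  87  87  86  82  81  82  85  87  87  91 117
 131 141 147 149 151 152 155 154 156 154 150 148 148 148 148 148]
104 [ 92  93  92  90  87  83  75  78  85  89  87  83  83  85  87  86  86  85
  87  95 101 128 147 151 15
[... 1458 characters left out ...]
126 133 132 115  85
  64  82  89  90  91  91  92  93  92  93  93  94  95  94  93  91]
128 [ 50  50  50  50  50  51  67  69  82 118 147 145 133 130 150 134 106  79
  70  83  89  90  91  92  92  94  93  93  95  95  94  91  89  88]
130 [58 59 58 58 58 61 74 65 52 59 75 88 87 82 81 68 58 69 77 87 89 92 92 92
 93 93 93 94 93 91 90 89 90 89]
132 [166 172 164 159 153 113  86  83  75  63  57  57  57  56  58  61  73  81
  84 102 111 106 104 105 106 100  96  93  90  89  90  91  91  90]
0.18 [285.15561783 113.72654804]
0.19 [285.29792161 110.91313065]
0.2 [285.44163706 108.07180384]
0.21 [285.58678529 105.20215024]
0.22 [285.73338783 102.30374413]
[284.57674961 121.73665318] [284.27927014 127.65413303]
```

Run:
```python
from h import *
go([.468,-.3343,.249],down(188.2));go([.468,-.3343,.237],down(188.2))
```

```text
off [-0.0013 -0.0018  0.0236] dr [0.  0.2 0.1]
off [-0.0012 -0.0018  0.0356] dr [0.  0.2 0.1]
```

{"name": "servo_tool", "arguments": {"targets": [{"offset": [-0.0013, -0.0018, 0.012], "dr": [0, 0, 0]}, {"offset": [-0.0013, -0.0018, 0.0236], "dr": [0, 0, 0]}, {"offset": [-0.0013, -0.0018, 0.0236], "dr": [0, 0, 0]}, {"offset": [-0.0013, -0.0018, 0.0276], "dr": [0, 0, 0]}, {"offset": [-0.0013, -0.0018, 0.032], "dr": [0, 0, 0]}, {"offset": [-0.0013, -0.0018, 0.0356], "dr": [0, 0, 0]}, {"offset": [-0.0013, -0.0018, 0.0356], "dr": [0, 0, 0]}, {"offset": [-0.0013, -0.0018, 0.0356], "dr": [0, 0, 0]}]}}

```text
time_s: 22.07
position: [0.4677, -0.3357, 0.2376]
tcp_rot: [[-0.99, -0.142, 0.004], [-0.142, 0.99, 0.0], [-0.004, -0.0, -1.0]]
force: [0.7, -0.6, -3.1]
opening: 0.204
grasp_force: 30.0
```

Run:
```python
from h import *
s=bot.read_state();print(s['position'],s['force'],s['moment'],s['opening'])
```

```text
[ 0.46773228 -0.3356911   0.23755071] [ 0.6548054  -0.63880369 -3.10020913] [ 0.09425107 -0.09876797 -0.00951037] 0.20357752171246543
```

{"name": "servo_tool", "arguments": {"targets": [{"offset": [0, 0, 0.002], "dr": [0, 0, 0]}, {"offset": [0, 0, 0.004], "dr": [0, 0, 0]}, {"offset": [0, 0, 0.006], "dr": [0, 0, 0]}, {"offset": [0, 0, 0.006], "dr": [0, 0, 0]}, {"offset": [0, 0, 0.006], "dr": [0, 0, 0]}]}}

```text
time_s: 22.48
position: [0.4682, -0.336, 0.2345]
tcp_rot: [[-0.99, -0.142, 0.006], [-0.142, 0.99, -0.001], [-0.006, -0.002, -1.0]]
force: [-2.6, 3.4, 11.9]
opening: 0.203
grasp_force: 30.1
```

Run:
```python
from h import *
s=bot.read_state();print(s['position'],s['force'],s['moment'],s['opening'])
```

```text
[ 0.46820272 -0.33600616  0.23454009] [-2.60280244  3.44211881 11.86600043] [0.84775227 0.37691284 0.021993  ] 0.20283849995805078
```

{"name": "servo_tool", "arguments": {"targets": [{"offset": [0.0005, 0.0008, -0.001], "dr": [0, 0, 0]}, {"offset": [0.0008, 0.0015, -0.001], "dr": [0, 0, 0]}, {"offset": [0.0008, 0.0015, 0], "dr": [0, 0, 0]}, {"offset": [0.0008, 0.0015, 0], "dr": [0, 0, 0]}]}}

```text
time_s: 22.82
position: [0.4678, -0.3355, 0.2345]
tcp_rot: [[-0.99, -0.142, 0.007], [-0.142, 0.99, -0.003], [-0.007, -0.004, -1.0]]
force: [-1.5, 1.5, 11.7]
opening: 0.203
grasp_force: 30.0
```

Run:
```python
from h import *
s=bot.read_state();print(s['position'],s['force'],s['moment'],s['opening'])
```

```text
[ 0.46776518 -0.33550071  0.23451291] [-1.45487724  1.5189607  11.70406509] [ 0.50613242  0.14670692 -0.04589925] 0.20304739689981796
```

{"name": "servo_tool", "arguments": {"targets": [{"offset": [0.0003, 0.0005, 0], "dr": [0, 0, 4]}, {"offset": [0.0003, 0.0007, 0], "dr": [0, 0, 8]}, {"offset": [0.0003, 0.0007, 0], "dr": [0, 0, 12]}, {"offset": [0.0003, 0.0007, 0], "dr": [0, 0, 12]}]}}

```text
time_s: 23.15
position: [0.4674, -0.3341, 0.234]
tcp_rot: [[-0.998, 0.069, 0.007], [0.069, 0.998, -0.002], [-0.007, -0.001, -1.0]]
force: [-2.1, 2.4, 8.9]
opening: 0.206
grasp_force: 30.0
```

{"name": "servo_tool", "arguments": {"targets": [{"offset": [0, 0, 0], "dr": [0, 0, 4]}, {"offset": [0, 0, 0], "dr": [0, 0, 8]}, {"offset": [0, 0, 0], "dr": [0, 0, 12]}, {"offset": [0, 0, 0], "dr": [0, 0, 12]}]}}

```text
time_s: 23.48
position: [0.4664, -0.3334, 0.2314]
tcp_rot: [[-0.962, 0.274, 0.004], [0.274, 0.962, 0.001], [-0.004, 0.002, -1.0]]
force: [0.7, 0.3, -1.1]
opening: 0.206
grasp_force: 30.0
```

{"name": "servo_tool", "arguments": {"targets": [{"offset": [0, 0, 0], "dr": [0, 0, 4]}, {"offset": [0, 0, 0], "dr": [0, 0, 8]}, {"offset": [0, 0, 0], "dr": [0, 0, 12]}, {"offset": [0, 0, 0], "dr": [0, 0, 12]}]}}

```text
time_s: 23.82
position: [0.4665, -0.3332, 0.2312]
tcp_rot: [[-0.884, 0.467, 0.004], [0.467, 0.884, 0.002], [-0.003, 0.003, -1.0]]
force: [0.7, 1.0, -2.1]
opening: 0.202
grasp_force: 30.0
```

Run:
```python
from h import *
s=bot.read_state();print(s['position'],s['force'],s['moment'],s['opening'])
```

```text
[ 0.46646883 -0.33318816  0.23120197] [ 0.66865164  0.95171432 -2.0805005 ] [ 0.50581129 -0.32668981  0.01685183] 0.20234151386803642
```

{"name": "servo_tool", "arguments": {"targets": [{"offset": [0, 0, 0.002], "dr": [0, 0, 0]}, {"offset": [0, 0, 0.004], "dr": [0, 0, 0]}, {"offset": [0, 0, 0.006], "dr": [0, 0, 0]}, {"offset": [0, 0, 0.006], "dr": [0, 0, 0]}, {"offset": [0, 0, 0.006], "dr": [0, 0, 0]}]}}

```text
time_s: 24.23
position: [0.4663, -0.3333, 0.225]
tcp_rot: [[-0.885, 0.466, 0.004], [0.466, 0.885, 0.001], [-0.003, 0.003, -1.0]]
force: [1.0, 2.8, -2.8]
opening: 0.204
grasp_force: 30.1
```

Run:
```python
from h import *
s=bot.read_state();print(s['position'],s['joint_positions'],s['force'],s['moment'],s['opening'])
```

```text
[ 0.46633018 -0.33331682  0.22502589] [ -46.83087921   26.0008683    89.60936332    0.22314688   64.30108438
 -109.12449134] [ 1.02897727  2.79222534 -2.75641427] [ 0.68658647 -0.4521288   0.03927881] 0.20364363253902967
```

{"name": "servo_tool", "arguments": {"targets": [{"offset": [0, 0.0002, 0], "dr": [0, 0, 5]}, {"offset": [0, 0.0004, 0], "dr": [0, 0, 10]}, {"offset": [-0.0001, 0.0006, 0], "dr": [0, 0, 15]}, {"offset": [-0.0001, 0.0009, 0], "dr": [0, 0, 20]}, {"offset": [-0.0002, 0.0011, 0], "dr": [0, 0, 25]}, {"offset": [-0.0003, 0.0013, 0], "dr": [0, 0, 30]}, {"offset": [-0.0003, 0.0013, 0], "dr": [0, 0, 30]}]}}

```text
time_s: 24.82
position: [0.4675, -0.3318, 0.2252]
tcp_rot: [[-0.531, 0.847, 0.004], [0.847, 0.531, 0.002], [-0.001, 0.005, -1.0]]
force: [3.0, 4.0, -2.4]
opening: 0.201
grasp_force: 30.2
```

Run:
```python
from h import *
s=bot.read_state();print(s['position'],s['force'],s['moment'],s['opening'],s['tcp_rot'].T@s['force'])
```

```text
[ 0.46754189 -0.33183164  0.22518933] [ 2.95856055  3.95781392 -2.36193173] [ 1.01804623 -0.70984165 -0.02390798] 0.20064423033614978 [1.7817609  4.59811817 2.38300871]
```

{"name": "servo_tool", "arguments": {"targets": [{"offset": [0.0003, 0.0005, 0], "dr": [0, 0, 5]}, {"offset": [0.0003, 0.0009, 0], "dr": [0, 0, 10]}, {"offset": [0.0003, 0.0012, 0], "dr": [0, 0, 15]}, {"offset": [0.0003, 0.0015, 0], "dr": [0, 0, 20]}, {"offset": [0.0003, 0.0017, 0], "dr": [0, 0, 25]}, {"offset": [0.0003, 0.0019, 0], "dr": [0, 0, 30]}, {"offset": [0.0003, 0.0019, 0], "dr": [0, 0, 30]}]}}

```text
time_s: 25.4
position: [0.4689, -0.331, 0.2252]
tcp_rot: [[-0.039, 0.999, 0.004], [0.999, 0.039, 0.001], [0.001, 0.004, -1.0]]
force: [1.6, 3.4, -3.1]
opening: 0.2
grasp_force: 30.1
```

Run:
```python
from h import *
s=bot.read_state();print(s['position'],s['force'],s['moment'],s['opening'],s['tcp_rot'].T@s['force'])
```

```text
[ 0.46893107 -0.33100254  0.22524054] [ 1.55553064  3.36722712 -3.14214185] [ 0.81360222 -0.64054506  0.10025507] 0.1995395353099051 [3.30126875 1.67121616 3.15271481]
```

{"name": "servo_tool", "arguments": {"targets": [{"offset": [0.0003, 0.0003, 0], "dr": [0, 0, 5]}, {"offset": [0.0003, 0.0006, 0], "dr": [0, 0, 10]}, {"offset": [0.0003, 0.0009, 0], "dr": [0, 0, 15]}, {"offset": [0.0003, 0.0012, 0], "dr": [0, 0, 20]}, {"offset": [0.0002, 0.0014, 0], "dr": [0, 0, 25]}, {"offset": [0.0001, 0.0016, 0], "dr": [0, 0, 30]}, {"offset": [0.0001, 0.0016, 0], "dr": [0, 0, 30]}]}}

```text
time_s: 25.98
position: [0.4704, -0.3312, 0.2253]
tcp_rot: [[0.465, 0.885, 0.004], [0.885, -0.465, 0.001], [0.002, 0.003, -1.0]]
force: [1.7, 2.0, -3.3]
opening: 0.201
grasp_force: 30.0
```

Run:
```python
from h import *
s=bot.read_state();print(s['position'],s['force'],s['moment'],s['opening'],s['joint_positions'][5],s['tcp_rot'].T@s['force'])
```

```text
[ 0.47037939 -0.33117054  0.22530247] [ 1.67593728  2.04369661 -3.34104865] [ 0.72292136 -0.53767064  0.02095077] 0.2011068381188738 -18.759265838852 [2.58086906 0.52314996 3.34865595]
```

{"name": "servo_tool", "arguments": {"targets": [{"offset": [0, 0.0003, 0], "dr": [0, 0, 5]}, {"offset": [0, 0.0006, 0], "dr": [0, 0, 10]}, {"offset": [0, 0.0008, 0], "dr": [0, 0, 15]}, {"offset": [-0.0001, 0.001, 0], "dr": [0, 0, 20]}, {"offset": [-0.0002, 0.0012, 0], "dr": [0, 0, 25]}, {"offset": [-0.0003, 0.0014, 0], "dr": [0, 0, 30]}, {"offset": [-0.0003, 0.0014, 0], "dr": [0, 0, 30]}]}}

```text
time_s: 26.57
position: [0.4714, -0.3321, 0.2255]
tcp_rot: [[0.845, 0.535, 0.004], [0.535, -0.845, 0.001], [0.004, 0.002, -1.0]]
force: [3.0, 2.6, -1.7]
opening: 0.204
grasp_force: 30.0
```

Run:
```python
from h import *
s=bot.read_state();print(s['position'],s['force'],s['moment'],s['opening'],s['joint_positions'][5],s['tcp_rot'].T@s['force'])
```

```text
[ 0.47141032 -0.33210911  0.22546135] [ 2.96529768  2.58753139 -1.65981814] [ 0.80679953 -0.54437896  0.02844815] 0.20438683680304887 11.209364290119085 [ 3.88354835 -0.60248219  1.67283374]
```

{"name": "servo_tool", "arguments": {"targets": [{"offset": [-0.0002, 0.0003, 0], "dr": [0, 0, 5]}, {"offset": [-0.0003, 0.0006, 0], "dr": [0, 0, 10]}, {"offset": [-0.0004, 0.0008, 0], "dr": [0, 0, 15]}, {"offset": [-0.0004, 0.001, 0], "dr": [0, 0, 20]}, {"offset": [-0.0004, 0.001, 0], "dr": [0, 0, 20]}]}}

```text
time_s: 26.98
position: [0.4718, -0.3333, 0.2256]
tcp_rot: [[0.977, 0.214, 0.004], [0.214, -0.977, 0.0], [0.004, 0.001, -1.0]]
force: [2.3, 3.4, -1.2]
opening: 0.204
grasp_force: 30.0
```

Run:
```python
from h import *
s=bot.read_state();print(s['position'],s['force'],s['moment'],s['opening'],s['joint_positions'][5],s['tau'][5])
a=cap('side','s9.png');b=cap('top')
g=lambda c,u,v,w:cv2.resize(c['color'][v-w*2//5:v+w*2//5,u-w//2:u+w//2,::-1],(400,320),interpolation=cv2.INTER_CUBIC)
cv2.imwrite('pics/m9.png',np.hstack([g(a,285,110,80),g(b,330,200,120)]))
```

```text
[ 0.47177359 -0.333254    0.22562619] [ 2.34066101  3.43236613 -1.1837713 ] [ 0.88335531 -0.52439059 -0.05933876] 0.20405762731886154 31.10877019003836 0.5225149355828762
```

View pics/m9.png

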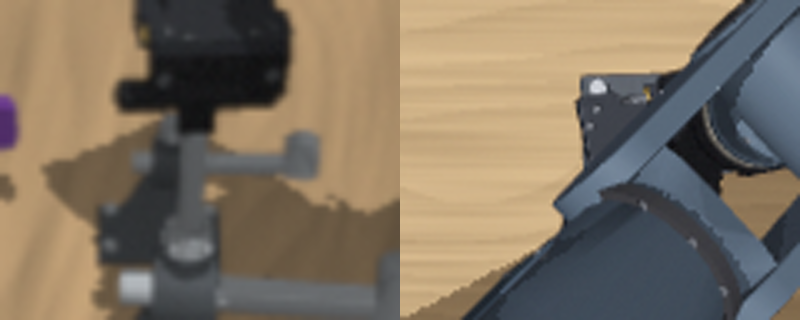

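{"name": "servo_tool", "arguments": {"targets": [{"offset": [0, 0, 0], "dr": [0, 0, 3]}, {"offset": [0, 0.0002, 0], "dr": [0, 0, 6]}, {"offset": [0, 0.0002, 0], "dr": [0, 0, 6]}]}}

```text
time_s: 27.33
position: [0.4717, -0.3333, 0.2256]
tcp_rot: [[0.994, 0.11, 0.004], [0.11, -0.994, 0.001], [0.004, -0.0, -1.0]]
force: [1.9, 3.4, -2.0]
opening: 0.201
grasp_force: 30.0
```

Run:
```python
from h import *
s=bot.read_state();print(s['force'],s['moment'],s['opening'],s['joint_positions'][5],s['tau'][5],s['tcp_rot'][:,0])
```

```text
[ 1.92583608  3.43643747 -1.99082844] [ 1.00349041 -0.59587111  0.01544019] 0.20140549348101067 37.14646146339637 0.3174156881868839 [0.99388004 0.11038871 0.00409795]
```

Run:
```python
from h import *
s=bot.read_state()
a=cap('side');cv2.imwrite('pics/s10.png',a['color'][:,:,::-1])
c=np.array([.4686,-.3345,.2442])
print('tcp line',proj(a,[*s['position'][:2],.2]))
for az in (6,20,35,50): print(az,proj(a,c+.0475*np.array([np.cos(np.radians(az)),np.sin(np.radians(az)),0])),proj(a,c-.0475*np.array([np.cos(np.radians(az)),np.sin(np.radians(az)),0])))
cv2.imwrite('pics/m10.png',cv2.resize(a['color'][70:134,245:325,::-1],(800,640))[:600])
g=cv2.cvtColor(a['color'],cv2.COLOR_RGB2GRAY).astype(int)
for v in range(88,104): print(v,g[v,262:306])
```

```text
tcp line [283.64089556 107.81705245]
6 [268.71364344  94.41987051] [302.07571624  95.11125824]
20 [269.14302464  96.69606269] [301.4510037   92.85502848]
35 [270.6898305   99.03246898] [299.74447943  90.59450663]
50 [273.27293743 101.10023626] [297.09449862  88.63890617]
88 [148 150 152 153 154 156 159 158 149  97  45  34  35  34  33  32  35  34
  35  34  34  35  32  34  35  35  36  35  36  32  35  35  29  26  28  29
  30  65 126 146 151 153 154 155]
89 [148 150 152 152 154 157 161 158 148  96  37  21  23  21  23  22  22  21
  21  23  22  22  25  27  25  26  23  24  27  27  26  25  22  21  23  19
  29  64 128 147 150 154 154 155]
90 [148 150 152 153 154 158 161 157 146  95  38  22  22  22  23  24  24  24
  20  19  19  22  23  24  21  19  20  21  22  23  23  21  17  20  20  18
  24  64 130 148 151 152 153 154]
91 [148 151 152 152 156 160 159 155 142  91  38  25  27  24  23  22  22  21
  23  21  21  20  23  20  22  22  20  21  21  22  21  21  21  22  22  22
  29  77 134 150 151 152 152 154]
92 [148 151 152 153 156 158 152 140 117  71  36  37  41  33  22  20  20  18
  22  19  20  19  20
[... 1403 characters left out ...]
7 143 131 126 123 120 120 121 114 107  87
  52  24  18  18  16  20  21  36  83  98  93  89  89  91  91  92  93  92
  93 104 133 147 149 149 152 154]
101 [151 153 156 160 161 160 156 152 151 151 152 147 144 138 134 110  91  70
  41  22  21  19  21  19  20  49 117 139 144 145 146 149 149 151 152 150
 149 146 149 150 149 149 152 155]
102 [151 155 158 160 161 159 155 152 153 155 153 143 134 111  93  91  86  66
  39  22  19  20  20  19  21  53 122 145 150 151 152 154 155 156 157 156
 152 149 149 150 149 150 152 155]
103 [153 156 158 161 162 158 154 150 151 148 142 115  97  91  81  83  83  66
  38  25  23  25  24  22  33  72 126 146 151 151 152 153 155 156 156 154
 150 149 150 151 149 145 147 148]
```

{"name": "servo_tool", "arguments": {"targets": [{"offset": [0, 0.0002, 0], "dr": [0, 0, 5]}, {"offset": [-0.0001, 0.0004, 0], "dr": [0, 0, 10]}, {"offset": [-0.0001, 0.0006, 0], "dr": [0, 0, 15]}, {"offset": [-0.0002, 0.0008, 0], "dr": [0, 0, 20]}, {"offset": [-0.0002, 0.0008, 0], "dr": [0, 0, 20]}, {"offset": [-0.0002, 0.0008, 0], "dr": [0, 0, 20]}]}}

```text
time_s: 27.88
position: [0.4717, -0.334, 0.2255]
tcp_rot: [[0.972, -0.235, 0.004], [-0.235, -0.972, 0.001], [0.004, -0.002, -1.0]]
force: [3.1, 4.1, -2.7]
opening: 0.205
grasp_force: 30.1
```

Run:
```python
from h import *
s=bot.read_state();print(s['position'],s['force'],s['moment'],s['opening'],s['joint_positions'][5],s['tau'][5],np.degrees(np.arctan2(*s['tcp_rot'][[1,0],0])))
a=cap('side');g=cv2.cvtColor(a['color'],cv2.COLOR_RGB2GRAY)
for v in (92,94,96,98): 
  x=np.nonzero(g[v,255:315]<70)[0]+255; print(v,x.min(),x.max())
```

```text
[ 0.47173323 -0.33400811  0.22553405] [ 3.05885254  4.12974229 -2.67706635] [ 1.09157136 -0.73737296 -0.06237721] 0.20542749987781594 57.007795174827514 -0.0014673126133857295 -13.59137867152859
92 262 288
94 268 289
96 270 297
98 278 299
```

```bash
cat > q.py <<'E'
from h import *
s=bot.read_state();print(np.round(s['force'],1),np.round(s['moment'],3),'%.4f'%s['opening'],'tau %.3f'%s['tau'][5],'az %.1f'%np.degrees(np.arctan2(*s['tcp_rot'][[1,0],0])),np.round(s['position'],4))
E
python3 q.py
```

```text
[ 2.9  4.  -2.6] [ 1.094 -0.753  0.025] 0.2005 tau -0.025 az -13.6 [ 0.4717 -0.334   0.2255]
```

{"name": "servo_tool", "arguments": {"targets": [{"offset": [0, 0.0002, 0], "dr": [0, 0, 6]}, {"offset": [0, 0.0002, 0], "dr": [0, 0, 6]}]}}

```text
time_s: 28.1
position: [0.4717, -0.3343, 0.2256]
tcp_rot: [[0.941, -0.338, 0.004], [-0.338, -0.941, 0.001], [0.004, -0.002, -1.0]]
force: [3.1, 3.6, -2.9]
opening: 0.201
grasp_force: 30.1
```

```bash
python3 q.py
```

```text
[ 3.1  3.6 -2.9] [ 1.168 -0.78   0.019] 0.2013 tau 0.478 az -19.8 [ 0.4717 -0.3343  0.2256]
```

{"name": "servo_tool", "arguments": {"targets": [{"offset": [0, 0.0002, 0], "dr": [0, 0, 6]}, {"offset": [0, 0.0002, 0], "dr": [0, 0, 6]}]}}

```text
time_s: 28.27
position: [0.4717, -0.3346, 0.2255]
tcp_rot: [[0.901, -0.434, 0.004], [-0.434, -0.901, 0.0], [0.004, -0.002, -1.0]]
force: [2.9, 4.3, -1.4]
opening: 0.204
grasp_force: 30.1
```

```bash
python3 q.py
```

```text
[ 2.9  4.3 -1.4] [ 1.083 -0.791  0.046] 0.2036 tau 0.526 az -25.7 [ 0.4717 -0.3346  0.2255]
```

{"name": "servo_tool", "arguments": {"targets": [{"offset": [0, 0.0002, 0], "dr": [0, 0, 6]}, {"offset": [0, 0.0002, 0], "dr": [0, 0, 6]}]}}

```text
time_s: 28.43
position: [0.4716, -0.3349, 0.2256]
tcp_rot: [[0.851, -0.525, 0.004], [-0.525, -0.851, 0.0], [0.004, -0.002, -1.0]]
force: [4.2, 3.5, -1.8]
opening: 0.204
grasp_force: 30.1
```

```bash
python3 q.py
```

```text
[ 4.2  3.5 -1.8] [ 0.992 -0.874  0.039] 0.2038 tau 0.537 az -31.6 [ 0.4716 -0.3349  0.2256]
```

{"name": "servo_tool", "arguments": {"targets": [{"offset": [0, 0.0002, 0], "dr": [0, 0, 6]}, {"offset": [0, 0.0002, 0], "dr": [0, 0, 6]}]}}

```text
time_s: 28.6
position: [0.4714, -0.3353, 0.2256]
tcp_rot: [[0.792, -0.61, 0.004], [-0.61, -0.792, -0.0], [0.004, -0.002, -1.0]]
force: [4.0, 3.0, -2.9]
opening: 0.205
grasp_force: 30.1
```

```bash
python3 q.py
```

```text
[ 4.   3.  -2.9] [ 0.952 -0.795  0.037] 0.2047 tau 0.538 az -37.6 [ 0.4714 -0.3353  0.2256]
```

{"name": "servo_tool", "arguments": {"targets": [{"offset": [0, 0.0002, 0], "dr": [0, 0, 6]}, {"offset": [0, 0.0002, 0], "dr": [0, 0, 6]}]}}

```text
time_s: 28.77
position: [0.4712, -0.3355, 0.2256]
tcp_rot: [[0.724, -0.689, 0.004], [-0.689, -0.724, -0.001], [0.003, -0.003, -1.0]]
force: [2.3, 2.8, -1.8]
opening: 0.207
grasp_force: 30.1
```

```bash
python3 q.py
```

```text
[ 2.3  2.8 -1.8] [ 0.867 -0.825  0.049] 0.2074 tau 0.558 az -43.6 [ 0.4712 -0.3355  0.2256]
```

{"name": "servo_tool", "arguments": {"targets": [{"offset": [0, 0.0002, 0], "dr": [0, 0, 6]}, {"offset": [0, 0.0004, 0], "dr": [0, 0, 12]}, {"offset": [0, 0.0004, 0], "dr": [0, 0, 12]}]}}

```text
time_s: 29.02
position: [0.4711, -0.3357, 0.2257]
tcp_rot: [[0.565, -0.825, 0.005], [-0.825, -0.565, -0.0], [0.003, -0.004, -1.0]]
force: [4.1, 1.7, -2.2]
opening: 0.202
grasp_force: 30.1
```

```bash
python3 q.py
```

```text
[ 4.1  1.7 -2.2] [ 0.878 -0.917  0.06 ] 0.2015 tau 0.606 az -55.6 [ 0.4711 -0.3357  0.2257]
```

{"name": "servo_tool", "arguments": {"targets": [{"offset": [0, 0.0002, 0], "dr": [0, 0, 6]}, {"offset": [0, 0.0004, 0], "dr": [0, 0, 12]}, {"offset": [0, 0.0004, 0], "dr": [0, 0, 12]}]}}

```text
time_s: 29.27
position: [0.4707, -0.336, 0.2257]
tcp_rot: [[0.382, -0.924, 0.004], [-0.924, -0.382, -0.001], [0.002, -0.004, -1.0]]
force: [3.6, 2.4, -1.6]
opening: 0.205
grasp_force: 30.1
```

```bash
python3 q.py
python3 - <<'E'
from h import *
a=cap('side');b=cap('top')
g=lambda c,u,v,w:cv2.resize(c['color'][v-w*3//8:v+w*3//8,u-w//2:u+w//2,::-1],(400,300),interpolation=cv2.INTER_CUBIC)
cv2.imwrite('pics/m11.png',np.hstack([g(a,285,105,72),g(b,350,196,72)]))
E
```

```text
[ 3.6  2.4 -1.6] [ 0.854 -0.802  0.049] 0.2054 tau 0.590 az -67.5 [ 0.4707 -0.336   0.2257]
```

View pics/m11.png

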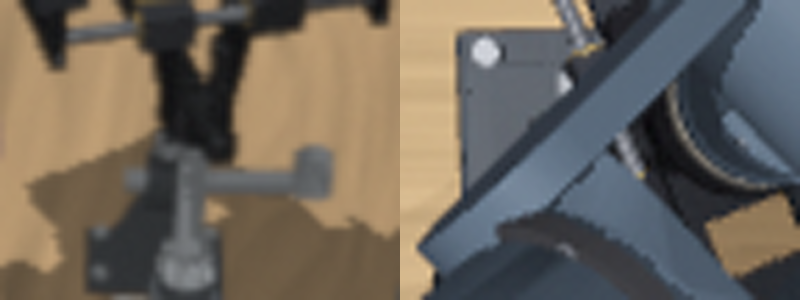

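```bash
cat > qa.py <<'E'
from h import *
M=[];F=[]
for i in range(5):
    viewer.capture('side');s=bot.read_state();M.append(s['moment']);F.append(s['force'])
print(np.mean(M,0).round(3),np.std(M,0).round(3),np.mean(F,0).round(1),'%.4f'%s['opening'],'tau %.3f'%s['tau'][5],'az %.1f'%np.degrees(np.arctan2(*s['tcp_rot'][[1,0],0])),s['position'].round(4))
E
python3 qa.py
```

```text
[ 0.771 -0.899  0.015] [0.022 0.013 0.02 ] [ 3.5  2.5 -2. ] 0.2029 tau 0.010 az -67.7 [ 0.4706 -0.336   0.2257]
```

{"name": "servo_tool", "arguments": {"targets": [{"offset": [0, -0.0002, 0], "dr": [0, 0, -5]}, {"offset": [0, -0.0002, 0], "dr": [0, 0, -5]}]}}

```text
time_s: 29.78
position: [0.4708, -0.3358, 0.2257]
tcp_rot: [[0.459, -0.888, 0.004], [-0.888, -0.459, -0.0], [0.002, -0.004, -1.0]]
force: [3.4, 2.1, -0.8]
opening: 0.204
grasp_force: 30.1
```

```bash
python3 qa.py
```

```text
[ 0.737 -0.923 -0.004] [0.018 0.035 0.018] [ 3.5  2.7 -1.1] 0.2081 tau -0.004 az -62.9 [ 0.4708 -0.3358  0.2257]
```

{"name": "servo_tool", "arguments": {"targets": [{"offset": [0, -0.0002, 0], "dr": [0, 0, -5]}, {"offset": [0, -0.0002, 0], "dr": [0, 0, -5]}]}}

```text
time_s: 30.2
position: [0.471, -0.3357, 0.2257]
tcp_rot: [[0.533, -0.846, 0.004], [-0.846, -0.533, -0.0], [0.002, -0.003, -1.0]]
force: [3.6, 2.0, 0.6]
opening: 0.202
grasp_force: 30.1
```

```bash
python3 qa.py
```

```text
[ 0.741 -0.899 -0.007] [0.023 0.016 0.042] [ 3.3  2.4 -0.5] 0.2038 tau -0.010 az -57.9 [ 0.4709 -0.3356  0.2257]
```

{"name": "servo_tool", "arguments": {"targets": [{"offset": [0, -0.0002, 0], "dr": [0, 0, -5]}, {"offset": [0, -0.0002, 0], "dr": [0, 0, -5]}]}}

```text
time_s: 30.62
position: [0.4711, -0.3355, 0.2257]
tcp_rot: [[0.605, -0.796, 0.004], [-0.796, -0.605, -0.0], [0.003, -0.003, -1.0]]
force: [3.7, 2.2, -0.4]
opening: 0.203
grasp_force: 30.1
```

```bash
python3 qa.py
```

```text
[ 0.727 -0.919 -0.017] [0.015 0.046 0.033] [3.3 2.2 0.1] 0.2034 tau -0.011 az -52.9 [ 0.4711 -0.3355  0.2257]
```

{"name": "servo_tool", "arguments": {"targets": [{"offset": [0, 0, 0.002], "dr": [0, 0, 0]}, {"offset": [0, 0, 0.003], "dr": [0, 0, 0]}, {"offset": [0, 0, 0.003], "dr": [0, 0, 0]}]}}

```text
time_s: 31.12
position: [0.4715, -0.336, 0.2247]
tcp_rot: [[0.604, -0.797, 0.005], [-0.797, -0.604, -0.002], [0.005, -0.003, -1.0]]
force: [2.3, 4.3, 9.3]
opening: 0.203
grasp_force: 30.1
```

```bash
python3 q.py
```

```text
[2.3 4.3 9.3] [ 1.098e+00 -5.360e-01 -1.000e-03] 0.2033 tau 0.001 az -52.9 [ 0.4715 -0.336   0.2247]
```

{"name": "servo_tool", "arguments": {"targets": [{"offset": [0, 0, 0.001], "dr": [0, 0, 0]}, {"offset": [0, 0, 0.002], "dr": [0, 0, 0]}, {"offset": [0, 0, 0.002], "dr": [0, 0, 0]}]}}

```text
time_s: 31.37
position: [0.4716, -0.3363, 0.2235]
tcp_rot: [[0.604, -0.797, 0.006], [-0.797, -0.604, -0.003], [0.006, -0.003, -1.0]]
force: [2.1, 4.5, 13.2]
opening: 0.207
grasp_force: 30.1
```

```bash
python3 q.py
```

```text
[ 2.1  4.5 13.2] [ 1.124 -0.408  0.009] 0.2069 tau 0.003 az -52.9 [ 0.4716 -0.3363  0.2235]
```

{"name": "servo_tool", "arguments": {"targets": [{"offset": [-0.0004, -0.0008, -0.008], "dr": [0, 0, 0]}, {"offset": [-0.0004, -0.0008, -0.019], "dr": [0, 0, 0]}, {"offset": [-0.0004, -0.0008, -0.019], "dr": [0, 0, 0]}, {"offset": [-0.0004, -0.0008, -0.0128], "dr": [0, 0, 0]}, {"offset": [-0.0004, -0.0008, -0.0128], "dr": [0, 0, 0]}]}}

```text
time_s: 31.78
position: [0.4712, -0.3356, 0.2345]
tcp_rot: [[0.604, -0.797, 0.004], [-0.797, -0.604, -0.002], [0.004, -0.002, -1.0]]
force: [-0.7, 1.4, 7.9]
opening: 0.203
grasp_force: 30.0
```

{"name": "servo_tool", "arguments": {"targets": [{"offset": [0, 0, -0.006], "dr": [0, 0, -5]}, {"offset": [0, 0, -0.006], "dr": [0, 0, -10]}, {"offset": [0, 0, 0], "dr": [0, 0, -10]}, {"offset": [0, 0, 0], "dr": [0, 0, -10]}]}}

```text
time_s: 32.12
position: [0.4705, -0.3344, 0.2321]
tcp_rot: [[0.732, -0.682, 0.002], [-0.682, -0.732, 0.001], [0.001, -0.002, -1.0]]
force: [0.8, 0.5, -1.9]
opening: 0.205
grasp_force: 30.0
```

{"name": "servo_tool", "arguments": {"targets": [{"offset": [0, 0, -0.006], "dr": [0, 0, -5]}, {"offset": [0, 0, -0.006], "dr": [0, 0, -10]}, {"offset": [0, 0, 0], "dr": [0, 0, -10]}, {"offset": [0, 0, 0], "dr": [0, 0, -10]}]}}

```text
time_s: 32.45
position: [0.4703, -0.334, 0.2313]
tcp_rot: [[0.838, -0.545, 0.001], [-0.545, -0.838, 0.002], [-0.0, -0.003, -1.0]]
force: [0.8, -0.9, -2.2]
opening: 0.203
grasp_force: 30.0
```

{"name": "servo_tool", "arguments": {"targets": [{"offset": [0, 0, -0.006], "dr": [0, 0, -5]}, {"offset": [0, 0, -0.006], "dr": [0, 0, -10]}, {"offset": [0, 0, 0], "dr": [0, 0, -10]}, {"offset": [0, 0, 0], "dr": [0, 0, -10]}]}}

```text
time_s: 32.78
position: [0.4704, -0.3339, 0.2315]
tcp_rot: [[0.92, -0.392, 0.001], [-0.392, -0.92, 0.002], [0.0, -0.003, -1.0]]
force: [0.6, 0.2, -2.4]
opening: 0.203
grasp_force: 30.0
```

{"name": "servo_tool", "arguments": {"targets": [{"offset": [0, 0, -0.006], "dr": [0, 0, -5]}, {"offset": [0, 0, -0.006], "dr": [0, 0, -10]}, {"offset": [0, 0, 0], "dr": [0, 0, -10]}, {"offset": [0, 0, 0], "dr": [0, 0, -10]}]}}

```text
time_s: 33.12
position: [0.4711, -0.3342, 0.2324]
tcp_rot: [[0.974, -0.227, 0.003], [-0.227, -0.974, 0.001], [0.003, -0.002, -1.0]]
force: [0.0, -0.3, -3.4]
opening: 0.205
grasp_force: 30.0
```

{"name": "servo_tool", "arguments": {"targets": [{"offset": [0, 0, -0.006], "dr": [0, 0, -5]}, {"offset": [0, 0, -0.006], "dr": [0, 0, -10]}, {"offset": [0, 0, 0], "dr": [0, 0, -10]}, {"offset": [0, 0, 0], "dr": [0, 0, -10]}]}}

```text
time_s: 33.45
position: [0.4714, -0.3344, 0.2332]
tcp_rot: [[0.999, -0.055, 0.004], [-0.055, -0.999, 0.001], [0.004, -0.001, -1.0]]
force: [0.5, -0.1, -1.2]
opening: 0.205
grasp_force: 30.0
```

{"name": "servo_tool", "arguments": {"targets": [{"offset": [0, 0, -0.006], "dr": [0, 0, -5]}, {"offset": [0, 0, -0.006], "dr": [0, 0, -10]}, {"offset": [0, 0, 0], "dr": [0, 0, -10]}, {"offset": [0, 0, 0], "dr": [0, 0, -10]}]}}

```text
time_s: 33.78
position: [0.4713, -0.3342, 0.233]
tcp_rot: [[0.993, 0.119, 0.004], [0.119, -0.993, 0.001], [0.004, -0.001, -1.0]]
force: [0.1, 0.6, -0.9]
opening: 0.206
grasp_force: 30.0
```

{"name": "servo_tool", "arguments": {"targets": [{"offset": [0, 0, 0.002], "dr": [0, 0, 0]}, {"offset": [0, 0, 0.004], "dr": [0, 0, 0]}, {"offset": [0, 0, 0.004], "dr": [0, 0, 0]}]}}

```text
time_s: 34.03
position: [0.4713, -0.334, 0.2289]
tcp_rot: [[0.993, 0.122, 0.004], [0.122, -0.993, 0.002], [0.004, -0.001, -1.0]]
force: [-0.1, 1.8, 2.7]
opening: 0.203
grasp_force: 30.0
```

{"name": "servo_tool", "arguments": {"targets": [{"offset": [0, 0, -0.009], "dr": [0, 0, 0]}, {"offset": [0, -0.0004, -0.009], "dr": [0, 0, -5]}, {"offset": [0, -0.0004, -0.009], "dr": [0, 0, -10]}, {"offset": [0, -0.0004, -0.003], "dr": [0, 0, -10]}, {"offset": [0, -0.0004, 0], "dr": [0, 0, -10]}, {"offset": [0, -0.0004, 0], "dr": [0, 0, -10]}]}}

```text
time_s: 34.53
position: [0.4711, -0.3337, 0.2286]
tcp_rot: [[0.956, 0.292, 0.003], [0.292, -0.956, 0.001], [0.004, -0.0, -1.0]]
force: [1.4, 1.1, -1.5]
opening: 0.203
grasp_force: 30.0
```

{"name": "servo_tool", "arguments": {"targets": [{"offset": [0, 0, -0.009], "dr": [0, 0, 0]}, {"offset": [0, -0.0004, -0.009], "dr": [0, 0, -5]}, {"offset": [0, -0.0004, -0.009], "dr": [0, 0, -10]}, {"offset": [0, -0.0004, -0.003], "dr": [0, 0, -10]}, {"offset": [0, -0.0004, 0], "dr": [0, 0, -10]}, {"offset": [0, -0.0004, 0], "dr": [0, 0, -10]}]}}

```text
time_s: 35.03
position: [0.471, -0.3336, 0.2285]
tcp_rot: [[0.891, 0.454, 0.003], [0.454, -0.891, 0.001], [0.003, 0.001, -1.0]]
force: [1.4, -0.2, -2.8]
opening: 0.204
grasp_force: 30.0
```

{"name": "servo_tool", "arguments": {"targets": [{"offset": [0, 0, -0.009], "dr": [0, 0, 0]}, {"offset": [0, -0.0004, -0.009], "dr": [0, 0, -5]}, {"offset": [0, -0.0004, -0.009], "dr": [0, 0, -10]}, {"offset": [0, -0.0004, -0.003], "dr": [0, 0, -10]}, {"offset": [0, -0.0004, 0], "dr": [0, 0, -10]}, {"offset": [0, -0.0004, 0], "dr": [0, 0, -10]}]}}

```text
time_s: 35.53
position: [0.4708, -0.3332, 0.2286]
tcp_rot: [[0.798, 0.602, 0.003], [0.602, -0.798, 0.001], [0.003, 0.001, -1.0]]
force: [0.8, -0.1, -2.8]
opening: 0.205
grasp_force: 30.0
```

{"name": "servo_tool", "arguments": {"targets": [{"offset": [0, 0, 0.002], "dr": [0, 0, 0]}, {"offset": [0, 0, 0.004], "dr": [0, 0, 0]}, {"offset": [0, 0, 0.004], "dr": [0, 0, 0]}]}}

```text
time_s: 35.78
position: [0.471, -0.3334, 0.2247]
tcp_rot: [[0.797, 0.604, 0.003], [0.604, -0.797, 0.001], [0.003, 0.002, -1.0]]
force: [-0.4, 0.4, -2.7]
opening: 0.201
grasp_force: 30.0
```

```bash
python3 qa.py
```

```text
[ 0.115 -0.204 -0.013] [0.038 0.031 0.033] [ 0.6  0.8 -2.8] 0.2046 tau -0.002 az 37.2 [ 0.471  -0.3334  0.2252]
```

{"name": "servo_tool", "arguments": {"targets": [{"offset": [0, 0.0002, 0], "dr": [0, 0, 5]}, {"offset": [0, 0.0004, 0], "dr": [0, 0, 10]}, {"offset": [0, 0.0004, 0], "dr": [0, 0, 10]}]}}

```text
time_s: 36.28
position: [0.4712, -0.3337, 0.2254]
tcp_rot: [[0.89, 0.455, 0.004], [0.455, -0.89, 0.0], [0.003, 0.001, -1.0]]
force: [-0.2, 1.6, -2.2]
opening: 0.202
grasp_force: 30.0
```

```bash
python3 qa.py
```

```text
[ 0.214 -0.122 -0.004] [0.035 0.029 0.034] [ 0.9  0.9 -2.1] 0.2001 tau -0.006 az 27.2 [ 0.4712 -0.3337  0.2254]
```

{"name": "servo_tool", "arguments": {"targets": [{"offset": [0, 0.0002, 0], "dr": [0, 0, 5]}, {"offset": [0, 0.0004, 0], "dr": [0, 0, 10]}, {"offset": [0, 0.0004, 0], "dr": [0, 0, 10]}]}}

```text
time_s: 36.78
position: [0.4714, -0.3337, 0.2253]
tcp_rot: [[0.956, 0.295, 0.004], [0.295, -0.956, 0.001], [0.004, -0.0, -1.0]]
force: [0.1, 0.7, -1.9]
opening: 0.202
grasp_force: 30.0
```

```bash
python3 qa.py
```

```text
[ 0.467 -0.094 -0.023] [0.051 0.021 0.018] [ 0.   1.7 -1.7] 0.2035 tau -0.011 az 17.3 [ 0.4713 -0.3338  0.2252]
```

{"name": "servo_tool", "arguments": {"targets": [{"offset": [0, 0.0002, 0], "dr": [0, 0, 5]}, {"offset": [0, 0.0004, 0], "dr": [0, 0, 10]}, {"offset": [0, 0.0004, 0], "dr": [0, 0, 10]}]}}

```text
time_s: 37.28
position: [0.4714, -0.334, 0.2252]
tcp_rot: [[0.992, 0.124, 0.003], [0.124, -0.992, 0.001], [0.003, -0.001, -1.0]]
force: [0.6, 2.9, -1.8]
opening: 0.202
grasp_force: 30.1
```

```bash
python3 qa.py
```

```text
[ 0.731 -0.061  0.011] [0.05  0.043 0.038] [ 0.1  2.7 -1.4] 0.2034 tau -0.002 az 7.3 [ 0.4714 -0.3341  0.2252]
```

{"name": "servo_tool", "arguments": {"targets": [{"offset": [0, 0.0002, 0], "dr": [0, 0, 5]}, {"offset": [0, 0.0004, 0], "dr": [0, 0, 10]}, {"offset": [0, 0.0004, 0], "dr": [0, 0, 10]}]}}

```text
time_s: 37.78
position: [0.4714, -0.3344, 0.2252]
tcp_rot: [[0.999, -0.05, 0.003], [-0.05, -0.999, 0.001], [0.003, -0.002, -1.0]]
force: [0.7, 3.2, -1.4]
opening: 0.202
grasp_force: 30.1
```

```bash
python3 qa.py
```

```text
[ 0.975 -0.018  0.031] [0.033 0.031 0.025] [ 0.4  3.3 -1.3] 0.2024 tau -0.001 az -2.7 [ 0.4715 -0.3345  0.2252]
```

{"name": "servo_tool", "arguments": {"targets": [{"offset": [0, 0.0002, 0], "dr": [0, 0, 5]}, {"offset": [0, 0.0004, 0], "dr": [0, 0, 10]}, {"offset": [0, 0.0004, 0], "dr": [0, 0, 10]}]}}

```text
time_s: 38.28
position: [0.4715, -0.3348, 0.2252]
tcp_rot: [[0.975, -0.223, 0.003], [-0.223, -0.975, 0.001], [0.003, -0.002, -1.0]]
force: [0.7, 3.3, -1.6]
opening: 0.206
grasp_force: 30.2
```

```bash
python3 qa.py
```

```text
[ 1.19 -0.04 -0.02] [0.042 0.032 0.021] [ 0.   4.9 -1.9] 0.2046 tau -0.019 az -12.8 [ 0.4715 -0.3349  0.2252]
```

{"name": "servo_tool", "arguments": {"targets": [{"offset": [0, 0, -0.01], "dr": [0, 0, 0]}, {"offset": [0, 0, -0.02], "dr": [0, 0, 0]}, {"offset": [0, 0, -0.035], "dr": [0, 0, 0]}, {"offset": [0, 0, -0.05], "dr": [0, 0, 0]}, {"offset": [0, -0.04, -0.05], "dr": [0, 0, 0]}, {"offset": [0, -0.08, -0.05], "dr": [0, 0, 0]}, {"offset": [0, -0.12, -0.05], "dr": [0, 0, 0]}, {"offset": [0, -0.16, -0.05], "dr": [0, 0, 0]}, {"offset": [0, -0.2, -0.05], "dr": [0, 0, 0]}, {"offset": [0, -0.24, -0.05], "dr": [0, 0, 0]}, {"offset": [0, -0.25, -0.05], "dr": [0, 0, 0]}, {"offset": [0, -0.25, -0.05], "dr": [0, 0, 0]}]}}

```text
time_s: 39.53
position: [0.5289, -0.0903, 0.278]
tcp_rot: [[0.976, -0.217, 0.009], [-0.217, -0.976, -0.004], [0.01, 0.001, -1.0]]
force: [-0.1, -0.4, -2.6]
opening: 0.202
grasp_force: 30.0
```

Run:
```python
from h import *
s=bot.read_state();print(s['position'])
a=cap('side','s12.png');b=cap('top','t12.png')
t6=cv2.imread('pics/t6.png');o=cv2.imread('pics/t12.png')
f=lambda im:cv2.resize(im[184:208,334:366],(400,300),interpolation=cv2.INTER_NEAREST)
d=cv2.absdiff(t6,o)[184:208,334:366];print(d.sum(2).max(), (d.sum(2)>30).sum()); ys,xs=np.nonzero(d.sum(2)>30);print(list(zip(xs+334,ys+184)))
s2=cv2.imread('pics/s2.png')
g=lambda im:cv2.resize(im[110:134,266:298],(400,300),interpolation=cv2.INTER_NEAREST)
cv2.imwrite('pics/m12.png',np.vstack([np.hstack([f(t6),f(o)]),np.hstack([g(s2),g(cv2.imread('pics/s12.png'))])]))
```

```text
[ 0.52890821 -0.09027566  0.27802442]
314 461
[(np.int64(334), np.int64(184)), (np.int64(335), np.int64(184)), (np.int64(336), np.int64(184)), (np.int64(337), np.int64(184)), (np.int64(338), np.int64(184)), (np.int64(339), np.int64(184)), (np.int64(340), np.int64(184)), (np.int64(341), np.int64(184)), (np.int64(346), np.int64(184)), (np.int64(347), np.int64(184)), (np.int64(348), np.int64(184)), (np.int64(349), np.int64(184)), (np.int64(360), np.int64(184)), (np.int64(361), np.int64(184)), (np.int64(362), np.int64(184)), (np.int64(363), np.int64(184)), (np.int64(364), np.int64(184)), (np.int64(365), np.int64(184)), (np.int64(334), np.int64(185)), (np.int64(335), np.int64(185)), (np.int64(336), np.int64(185)), (np.int64(337), np.int64(185)), (np.int64(338), np.int64(185)), (np.int64(339), np.int64(185)), (np.int64(340), np.int64(185)), (np.int64(341), np.int64(185)), (np.int64(346), np.int64(185)), (np.int64(347), np.int64(185)), (np.int64(348), np.int64(185)), (np.int64(349), np.int64(185)), (np.int64(361), np.int64(185)), (np.int64(362), np.int64(185)), (np.int64(363), np.int64(185)
[... 12998 characters left out ...]
.int64(334), np.int64(207)), (np.int64(335), np.int64(207)), (np.int64(336), np.int64(207)), (np.int64(337), np.int64(207)), (np.int64(338), np.int64(207)), (np.int64(339), np.int64(207)), (np.int64(340), np.int64(207)), (np.int64(341), np.int64(207)), (np.int64(342), np.int64(207)), (np.int64(343), np.int64(207)), (np.int64(344), np.int64(207)), (np.int64(345), np.int64(207)), (np.int64(346), np.int64(207)), (np.int64(347), np.int64(207)), (np.int64(348), np.int64(207)), (np.int64(349), np.int64(207)), (np.int64(350), np.int64(207)), (np.int64(361), np.int64(207)), (np.int64(362), np.int64(207)), (np.int64(363), np.int64(207)), (np.int64(364), np.int64(207)), (np.int64(365), np.int64(207))]
```

View pics/m12.png

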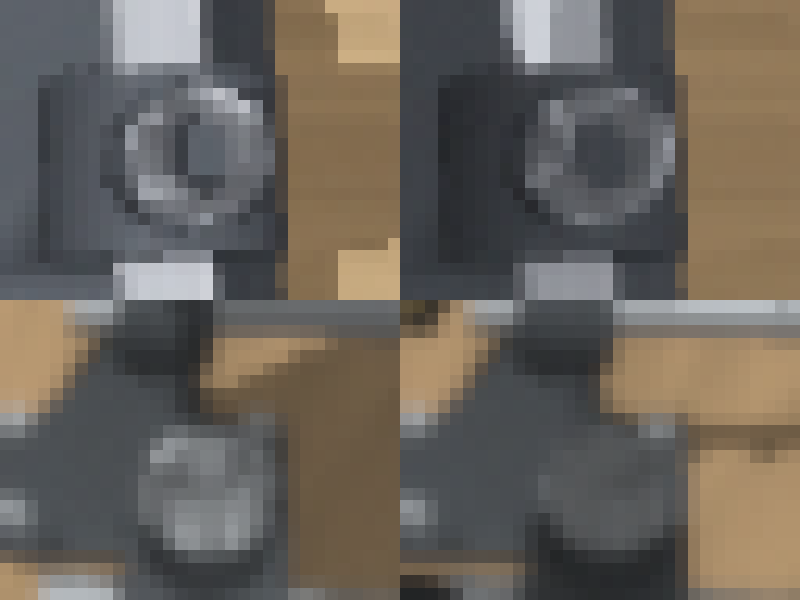

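Run:
```python
from h import *
go([.337,-.341,.275],down(21.3))
```

```text
off [-0.132   0.284   0.0019] dr [  0.3  -0.4 -34. ]
```

{"name": "servo_tool", "arguments": {"targets": [{"offset": [-0.017, 0.036, 0], "dr": [0, 0, -5]}, {"offset": [-0.033, 0.071, 0], "dr": [0, 0, -10]}, {"offset": [-0.05, 0.107, 0], "dr": [0, 0, -15]}, {"offset": [-0.066, 0.142, 0], "dr": [0, 0, -20]}, {"offset": [-0.083, 0.178, 0], "dr": [0, 0, -25]}, {"offset": [-0.1, 0.213, 0], "dr": [0, 0, -30]}, {"offset": [-0.116, 0.249, 0], "dr": [0.3, -0.4, -34]}, {"offset": [-0.132, 0.284, 0.002], "dr": [0.3, -0.4, -34]}, {"offset": [-0.132, 0.284, 0.002], "dr": [0.3, -0.4, -34]}, {"offset": [-0.132, 0.284, 0.002], "dr": [0.3, -0.4, -34]}, {"offset": [-0.132, 0.284, 0.002], "dr": [0.3, -0.4, -34]}]}}

```text
time_s: 40.55
position: [0.3342, -0.3407, 0.2733]
tcp_rot: [[0.934, 0.358, -0.003], [0.358, -0.934, 0.004], [-0.002, -0.005, -1.0]]
force: [0.3, 0.6, -2.4]
opening: 0.203
grasp_force: 30.0
```

Run:
```python
from h import *
b=cap('top','t13.png')
G=lambda f:cv2.cvtColor(cv2.imread(f),cv2.COLOR_BGR2GRAY).astype(int)[189:204,342:358]
np.set_printoptions(linewidth=150)
print(G('pics/t6.png'));print(G('pics/t13.png'))
```

```text
[[ 98 135 157 131 133 120 122 124  99  79  76  73  60  61 119 119]
 [ 92 100 107 104 103  97  83 114 123  97  87  82  75  64  88 116]
 [ 90  96  99  88  97  96 107 139 163 191 165  68  61  57  84 116]
 [ 92  95  87  95 120 101 102 106 124 150 166 189 125  56  85 119]
 [ 92  74  87 138 146 104  84  72 112 120 124 147 133  70  82 114]
 [ 79  68 146 111  99  89  64  94  98  98 117 125 110  82  82 112]
 [ 82  78 151 113 101  85  61  97  96  97 113 122 108  95  69 112]
 [ 74  77 119 118 109  87  61  97  96  97 110 122 110 106  68 111]
 [ 73  76 110 121 112  89  62  96  97  96 109 108 109  98  68 111]
 [ 65  65 100 152 138 136  92  69  66  74 100  99 100  67  67 113]
 [ 90  63  82 161 162 145 129 102  72  95 101 102  84  57  69 111]
 [ 91  80  56  99 113 120 116 106 112 111 111  87  60  57  70 114]
 [ 92  94  83  69  88  99 105 120 143  95  83  63  74  65  56 116]
 [ 93  97 100 105  91  88  78  99  90  89  85  78  75  64  55 118]
 [ 93  98 105 109 105 100  95  96  91  91  86  81  77  64  57 119]]
[[ 97 135 156 130 133 120 122 123  98  78  74  71  60  62 119 118]
 [ 91  98 106 102 103  97  
[... 211 characters left out ...]
 117 116 106 123 115  82 113]
 [ 79  64  98 115 120 127  64  95  97  93 117 118 143 157  81 110]
 [ 81  74 110 113  93 113  61  96  96  96  91 111 152 199  68 112]
 [ 73  76 111 133 101  88  61  96  96  96 104 114 159 174  67 110]
 [ 72  75 115 144 126  79  64  95  96  96 110 119 168 140  67 111]
 [ 65  66 114 150  96  94  84  69  66  93 101 112 176  77  68 111]
 [ 89  62  80 119 121 107  99  85  85  92  95 100 113  57  68 110]
 [ 92  79  56  89 116 115 108  96 103 107 109  85  63  55  70 113]
 [ 92  95  83  68  89 111 158 133 114 100  81  62  72  64  56 115]
 [ 91  96 101 105  89  90  90 101  84  90  85  77  75  63  55 117]
 [ 92  97 104 108 103  99  95  94  91  89  85  80  74  65  55 118]]
```

```bash
sed -i 's/range(5)/range(10)/' qa.py
python3 - <<'E'
from h import *
R=down(24)
go([.471,-.3336,.272],R);go([.471,-.3336,.245],R);go([.471,-.3336,.226],R)
E
```

```text
off [0.1293 0.0433 0.0007] dr [-0.3  0.1 -2.9]
off [0.1294 0.0434 0.0277] dr [-0.3  0.1 -2.9]
off [0.1294 0.0435 0.0467] dr [-0.3  0.1 -2.9]
```

{"name": "servo_tool", "arguments": {"targets": [{"offset": [0.033, 0.011, 0], "dr": [-0.3, 0.1, -2.9]}, {"offset": [0.066, 0.022, 0], "dr": [-0.3, 0.1, -2.9]}, {"offset": [0.1, 0.033, 0], "dr": [-0.3, 0.1, -2.9]}, {"offset": [0.1294, 0.0434, 0], "dr": [-0.3, 0.1, -2.9]}, {"offset": [0.1294, 0.0434, 0], "dr": [-0.3, 0.1, -2.9]}, {"offset": [0.1294, 0.0434, 0], "dr": [-0.3, 0.1, -2.9]}, {"offset": [0.1294, 0.0434, 0.014], "dr": [-0.3, 0.1, -2.9]}, {"offset": [0.1294, 0.0434, 0.0277], "dr": [-0.3, 0.1, -2.9]}, {"offset": [0.1294, 0.0434, 0.0277], "dr": [-0.3, 0.1, -2.9]}, {"offset": [0.1294, 0.0435, 0.034], "dr": [-0.3, 0.1, -2.9]}, {"offset": [0.1294, 0.0435, 0.04], "dr": [-0.3, 0.1, -2.9]}, {"offset": [0.1294, 0.0435, 0.0467], "dr": [-0.3, 0.1, -2.9]}, {"offset": [0.1294, 0.0435, 0.0467], "dr": [-0.3, 0.1, -2.9]}]}}

```text
time_s: 41.68
position: [0.4712, -0.3328, 0.2248]
tcp_rot: [[0.913, 0.408, 0.0], [0.408, -0.913, 0.001], [0.0, -0.001, -1.0]]
force: [2.0, -0.2, -3.2]
opening: 0.202
grasp_force: 30.0
```

```bash
python3 qa.py
```

```text
[-0.018 -0.08   0.008] [0.043 0.029 0.029] [ 0.3 -0.2 -2.2] 0.2059 tau -0.000 az 24.1 [ 0.4715 -0.3329  0.2259]
```

{"name": "servo_tool", "arguments": {"targets": [{"offset": [0, 0.0001, 0], "dr": [0, 0, 6]}, {"offset": [0, 0.0001, 0], "dr": [0, 0, 12]}, {"offset": [0, 0.0001, 0], "dr": [0, 0, 12]}]}}

```text
time_s: 42.43
position: [0.4715, -0.3331, 0.2258]
tcp_rot: [[0.978, 0.207, 0.0], [0.207, -0.978, 0.0], [0.0, -0.0, -1.0]]
force: [0.4, -0.6, -2.6]
opening: 0.203
grasp_force: 30.0
```

```bash
python3 qa.py
```

```text
[-0.089 -0.066  0.019] [0.029 0.031 0.028] [ 0.3 -0.4 -1.8] 0.2046 tau -0.000 az 12.1 [ 0.4715 -0.333   0.2258]
```

{"name": "servo_tool", "arguments": {"targets": [{"offset": [0, 0, 0], "dr": [0, 0, 6]}, {"offset": [0, 0.0001, 0], "dr": [0, 0, 6]}]}}

```text
time_s: 43.1
position: [0.4716, -0.3332, 0.2257]
tcp_rot: [[0.995, 0.104, 0.001], [0.104, -0.995, 0.0], [0.001, -0.0, -1.0]]
force: [0.1, -0.1, -1.6]
opening: 0.203
grasp_force: 30.0
```

```bash
python3 qa.py
```

```text
[-0.187 -0.162 -0.007] [0.038 0.034 0.022] [ 0.5 -0.9 -2.2] 0.2033 tau -0.000 az 6.1 [ 0.4716 -0.3331  0.2257]
```

{"name": "servo_tool", "arguments": {"targets": [{"offset": [0, 0, 0], "dr": [0, 0, 6]}, {"offset": [0, 0.0001, 0], "dr": [0, 0, 6]}]}}

```text
time_s: 43.77
position: [0.4715, -0.3333, 0.2257]
tcp_rot: [[1.0, -0.0, 0.0], [-0.0, -1.0, 0.0], [0.0, -0.0, -1.0]]
force: [0.7, -0.6, -3.0]
opening: 0.207
grasp_force: 30.0
```

```bash
python3 qa.py
```

```text
[-0.318 -0.185 -0.002] [0.036 0.024 0.024] [ 0.6 -1.3 -2.2] 0.2020 tau 0.002 az 0.1 [ 0.4715 -0.3332  0.2257]
```

{"name": "servo_tool", "arguments": {"targets": [{"offset": [0, 0, 0], "dr": [0, 0, 6]}, {"offset": [0, 0, 0], "dr": [0, 0, 6]}, {"offset": [0, 0, 0], "dr": [0, 0, 6]}]}}

```text
time_s: 44.52
position: [0.4715, -0.3332, 0.2257]
tcp_rot: [[0.995, -0.101, 0.0], [-0.101, -0.995, 0.0], [0.0, -0.0, -1.0]]
force: [0.2, -1.6, -2.1]
opening: 0.202
grasp_force: 30.0
```

```bash
python3 q.py
```

```text
[ 0.2 -1.6 -2.1] [-0.387 -0.204 -0.034] 0.2016 tau 0.067 az -5.8 [ 0.4715 -0.3332  0.2257]
```

{"name": "servo_tool", "arguments": {"targets": [{"offset": [0, 0, 0], "dr": [0, 0, 6]}, {"offset": [0, 0, 0], "dr": [0, 0, 6]}, {"offset": [0, 0, 0], "dr": [0, 0, 6]}]}}

```text
time_s: 44.77
position: [0.4715, -0.3333, 0.2257]
tcp_rot: [[0.979, -0.203, 0.0], [-0.203, -0.979, 0.0], [0.0, -0.0, -1.0]]
force: [1.3, -1.6, -1.9]
opening: 0.208
grasp_force: 30.0
```

```bash
python3 q.py
```

```text
[ 1.3 -1.6 -1.9] [-0.445 -0.135 -0.028] 0.2084 tau 0.042 az -11.7 [ 0.4715 -0.3333  0.2257]
```

{"name": "servo_tool", "arguments": {"targets": [{"offset": [0, 0, 0], "dr": [0, 0, 6]}, {"offset": [0, 0, 0], "dr": [0, 0, 6]}, {"offset": [0, 0, 0], "dr": [0, 0, 6]}]}}

```text
time_s: 45.02
position: [0.4714, -0.3333, 0.2257]
tcp_rot: [[0.953, -0.304, 0.0], [-0.304, -0.953, 0.0], [0.0, -0.0, -1.0]]
force: [-0.6, -2.2, -2.0]
opening: 0.204
grasp_force: 30.0
```

```bash
python3 q.py
```

```text
[-0.6 -2.2 -2. ] [-0.569 -0.099 -0.042] 0.2042 tau 0.023 az -17.7 [ 0.4714 -0.3333  0.2257]
```

{"name": "servo_tool", "arguments": {"targets": [{"offset": [0, 0, 0], "dr": [0, 0, 6]}, {"offset": [0, 0, 0], "dr": [0, 0, 6]}, {"offset": [0, 0, 0], "dr": [0, 0, 6]}]}}

```text
time_s: 45.27
position: [0.4713, -0.3333, 0.2257]
tcp_rot: [[0.916, -0.402, -0.0], [-0.402, -0.916, 0.0], [-0.0, -0.0, -1.0]]
force: [-0.5, -2.5, -1.8]
opening: 0.207
grasp_force: 30.0
```

```bash
python3 q.py
```

```text
[-0.5 -2.5 -1.8] [-0.555  0.046  0.011] 0.2067 tau 0.043 az -23.7 [ 0.4713 -0.3333  0.2257]
```

{"name": "servo_tool", "arguments": {"targets": [{"offset": [0, 0, 0], "dr": [0, 0, 6]}, {"offset": [0, 0, 0], "dr": [0, 0, 6]}, {"offset": [0, 0, 0], "dr": [0, 0, 6]}]}}

```text
time_s: 45.52
position: [0.4713, -0.3331, 0.2257]
tcp_rot: [[0.869, -0.495, -0.0], [-0.495, -0.869, 0.001], [-0.0, -0.0, -1.0]]
force: [-0.7, -2.5, -2.2]
opening: 0.206
grasp_force: 30.0
```

```bash
python3 q.py
```

```text
[-0.7 -2.5 -2.2] [-0.621  0.105  0.006] 0.2058 tau 0.065 az -29.7 [ 0.4713 -0.3331  0.2257]
```

{"name": "servo_tool", "arguments": {"targets": [{"offset": [0, 0, 0], "dr": [0, 0, 6]}, {"offset": [0, 0, 0], "dr": [0, 0, 6]}, {"offset": [0, 0, 0], "dr": [0, 0, 6]}]}}

```text
time_s: 45.77
position: [0.4712, -0.333, 0.2256]
tcp_rot: [[0.812, -0.583, -0.0], [-0.583, -0.812, 0.001], [-0.001, -0.0, -1.0]]
force: [-1.3, -2.3, -2.8]
opening: 0.201
grasp_force: 30.0
```

```bash
python3 q.py
```

```text
[-1.3 -2.3 -2.8] [-0.476  0.189  0.013] 0.2006 tau 0.062 az -35.7 [ 0.4712 -0.333   0.2256]
```

{"name": "servo_tool", "arguments": {"targets": [{"offset": [0, 0, -0.012], "dr": [0, 0, 0]}, {"offset": [0, 0, -0.024], "dr": [0, 0, 0]}, {"offset": [0, 0, -0.036], "dr": [0, 0, 0]}, {"offset": [0, 0, -0.048], "dr": [0, 0, 0]}, {"offset": [0, 0, -0.048], "dr": [0, 0, 0]}]}}

```text
time_s: 46.18
position: [0.4723, -0.3327, 0.2757]
tcp_rot: [[0.812, -0.584, 0.003], [-0.584, -0.812, 0.0], [0.002, -0.002, -1.0]]
force: [0.3, -0.7, -2.0]
opening: 0.201
grasp_force: 30.0
```

Run:
```python
from h import *
go([.3342,-.3407,.2733],down(21))
```

```text
off [-0.1075  0.0871  0.0019] dr [ -0.   -0.2 -56.7]
```

{"name": "servo_tool", "arguments": {"targets": [{"offset": [-0.0269, 0.0218, 0], "dr": [0, 0, -7]}, {"offset": [-0.0538, 0.0436, 0], "dr": [0, 0, -14]}, {"offset": [-0.0806, 0.0653, 0], "dr": [0, 0, -21]}, {"offset": [-0.1075, 0.0871, 0], "dr": [0, 0, -28]}, {"offset": [-0.1075, 0.0871, 0], "dr": [0, 0, -35]}, {"offset": [-0.1075, 0.0871, 0], "dr": [0, 0, -42]}, {"offset": [-0.1075, 0.0871, 0], "dr": [0, 0, -49]}, {"offset": [-0.1075, 0.0871, 0.0019], "dr": [0, 0, -56.7]}, {"offset": [-0.1075, 0.0871, 0.0019], "dr": [0, 0, -56.7]}, {"offset": [-0.1075, 0.0871, 0.0019], "dr": [0, 0, -56.7]}, {"offset": [-0.1075, 0.0871, 0.0019], "dr": [0, 0, -56.7]}]}}

```text
time_s: 47.1
position: [0.3333, -0.3399, 0.2713]
tcp_rot: [[0.936, 0.353, -0.0], [0.353, -0.936, 0.002], [0.001, -0.002, -1.0]]
force: [0.1, -0.9, -2.5]
opening: 0.203
grasp_force: 30.0
```

Run:
```python
from h import *
b=cap('top','t14.png')
G=lambda f:cv2.cvtColor(cv2.imread(f),cv2.COLOR_BGR2GRAY).astype(int)[189:204,342:358]
np.set_printoptions(linewidth=150)
print(G('pics/t14.png'));print(abs(G('pics/t14.png')-G('pics/t13.png')).max(),abs(G('pics/t14.png')-G('pics/t6.png')).max())
```

```text
[[ 97 134 157 130 132 119 123 123  98  80  75  73  60  62 119 118]
 [ 91  99 107 103 104  96  81  82  73  91  88  80  75  65  88 116]
 [ 90  95  99  88  96  95  96  96  98 135 165  82  60  57  82 115]
 [ 92  94  88 130 179 107 101 101 103 116 110  92  74  56  84 118]
 [ 90  74  85 121 168 131  86  84 107 116 115 107 123 115  83 114]
 [ 79  63  98 114 120 126  63  95  97  93 117 118 143 157  82 112]
 [ 80  74 109 114  93 112  61  96  96  95  92 111 152 199  69 111]
 [ 73  74 111 131 101  88  60  96  95  95 104 114 160 175  67 111]
 [ 73  76 114 144 126  78  64  96  96  96 109 119 169 140  67 112]
 [ 64  67 114 149  96  95  83  69  65  92 101 112 175  77  68 112]
 [ 90  63  80 119 121 105  98  85  85  91  94 100 112  55  69 110]
 [ 91  79  55  89 116 115 108  97 103 107 109  85  63  56  70 114]
 [ 91  95  82  70  87 111 158 133 114 100  82  62  72  65  56 115]
 [ 92  96 100 105  90  90  91 100  84  89  85  77  75  65  57 117]
 [ 92  98 103 108 104  99  95  95  92  89  84  80  75  65  56 118]]
2 104
```

Run:
```python
from h import *
go([.4715,-.333,.272],down(24));go([.4715,-.333,.226],down(24))
R=down(74)
go([.3342,-.3407,.2733],down(21),R,np.array([.4715,-.333,.276]))
```

```text
off [ 0.1318  0.0422 -0.0005] dr [-0.1 -0.  -3.3]
off [0.1317 0.0423 0.0455] dr [-0.1 -0.  -3.3]
off [-0.0452 -0.1299  0.0027] dr [-0. -0. 53.]
```

{"name": "servo_tool", "arguments": {"targets": [{"offset": [0.033, 0.011, 0], "dr": [0, 0, -3.3]}, {"offset": [0.066, 0.022, 0], "dr": [0, 0, -3.3]}, {"offset": [0.1, 0.033, 0], "dr": [0, 0, -3.3]}, {"offset": [0.1317, 0.0422, 0], "dr": [0, 0, -3.3]}, {"offset": [0.1317, 0.0422, 0], "dr": [0, 0, -3.3]}, {"offset": [0.1317, 0.0422, 0], "dr": [0, 0, -3.3]}, {"offset": [0.1317, 0.0422, 0.014], "dr": [0, 0, -3.3]}, {"offset": [0.1317, 0.0422, 0.0265], "dr": [0, 0, -3.3]}, {"offset": [0.1317, 0.0422, 0.0265], "dr": [0, 0, -3.3]}, {"offset": [0.1317, 0.0422, 0.033], "dr": [0, 0, -3.3]}, {"offset": [0.1317, 0.0422, 0.039], "dr": [0, 0, -3.3]}, {"offset": [0.1317, 0.0422, 0.0455], "dr": [0, 0, -3.3]}, {"offset": [0.1317, 0.0422, 0.0455], "dr": [0, 0, -3.3]}]}}

```text
time_s: 48.23
position: [0.4707, -0.333, 0.2252]
tcp_rot: [[0.913, 0.407, -0.001], [0.407, -0.913, 0.002], [-0.0, -0.002, -1.0]]
force: [1.0, -0.7, -2.4]
opening: 0.202
grasp_force: 30.0
```

{"name": "servo_tool", "arguments": {"targets": [{"offset": [0, 0, 0], "dr": [0, 0, -5]}, {"offset": [0, 0, 0], "dr": [0, 0, -10]}, {"offset": [0, 0, 0], "dr": [0, 0, -15]}, {"offset": [0, 0, 0], "dr": [0, 0, -20]}, {"offset": [0, 0, 0], "dr": [0, 0, -25]}, {"offset": [0, 0, 0], "dr": [0, 0, -30]}, {"offset": [0, 0, 0], "dr": [0, 0, -35]}, {"offset": [0, 0, 0], "dr": [0, 0, -40]}, {"offset": [0, 0, 0], "dr": [0, 0, -45]}, {"offset": [0, 0, 0], "dr": [0, 0, -50]}, {"offset": [0, 0, 0], "dr": [0, 0, -50]}, {"offset": [0, 0, -0.012], "dr": [0, 0, -50]}, {"offset": [0, 0, -0.024], "dr": [0, 0, -50]}, {"offset": [0, 0, -0.036], "dr": [0, 0, -50]}, {"offset": [0, 0, -0.05], "dr": [0, 0, -50]}, {"offset": [0, 0, -0.05], "dr": [0, 0, -50]}]}}

```text
time_s: 49.57
position: [0.4728, -0.3349, 0.2794]
tcp_rot: [[0.276, 0.961, 0.005], [0.961, -0.276, -0.004], [-0.003, 0.006, -1.0]]
force: [0.2, -1.6, -2.2]
opening: 0.206
grasp_force: 30.0
```

{"name": "servo_tool", "arguments": {"targets": [{"offset": [-0.011, -0.0325, 0], "dr": [0, 0, 7]}, {"offset": [-0.0226, -0.065, 0], "dr": [0, 0, 14]}, {"offset": [-0.034, -0.0975, 0], "dr": [0, 0, 21]}, {"offset": [-0.0452, -0.1299, 0], "dr": [0, 0, 28]}, {"offset": [-0.0452, -0.1299, 0.0027], "dr": [0, 0, 35]}, {"offset": [-0.0452, -0.1299, 0.0027], "dr": [0, 0, 42]}, {"offset": [-0.0452, -0.1299, 0.0027], "dr": [0, 0, 49]}, {"offset": [-0.0452, -0.1299, 0.0027], "dr": [0, 0, 53]}, {"offset": [-0.0452, -0.1299, 0.0027], "dr": [0, 0, 53]}, {"offset": [-0.0452, -0.1299, 0.0027], "dr": [0, 0, 53]}]}}

```text
time_s: 50.4
position: [0.3339, -0.3411, 0.2733]
tcp_rot: [[0.933, 0.36, 0.0], [0.36, -0.933, 0.001], [0.0, -0.001, -1.0]]
force: [-0.3, -0.6, -2.6]
opening: 0.201
grasp_force: 30.0
```

Run:
```python
from h import *
b=cap('top','t15.png')
G=lambda f:cv2.cvtColor(cv2.imread(f),cv2.COLOR_BGR2GRAY).astype(int)[189:204,342:358]
np.set_printoptions(linewidth=150)
print(G('pics/t15.png'));print([abs(G('pics/t15.png')-G('pics/t%d.png'%i)).max() for i in (6,13)])
s=bot.read_state();go([.4715,-.333,.272],down(74));go([.4715,-.333,.226],down(74))
```

```text
[[ 97 134 156 130 133 119 121 123  98  79  74  72  59  62 119 119]
 [ 92 100 107 103 103  97  82  98  78  90  70  82  75  65  88 116]
 [ 90  96  99  88  95  95 136 135  86  90 160 125  60  57  83 115]
 [ 91  94  88 132  73  98 106 112 105 104 120 166  99  55  85 118]
 [ 91  74  85 112 106 107  93  82 104 109 109 154 195  66  83 114]
 [ 78  64  99 124 111 106  65  64  96  90 116 130 175 105  82 111]
 [ 81  79 172 150 121  78  61  94  96  96 107 116 156 191  68 111]
 [ 73  78 146 135 161  80  62  96  95  95  88 111 119 143  66 111]
 [ 72  76 112 120 114 125  60  66  95  95 100 106 105  95  67 111]
 [ 64  66 108 118 112 100  67  63  69  74 106 105 105  70  68 112]
 [ 90  63  79 105 125 141 105  86  85  83  94 110  87  57  68 110]
 [ 91  79  55  89 136 175 103 101  98  98 100  90  60  56  72 114]
 [ 92  95  82  68  92 111 108 101 103 131  80  62  73  64  57 115]
 [ 92  96  99 103  89  88  79  95  83  95  85  78  76  63  54 117]
 [ 92  97 104 108 104  99  96  95  90  88  85  80  75  63  55 117]]
[np.int64(101), np.int64(105)]
off [0.1312 0.0421 0.0013] dr [ -0.   -0.  -52.9]
off [0.1311 0.0421 0.0473] dr [ -0.   -0.  -52.9]
```

{"name": "servo_tool", "arguments": {"targets": [{"offset": [0.033, 0.011, 0], "dr": [0, 0, -7]}, {"offset": [0.066, 0.022, 0], "dr": [0, 0, -14]}, {"offset": [0.1, 0.033, 0], "dr": [0, 0, -21]}, {"offset": [0.1312, 0.0421, 0], "dr": [0, 0, -28]}, {"offset": [0.1312, 0.0421, 0], "dr": [0, 0, -35]}, {"offset": [0.1312, 0.0421, 0], "dr": [0, 0, -42]}, {"offset": [0.1312, 0.0421, 0], "dr": [0, 0, -49]}, {"offset": [0.1312, 0.0421, 0], "dr": [0, 0, -52.9]}, {"offset": [0.1312, 0.0421, 0], "dr": [0, 0, -52.9]}, {"offset": [0.1312, 0.0421, 0.014], "dr": [0, 0, -52.9]}, {"offset": [0.1312, 0.0421, 0.028], "dr": [0, 0, -52.9]}, {"offset": [0.1312, 0.0421, 0.028], "dr": [0, 0, -52.9]}, {"offset": [0.1312, 0.0421, 0.034], "dr": [0, 0, -52.9]}, {"offset": [0.1312, 0.0421, 0.041], "dr": [0, 0, -52.9]}, {"offset": [0.1312, 0.0421, 0.047], "dr": [0, 0, -52.9]}, {"offset": [0.1312, 0.0421, 0.047], "dr": [0, 0, -52.9]}]}}

```text
time_s: 51.78
position: [0.4717, -0.3332, 0.2271]
tcp_rot: [[0.277, 0.961, 0.001], [0.961, -0.277, 0.0], [0.0, 0.001, -1.0]]
force: [0.1, 0.4, -0.8]
opening: 0.203
grasp_force: 30.0
```

{"name": "servo_tool", "arguments": {"targets": [{"offset": [0, 0, 0], "dr": [0, 0, 6]}, {"offset": [0, 0, 0], "dr": [0, 0, 12]}, {"offset": [0, 0, 0], "dr": [0, 0, 18]}, {"offset": [0, 0, 0], "dr": [0, 0, 24]}, {"offset": [0, 0, 0], "dr": [0, 0, 30]}, {"offset": [0, 0, 0], "dr": [0, 0, 36]}, {"offset": [0, 0, 0], "dr": [0, 0, 42]}, {"offset": [0, 0, 0], "dr": [0, 0, 48]}, {"offset": [0, 0, 0], "dr": [0, 0, 54]}, {"offset": [0, 0, 0], "dr": [0, 0, 60]}, {"offset": [0, 0, 0], "dr": [0, 0, 66]}, {"offset": [0, 0, 0], "dr": [0, 0, 71]}, {"offset": [0, 0, 0], "dr": [0, 0, 71]}, {"offset": [0, 0, 0], "dr": [0, 0, 71]}, {"offset": [0, 0, 0], "dr": [0, 0, 71]}]}}

```text
time_s: 53.03
position: [0.4715, -0.3336, 0.2266]
tcp_rot: [[0.999, 0.054, -0.0], [0.054, -0.999, -0.0], [-0.0, 0.0, -1.0]]
force: [-1.0, -0.5, -2.6]
opening: 0.201
grasp_force: 29.9
```

```bash
python3 qa.py;  python3 - <<'E'
from h import *
s=bot.read_state()
go([.3342,-.3407,.2733],down(21),down(21),np.array([.4715,-.333,.276]))
E
```

```text
[-0.393  0.405 -0.001] [0.046 0.031 0.026] [-1.5 -1.8 -2.3] 0.2064 tau 0.013 az 3.0 [ 0.4716 -0.3335  0.2266]
off [-0.1309 -0.042   0.0027] dr [0. 0. 0.]
```

{"name": "servo_tool", "arguments": {"targets": [{"offset": [0, 0, 0], "dr": [0, 0, -6]}, {"offset": [0, 0, 0], "dr": [0, 0, -12]}, {"offset": [0, 0, 0], "dr": [0, 0, -18]}, {"offset": [0, 0, 0], "dr": [0, 0, -18]}, {"offset": [0, 0, -0.012], "dr": [0, 0, -18]}, {"offset": [0, 0, -0.024], "dr": [0, 0, -18]}, {"offset": [0, 0, -0.036], "dr": [0, 0, -18]}, {"offset": [0, 0, -0.05], "dr": [0, 0, -18]}, {"offset": [0, 0, -0.05], "dr": [0, 0, -18]}]}}

```text
time_s: 54.28
position: [0.4735, -0.3339, 0.2794]
tcp_rot: [[0.935, 0.356, 0.006], [0.356, -0.935, -0.002], [0.004, 0.004, -1.0]]
force: [0.0, -0.2, -1.8]
opening: 0.201
grasp_force: 30.0
```

{"name": "servo_tool", "arguments": {"targets": [{"offset": [-0.033, -0.011, 0.003], "dr": [0, 0, 0]}, {"offset": [-0.066, -0.021, 0.003], "dr": [0, 0, 0]}, {"offset": [-0.1, -0.032, 0.003], "dr": [0, 0, 0]}, {"offset": [-0.131, -0.042, 0.003], "dr": [0, 0, 0]}, {"offset": [-0.131, -0.042, 0.003], "dr": [0, 0, 0]}, {"offset": [-0.131, -0.042, 0.003], "dr": [0, 0, 0]}, {"offset": [-0.131, -0.042, 0.003], "dr": [0, 0, 0]}]}}

```text
time_s: 54.87
position: [0.3349, -0.341, 0.2735]
tcp_rot: [[0.934, 0.356, 0.002], [0.356, -0.934, 0.001], [0.002, 0.0, -1.0]]
force: [0.6, 0.5, -1.9]
opening: 0.202
grasp_force: 30.0
```

Run:
```python
from h import *
b=cap('top','t16.png')
G=lambda f:cv2.cvtColor(cv2.imread(f),cv2.COLOR_BGR2GRAY).astype(int)[189:204,342:358]
np.set_printoptions(linewidth=150)
print(G('pics/t16.png'));print([abs(G('pics/t16.png')-G('pics/t%d.png'%i)).max() for i in (6,13,15)])
# flat check: shank brightness / head symmetric vs t6
s=bot.read_state();print(s['position'])
go([.60,-.1,.285],down(100));
```

```text
[[ 97 135 156 131 133 119 123 123  98  79  74  72  60  63 119 119]
 [ 92 100 106 103 103  97  81  78  80 119  86  80  74  65  87 115]
 [ 90  94 100  88  96  95  99  97  98 143 155  75  61  58  83 115]
 [ 92  95  87  98 171 101 102 102 110 115 112  87  91  56  84 117]
 [ 92  74  86 145 180 117  85  78 108 117 116 103 139 123  82 113]
 [ 78  63  98 119 154 107  63  95  97  97 117 112 153 161  83 111]
 [ 81  74 109 114 108  99  62  96  95  96 102 113 156 191  69 112]
 [ 73  76 112 117 104 102  60  95  95  96 108 115 161 171  68 112]
 [ 72  76 122 175 116  87  64  95  95  96 110 116 166 145  67 112]
 [ 65  67 128 154  91  91  84  68  66  89  98 103 150  83  68 112]
 [ 89  63  82 114 118 104 101  87  95  92  96 100  88  58  68 110]
 [ 92  80  56  88 114 108 102 101 101 106 109  86  58  57  69 115]
 [ 93  95  83  69  88 112 161 138 115 102  82  63  73  63  57 115]
 [ 92  96 100 104  89  90  91 101  84  91  84  78  76  64  56 117]
 [ 91  98 104 109 104  99  95  95  91  90  84  81  75  63  55 118]]
[np.int64(102), np.int64(34), np.int64(98)]
[ 0.33524854 -0.34108276  0.27351814]
off [ 0.3334 -0.1306 -0.011 ] dr [  0.1  -0.1 -79.1]
```

{"name": "servo_tool", "arguments": {"targets": [{"offset": [0.033, 0.011, 0], "dr": [0, 0, 0]}, {"offset": [0.066, 0.021, 0], "dr": [0, 0, 0]}, {"offset": [0.1, 0.031, 0], "dr": [0, 0, 0]}, {"offset": [0.1302, 0.041, 0], "dr": [0, 0, 0]}, {"offset": [0.1302, 0.041, 0], "dr": [0, 0, 0]}, {"offset": [0.1302, 0.041, 0], "dr": [0, 0, 0]}, {"offset": [0.1302, 0.041, 0.014], "dr": [0, 0, 0]}, {"offset": [0.1302, 0.041, 0.028], "dr": [0, 0, 0]}, {"offset": [0.1302, 0.041, 0.028], "dr": [0, 0, 0]}, {"offset": [0.1302, 0.041, 0.034], "dr": [0, 0, 0]}, {"offset": [0.1302, 0.041, 0.041], "dr": [0, 0, 0]}, {"offset": [0.1302, 0.041, 0.0475], "dr": [0, 0, 0]}, {"offset": [0.1302, 0.041, 0.0475], "dr": [0, 0, 0]}]}}

```text
time_s: 56.0
position: [0.4706, -0.3328, 0.2252]
tcp_rot: [[0.934, 0.357, 0.0], [0.357, -0.934, 0.001], [0.001, -0.0, -1.0]]
force: [1.6, -0.7, -3.0]
opening: 0.206
grasp_force: 30.0
```

{"name": "servo_tool", "arguments": {"targets": [{"offset": [0, 0, 0], "dr": [0, 0, 5]}, {"offset": [0, 0, 0], "dr": [0, 0, 10]}, {"offset": [0, 0, 0], "dr": [0, 0, 15]}, {"offset": [0, 0, 0], "dr": [0, 0, 20]}, {"offset": [0, 0, 0], "dr": [0, 0, 25]}, {"offset": [0, 0, 0], "dr": [0, 0, 30]}, {"offset": [0, 0, 0], "dr": [0, 0, 35]}, {"offset": [0, 0, 0], "dr": [0, 0, 40]}, {"offset": [0, 0, 0], "dr": [0, 0, 45]}, {"offset": [0, 0, 0], "dr": [0, 0, 50]}, {"offset": [0, 0, 0], "dr": [0, 0, 57]}, {"offset": [0, 0, 0], "dr": [0, 0, 57]}, {"offset": [0, 0, -0.012], "dr": [0, 0, 57]}, {"offset": [0, 0, -0.024], "dr": [0, 0, 57]}, {"offset": [0, 0, -0.036], "dr": [0, 0, 57]}, {"offset": [0, 0, -0.05], "dr": [0, 0, 57]}, {"offset": [0, 0, -0.05], "dr": [0, 0, 57]}]}}

```text
time_s: 57.42
position: [0.4719, -0.3339, 0.2791]
tcp_rot: [[0.81, -0.586, 0.005], [-0.586, -0.81, -0.004], [0.006, 0.0, -1.0]]
force: [0.6, -0.6, -1.8]
opening: 0.204
grasp_force: 30.0
```

```bash
python3 q.py
python3 - <<'E'
from h import *
go([.3345,-.341,.2733],down(21))
s=bot.read_state()
go([.6882,.0463,.29],down(100),down(21),np.array([.3345,-.341,.2733]))
E
```

```text
[ 0.6 -0.6 -1.8] [ 0.098 -0.065  0.022] 0.2037 tau -0.006 az -35.9 [ 0.4719 -0.3339  0.2791]
off [-0.1072  0.0863  0.0052] dr [  0.2  -0.3 -56.9]
off [ 0.469  -0.2348 -0.0167] dr [  0.   0. -79.]
```

Look at the screw once more from the same pose, then head towards the block.

{"name": "servo_tool", "arguments": {"targets": [{"offset": [-0.027, 0.022, 0], "dr": [0, 0, -7]}, {"offset": [-0.054, 0.044, 0], "dr": [0, 0, -14]}, {"offset": [-0.081, 0.065, 0], "dr": [0, 0, -21]}, {"offset": [-0.1072, 0.0863, 0], "dr": [0, 0, -28]}, {"offset": [-0.1072, 0.0863, 0.005], "dr": [0, 0, -35]}, {"offset": [-0.1072, 0.0863, 0.005], "dr": [0, 0, -42]}, {"offset": [-0.1072, 0.0863, 0.005], "dr": [0, 0, -49]}, {"offset": [-0.1072, 0.0863, 0.005], "dr": [0.2, -0.3, -56.9]}, {"offset": [-0.1072, 0.0863, 0.005], "dr": [0.2, -0.3, -56.9]}, {"offset": [-0.1072, 0.0863, 0.005], "dr": [0.2, -0.3, -56.9]}]}}

```text
time_s: 58.25
position: [0.333, -0.3392, 0.2707]
tcp_rot: [[0.935, 0.355, -0.005], [0.355, -0.935, 0.005], [-0.002, -0.006, -1.0]]
force: [-0.3, 0.7, -3.0]
opening: 0.202
grasp_force: 30.0
```

Run:
```python
from h import *
b=cap('top','t17.png')
G=lambda f:cv2.cvtColor(cv2.imread(f),cv2.COLOR_BGR2GRAY).astype(int)[189:204,342:358]
print([abs(G('pics/t17.png')-G('pics/t%d.png'%i)).max() for i in (6,13,15,16)])
H=lambda f:cv2.cvtColor(cv2.imread(f),cv2.COLOR_BGR2GRAY).astype(int)[204:232,342:362]
print('shank diff',abs(H('pics/t17.png')-H('pics/t6.png')).max())
go([.6882,.0463,.29],down(100))
```

```text
[np.int64(104), np.int64(2), np.int64(106), np.int64(34)]
shank diff 61
off [ 0.4687 -0.2346 -0.0189] dr [ -0.4  -0.1 -79.2]
```

{"name": "servo_tool", "arguments": {"targets": [{"offset": [0, 0, -0.019], "dr": [0, 0, -7]}, {"offset": [0.033, -0.017, -0.019], "dr": [0, 0, -14]}, {"offset": [0.067, -0.034, -0.019], "dr": [0, 0, -21]}, {"offset": [0.1, -0.05, -0.019], "dr": [0, 0, -28]}, {"offset": [0.134, -0.067, -0.019], "dr": [0, 0, -35]}, {"offset": [0.167, -0.084, -0.019], "dr": [0, 0, -42]}, {"offset": [0.2, -0.1, -0.019], "dr": [0, 0, -49]}, {"offset": [0.234, -0.117, -0.019], "dr": [0, 0, -56]}, {"offset": [0.268, -0.134, -0.019], "dr": [0, 0, -63]}, {"offset": [0.3, -0.15, -0.019], "dr": [0, 0, -70]}, {"offset": [0.334, -0.167, -0.019], "dr": [-0.4, 0, -79.2]}, {"offset": [0.367, -0.184, -0.019], "dr": [-0.4, 0, -79.2]}, {"offset": [0.4, -0.2, -0.019], "dr": [-0.4, 0, -79.2]}, {"offset": [0.434, -0.217, -0.019], "dr": [-0.4, 0, -79.2]}, {"offset": [0.4687, -0.2346, -0.019], "dr": [-0.4, 0, -79.2]}, {"offset": [0.4687, -0.2346, -0.019], "dr": [-0.4, 0, -79.2]}, {"offset": [0.4687, -0.2346, -0.019], "dr": [-0.4, 0, -79.2]}]}}

```text
time_s: 59.72
position: [0.6881, 0.0489, 0.2888]
tcp_rot: [[-0.177, 0.984, -0.0], [0.984, 0.177, 0.001], [0.001, -0.0, -1.0]]
force: [-0.0, -0.7, -2.8]
opening: 0.203
grasp_force: 30.0
```

{"name": "servo_tool", "arguments": {"targets": [{"offset": [0, 0, 0], "dr": [0, 0, -7]}, {"offset": [0, 0, 0], "dr": [0, 0, -14]}, {"offset": [0, 0, 0], "dr": [0, 0, -21]}, {"offset": [0, 0, 0], "dr": [0, 0, -28]}, {"offset": [0, 0, 0], "dr": [0, 0, -35]}, {"offset": [0, 0, 0], "dr": [0, 0, -42]}, {"offset": [0, 0, 0], "dr": [0, 0, -49]}, {"offset": [0, 0, 0], "dr": [0, 0, -56]}, {"offset": [0, 0, 0], "dr": [0, 0, -63]}, {"offset": [0, 0, 0], "dr": [0, 0, -70]}, {"offset": [0, 0, 0], "dr": [0, 0, -77]}, {"offset": [0, 0, 0], "dr": [0, 0, -84]}, {"offset": [0, 0, 0], "dr": [0, 0, -88.3]}, {"offset": [0, 0, 0], "dr": [0, 0, -88.3]}, {"offset": [0, 0, 0], "dr": [0, 0, -88.3]}]}}

```text
time_s: 60.97
position: [0.6867, 0.0457, 0.2901]
tcp_rot: [[-0.99, -0.142, 0.0], [-0.142, 0.99, 0.001], [-0.0, 0.001, -1.0]]
force: [0.5, -0.2, -2.9]
opening: 0.205
grasp_force: 30.0
```

```bash
python3 q.py
python3 - <<'E'
from h import *
R=down(188.3)
for z in (.17,.11,.102): go([.6882,.0463,z],R)
a=cap('side')
g=cv2.cvtColor(a['color'],cv2.COLOR_RGB2GRAY).astype(int)
m=(a['color'].max(2)<60).astype(np.uint8)
E
```

```text
[ 0.5 -0.2 -2.9] [ 0.117 -0.144 -0.034] 0.2045 tau -0.060 az -171.9 [0.6867 0.0457 0.2901]
off [-0.0015  0.0002  0.1201] dr [ 0.1  0.  -0.2]
off [-1.500e-03  1.000e-04  1.801e-01] dr [ 0.1  0.  -0.2]
off [-1.500e-03  1.000e-04  1.881e-01] dr [ 0.1  0.  -0.2]
```

{"name": "servo_tool", "arguments": {"targets": [{"offset": [-0.0015, 0, 0.04], "dr": [0, 0, 0]}, {"offset": [-0.0015, 0, 0.08], "dr": [0, 0, 0]}, {"offset": [-0.0015, 0, 0.12], "dr": [0, 0, 0]}, {"offset": [-0.0015, 0, 0.135], "dr": [0, 0, 0]}, {"offset": [-0.0015, 0, 0.135], "dr": [0, 0, 0]}, {"offset": [-0.0015, 0, 0.142], "dr": [0, 0, 0]}, {"offset": [-0.0015, 0, 0.149], "dr": [0, 0, 0]}, {"offset": [-0.0015, 0, 0.152], "dr": [0, 0, 0]}, {"offset": [-0.0015, 0, 0.152], "dr": [0, 0, 0]}]}}

```text
time_s: 61.77
position: [0.6897, 0.0471, 0.139]
tcp_rot: [[-0.989, -0.145, 0.003], [-0.145, 0.989, 0.001], [-0.003, 0.001, -1.0]]
force: [0.1, -1.0, -2.1]
opening: 0.202
grasp_force: 30.0
```

```bash
python3 q.py
```

```text
[ 0.1 -1.  -2.1] [ 0.114 -0.157  0.009] 0.2018 tau 0.001 az -171.7 [0.6897 0.0471 0.139 ]
```

{"name": "servo_tool", "arguments": {"targets": [{"offset": [0.001, -0.0005, 0.008], "dr": [0, 0, 0]}, {"offset": [0.001, -0.0005, 0.016], "dr": [0, 0, 0]}, {"offset": [0.001, -0.0005, 0.024], "dr": [0, 0, 0]}, {"offset": [0.001, -0.0005, 0.03], "dr": [0, 0, 0]}, {"offset": [0.001, -0.0005, 0.036], "dr": [0, 0, 0]}, {"offset": [0.001, -0.0005, 0.036], "dr": [0, 0, 0]}]}}

```text
time_s: 62.27
position: [0.6879, 0.0467, 0.1005]
tcp_rot: [[-0.989, -0.145, -0.0], [-0.145, 0.989, 0.002], [0.0, 0.002, -1.0]]
force: [0.6, 1.1, -2.8]
opening: 0.202
grasp_force: 30.0
```

```bash
python3 q.py
```

```text
[ 0.6  1.1 -2.8] [ 0.301 -0.362  0.024] 0.2022 tau 0.003 az -171.6 [0.6879 0.0467 0.1005]
```

{"name": "servo_tool", "arguments": {"targets": [{"offset": [0, 0, 0], "dr": [0, 0, 0]}, {"offset": [0, 0, 0], "dr": [0, 0, 0]}, {"offset": [0, 0, 0], "dr": [0, 0, 0]}, {"offset": [0, 0, 0], "dr": [0, 0, 0]}, {"offset": [0, 0, 0], "dr": [0, 0, 0]}, {"offset": [0, 0, 0], "dr": [0, 0, 0]}, {"offset": [0, 0, -0.03], "dr": [0, 0, 0]}, {"offset": [0, 0, -0.07], "dr": [0, 0, 0]}, {"offset": [0, 0, -0.11], "dr": [0, 0, 0]}, {"offset": [0, 0, -0.15], "dr": [0, 0, 0]}, {"offset": [0.04, -0.05, -0.15], "dr": [0, 0, 0]}, {"offset": [0.08, -0.1, -0.15], "dr": [0, 0, 0]}, {"offset": [0.12, -0.15, -0.15], "dr": [0, 0, 0]}, {"offset": [0.16, -0.2, -0.15], "dr": [0, 0, 0]}, {"offset": [0.2, -0.25, -0.15], "dr": [0, 0, 0]}, {"offset": [0.24, -0.3, -0.15], "dr": [0, 0, 0]}, {"offset": [0.24, -0.3, -0.15], "dr": [0, 0, 0]}, {"offset": [0.24, -0.3, -0.15], "dr": [0, 0, 0]}], "gripper": -0.2}}

```text
time_s: 63.77
position: [0.5188, -0.2428, 0.2521]
tcp_rot: [[-0.989, -0.146, 0.002], [-0.146, 0.989, 0.001], [-0.002, 0.001, -1.0]]
force: [1.1, -0.8, 0.2]
opening: 0.601
grasp_force: 0.0
```

```bash
python3 q.py
cat >> h.py <<'E'
# grip point = from the shank end (thin end) along axis: head end has larger width
def grips(c,z=0.022,zg=0.011):
    hsv=cv2.cvtColor(c['color'],cv2.COLOR_RGB2HSV)
    m=((hsv[:,:,1]<50)&(hsv[:,:,2]>105)).astype(np.uint8)
    cs,_=cv2.findContours(m,cv2.RETR_EXTERNAL,cv2.CHAIN_APPROX_NONE)
    for k in cs:
        if not 200<cv2.contourArea(k)<600: continue
        mm=np.zeros_like(m);cv2.drawContours(mm,[k],-1,1,-1);ys,xs=np.nonzero(mm)
        W=np.array([onz(c,x,y,z)[:2] for x,y in zip(xs,ys)])
        if not(.33<W[:,0].mean()<.7 and -.15<W[:,1].mean()<.5): continue
        # shank line: fit iteratively on the narrow two thirds
        mu=W.mean(0);d=np.linalg.eigh(np.cov(W.T))[1][:,1]
        s=(W-mu)@d;n=(W-mu)@[-d[1],d[0]]
        lo,hi=np.ptp(n[s<s.min()+.03]),np.ptp(n[s>s.max()-.03])
        if lo>hi: d=-d;s=-s
        for _ in range(4):
            S=W[((W-mu)@d<((W-mu)@d).min()+.08)]
            c0=S.mean(0);d2=np.linalg.eigh(np.cov(S.T))[1][:,1];d=d2*np.sign(d2@d);mu=c0
        s=(W-mu)@d;n=(W-mu)@[-d[1],d[0]]
        end=mu+d*(s.min()-.001)
        g=end+.065*d
        print('pix',k.mean(0)[0].round(),'grip',g.round(4),'az %.1f'%np.degrees(np.arctan2(d[1],d[0])),'len %.3f'%np.ptp(s),'side %.3f %.3f'%(n.min(),n.max()))
E
python3 - <<'E'
from h import *
b=cap('top','t18.png');grips(b)
m=(b['color'].max(2)<70).astype(np.uint8)
n,l,st,ce=cv2.connectedComponentsWithStats(m[80:150,180:240]);i=st[1:,4].argmax()+1
print('key now',onz(b,ce[i][0]+180,ce[i][1]+80,.125),st[i])
E
```

```text
[ 1.1 -0.8  0.2] [ 0.085 -0.196  0.039] 0.6014 tau 0.591 az -171.6 [ 0.5188 -0.2428  0.2521]
pix [248. 208.] grip [ 0.4359 -0.0686] az 8.5 len 0.126 side -0.020 0.027
pix [205. 209.] grip [0.4396 0.0539] az 4.5 len 0.123 side -0.023 0.025
pix [210. 164.] grip [0.5638 0.0344] az 20.7 len 0.127 side -0.012 0.034
key now [0.68489776 0.04510195 0.125     ] [ 22  18  10  34 213]
```

Run:
```python
from h import *
R=down(184.5);P=np.array([.4405,.0537,.1])
go(P,R)
c=np.array([.434,.3194]);ex=np.array([.9966,.082]);ey=np.array([-.082,.9966])
for y in (-.07,0,.07): print('slot',y,(c+.002*ex+y*ey).round(4))
Q=c+.002*ex-.07*ey
R2=down(184.7)
go([*Q,.2],R2,R,np.array([.4405,.0537,.2]))
```

```text
off [0.0309 0.3122 0.1506] dr [-0.3 -0.1  3.6]
slot -0.07 [0.4417 0.2498]
slot 0 [0.436  0.3196]
slot 0.07 [0.4303 0.3893]
off [-0.0166  0.1954  0.    ] dr [ 0.   0.  -0.2]
```

{"name": "servo_tool", "arguments": {"targets": [{"offset": [0.004, 0.039, 0.01], "dr": [-0.3, 0, 3.6]}, {"offset": [0.008, 0.078, 0.02], "dr": [-0.3, 0, 3.6]}, {"offset": [0.012, 0.117, 0.03], "dr": [-0.3, 0, 3.6]}, {"offset": [0.016, 0.156, 0.04], "dr": [-0.3, 0, 3.6]}, {"offset": [0.02, 0.195, 0.06], "dr": [-0.3, 0, 3.6]}, {"offset": [0.024, 0.234, 0.08], "dr": [-0.3, 0, 3.6]}, {"offset": [0.028, 0.273, 0.1], "dr": [-0.3, 0, 3.6]}, {"offset": [0.0309, 0.3122, 0.12], "dr": [-0.3, 0, 3.6]}, {"offset": [0.0309, 0.3122, 0.15], "dr": [-0.3, 0, 3.6]}, {"offset": [0.0309, 0.3122, 0.15], "dr": [-0.3, 0, 3.6]}, {"offset": [0.0309, 0.3122, 0.15], "dr": [-0.3, 0, 3.6]}]}}

```text
time_s: 64.73
position: [0.4433, 0.0637, 0.1012]
tcp_rot: [[-0.996, -0.085, -0.003], [-0.085, 0.996, 0.007], [0.003, 0.007, -1.0]]
force: [-0.3, -0.6, -0.3]
opening: 0.604
grasp_force: 0.0
```

```bash
python3 q.py
python3 - <<'E'
from h import *
go([.4405,.0537,.005],down(184.5))
a=cap('side','s19.png')
p=proj(a,[.4396,.0539,.022]);print(p)
hsv=cv2.cvtColor(a['color'],cv2.COLOR_RGB2HSV)
m=((hsv[:,:,1]<50)&(hsv[:,:,2]>105)).astype(np.uint8)
n,l,st,ce=cv2.connectedComponentsWithStats(m)
for i in range(1,n):
    if 120<st[i,4]<900: print(st[i],ce[i],onz(a,*ce[i],.02).round(3))
E
```

```text
[-0.3 -0.6 -0.3] [ 0.096 -0.178  0.024] 0.6044 tau 0.021 az -175.1 [0.4433 0.0637 0.1012]
off [ 0.0034 -0.0104  0.0961] dr [ 0.4 -0.1  0.4]
[278.43761672 251.61585802]
[173 188  31  19 331] [189.21752266 197.73413897] [ 0.716 -0.107  0.02 ]
[128 208  41  33 893] [148.49608063 224.11758119] [0.802 0.007 0.02 ]
[208 237  47  24 493] [227.10141988 245.9959432 ] [0.575 0.053 0.02 ]
[254 247  48  18 409] [275.24449878 255.49633252] [0.447 0.066 0.02 ]
[ 66 347  16  37 445] [ 73.24494382 365.36179775] [0.841 0.418 0.02 ]
```

{"name": "servo_tool", "arguments": {"targets": [{"offset": [0.003, -0.01, 0], "dr": [0.4, 0, 0.4]}, {"offset": [0.003, -0.01, 0.03], "dr": [0.4, 0, 0.4]}, {"offset": [0.003, -0.01, 0.05], "dr": [0.4, 0, 0.4]}, {"offset": [0.003, -0.01, 0.05], "dr": [0.4, 0, 0.4]}, {"offset": [0.003, -0.01, 0.05], "dr": [0.4, 0, 0.4]}]}}

```text
time_s: 65.2
position: [0.443, 0.0517, 0.0529]
tcp_rot: [[-0.997, -0.074, 0.002], [-0.074, 0.997, -0.001], [-0.002, -0.001, -1.0]]
force: [1.0, 0.1, -0.0]
opening: 0.601
grasp_force: 0.0
```

```bash
python3 q.py
python3 - <<'E'
from h import *
go([.4405,.0537,.005],down(184.5))
E
```

```text
[ 1.   0.1 -0. ] [ 0.103 -0.149  0.034] 0.6013 tau -0.001 az -175.8 [0.443  0.0517 0.0529]
off [0.0024 0.0022 0.0479] dr [-0.1  0.1 -0.3]
```

{"name": "servo_tool", "arguments": {"targets": [{"offset": [0.002, 0.002, 0.02], "dr": [0, 0, 0]}, {"offset": [0.002, 0.002, 0.035], "dr": [0, 0, 0]}, {"offset": [0.002, 0.002, 0.046], "dr": [0, 0, 0]}, {"offset": [0.002, 0.002, 0.046], "dr": [0, 0, 0]}]}}

```text
time_s: 65.53
position: [0.4409, 0.0542, 0.0064]
tcp_rot: [[-0.997, -0.075, 0.002], [-0.075, 0.997, -0.001], [-0.002, -0.001, -1.0]]
force: [-0.9, -0.3, 0.4]
opening: 0.597
grasp_force: 0.0
```

{"name": "servo_tool", "arguments": {"targets": [{"offset": [0, 0, 0], "dr": [0, 0, 0]}, {"offset": [0, 0, 0], "dr": [0, 0, 0]}, {"offset": [0, 0, 0], "dr": [0, 0, 0]}, {"offset": [0, 0, 0], "dr": [0, 0, 0]}, {"offset": [0, 0, 0], "dr": [0, 0, 0]}, {"offset": [0, 0, 0], "dr": [0, 0, 0]}, {"offset": [0, 0, 0], "dr": [0, 0, 0]}, {"offset": [0, 0, 0], "dr": [0, 0, 0]}, {"offset": [0, 0, 0], "dr": [0, 0, 0]}, {"offset": [0, 0, -0.02], "dr": [0, 0, 0]}, {"offset": [0, 0, -0.05], "dr": [0, 0, 0]}, {"offset": [0, 0, -0.09], "dr": [0, 0, 0]}, {"offset": [0, 0, -0.115], "dr": [0, 0, 0]}, {"offset": [0, 0, -0.115], "dr": [0, 0, 0]}, {"offset": [0, 0, -0.115], "dr": [0, 0, 0]}], "gripper": 1}}

```text
time_s: 66.78
position: [0.4403, 0.0552, 0.1217]
tcp_rot: [[-0.997, -0.076, 0.004], [-0.076, 0.997, -0.001], [-0.004, -0.001, -1.0]]
force: [0.3, -0.0, -3.8]
opening: 0.24
grasp_force: 30.0
```

```bash
python3 q.py
python3 - <<'E'
from h import *
go([.4303,.3893,.12],down(184.7))
E
```

```text
[ 0.3 -0.  -3.8] [ 0.165 -0.073 -0.024] 0.2400 tau -0.001 az -175.6 [0.4403 0.0552 0.1217]
off [-0.0156  0.3339  0.0014] dr [-0.1  0.2 -0.3]
```

{"name": "servo_tool", "arguments": {"targets": [{"offset": [-0.002, 0.037, 0], "dr": [0, 0, 0]}, {"offset": [-0.003, 0.074, 0], "dr": [0, 0, 0]}, {"offset": [-0.005, 0.111, 0], "dr": [0, 0, 0]}, {"offset": [-0.007, 0.148, 0], "dr": [0, 0, 0]}, {"offset": [-0.009, 0.185, 0], "dr": [0, 0, 0]}, {"offset": [-0.01, 0.222, 0], "dr": [0, 0, 0]}, {"offset": [-0.012, 0.259, 0], "dr": [0, 0, 0]}, {"offset": [-0.014, 0.296, 0], "dr": [0, 0, 0]}, {"offset": [-0.0156, 0.334, 0], "dr": [0, 0, 0]}, {"offset": [-0.0156, 0.334, 0], "dr": [0, 0, 0]}, {"offset": [-0.0156, 0.334, 0], "dr": [0, 0, 0]}, {"offset": [-0.0156, 0.334, 0], "dr": [0, 0, 0]}, {"offset": [-0.0156, 0.334, 0], "dr": [0, 0, 0]}]}}

```text
time_s: 67.87
position: [0.4286, 0.3875, 0.1189]
tcp_rot: [[-0.997, -0.075, -0.003], [-0.075, 0.997, -0.003], [0.003, -0.003, -1.0]]
force: [-0.2, -0.4, -3.1]
opening: 0.242
grasp_force: 30.0
```

```bash
python3 q.py
python3 - <<'E'
from h import *
go([.4303,.3893,.016],down(184.7))
b=cap('top','t20.png');grips(b)
# case check from side: rim front-right etc
a=cap('side','s20.png')
E
```

```text
[-0.2 -0.4 -3.1] [ 0.046 -0.144  0.005] 0.2417 tau -0.002 az -175.7 [0.4286 0.3875 0.1189]
off [-0.0021  0.002   0.1029] dr [-0.2 -0.2 -0.4]
pix [248. 210.] grip [ 0.4325 -0.069 ] az 10.7 len 0.129 side -0.023 0.024
pix [107. 186.] grip [0.4996 0.3769] az -82.7 len 0.226 side -0.029 0.012
pix [210. 164.] grip [0.5637 0.0348] az 20.7 len 0.127 side -0.012 0.033
```

View pics/s20.png

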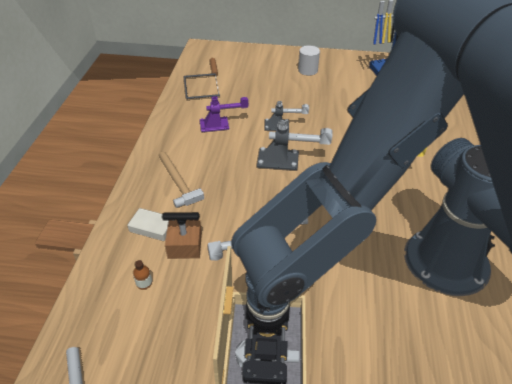

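{"name": "servo_tool", "arguments": {"targets": [{"offset": [-0.002, 0.002, 0.03], "dr": [0, 0, 0]}, {"offset": [-0.002, 0.002, 0.06], "dr": [0, 0, 0]}, {"offset": [-0.002, 0.002, 0.085], "dr": [0, 0, 0]}, {"offset": [-0.002, 0.002, 0.095], "dr": [0, 0, 0]}, {"offset": [-0.002, 0.002, 0.1025], "dr": [0, 0, 0]}, {"offset": [-0.002, 0.002, 0.1025], "dr": [0, 0, 0]}]}}

```text
time_s: 68.47
position: [0.4317, 0.3906, 0.0174]
tcp_rot: [[-0.997, -0.075, -0.001], [-0.075, 0.997, -0.001], [0.001, -0.001, -1.0]]
force: [0.5, 0.1, -2.4]
opening: 0.242
grasp_force: 30.0
```

{"name": "servo_tool", "arguments": {"targets": [{"offset": [0, 0, 0], "dr": [0, 0, 0]}, {"offset": [0, 0, 0], "dr": [0, 0, 0]}, {"offset": [0, 0, 0], "dr": [0, 0, 0]}, {"offset": [0, 0, 0], "dr": [0, 0, 0]}, {"offset": [0, 0, 0], "dr": [0, 0, 0]}, {"offset": [0, 0, -0.03], "dr": [0, 0, 0]}, {"offset": [0, 0, -0.06], "dr": [0, 0, 0]}, {"offset": [0, 0, -0.1], "dr": [0, 0, 0]}, {"offset": [0, 0, -0.1], "dr": [0, 0, 0]}, {"offset": [0, 0, -0.1], "dr": [0, 0, 0]}], "gripper": 0.1}}

```text
time_s: 69.3
position: [0.4336, 0.3928, 0.1215]
tcp_rot: [[-0.997, -0.077, 0.007], [-0.076, 0.997, 0.003], [-0.008, 0.003, -1.0]]
force: [0.2, 0.6, 0.2]
opening: 0.456
grasp_force: 0.0
```

```bash
python3 q.py
python3 - <<'E'
from h import *
go([.5645,.0346,.12],down(200.7))
go([.5645,.0346,.05],down(200.7))
E
```

```text
[0.2 0.6 0.2] [ 0.17  -0.093  0.035] 0.4564 tau 0.000 az -175.6 [0.4336 0.3928 0.1215]
off [-0.1031 -0.3672  0.0013] dr [  0.1   0.5 -16.3]
off [-0.1025 -0.3674  0.0713] dr [  0.1   0.5 -16.3]
```

{"name": "servo_tool", "arguments": {"targets": [{"offset": [0, -0.038, 0], "dr": [0, 0, 0]}, {"offset": [0, -0.076, 0], "dr": [0, 0, 0]}, {"offset": [0, -0.114, 0], "dr": [0, 0, 0]}, {"offset": [0, -0.152, 0], "dr": [0, 0, 0]}, {"offset": [0, -0.19, 0], "dr": [0, 0, 0]}, {"offset": [0, -0.228, 0], "dr": [0, 0, 0]}, {"offset": [0, -0.266, 0], "dr": [0, 0, 0]}, {"offset": [0, -0.304, 0], "dr": [0, 0, 0]}, {"offset": [0, -0.34, 0], "dr": [0, 0.2, -4]}, {"offset": [-0.03, -0.36, 0], "dr": [0, 0.3, -10]}, {"offset": [-0.065, -0.367, 0], "dr": [0.1, 0.5, -16.3]}, {"offset": [-0.103, -0.367, 0], "dr": [0.1, 0.5, -16.3]}, {"offset": [-0.103, -0.367, 0], "dr": [0.1, 0.5, -16.3]}, {"offset": [-0.103, -0.367, 0.03], "dr": [0.1, 0.5, -16.3]}, {"offset": [-0.1025, -0.3674, 0.06], "dr": [0.1, 0.5, -16.3]}, {"offset": [-0.1025, -0.3674, 0.06], "dr": [0.1, 0.5, -16.3]}, {"offset": [-0.1025, -0.3674, 0.06], "dr": [0.1, 0.5, -16.3]}, {"offset": [-0.1025, -0.3674, 0.06], "dr": [0.1, 0.5, -16.3]}]}}

```text
time_s: 70.8
position: [0.562, 0.0331, 0.0589]
tcp_rot: [[-0.936, -0.353, -0.007], [-0.353, 0.936, -0.004], [0.008, -0.001, -1.0]]
force: [-0.4, 0.1, 0.0]
opening: 0.45
grasp_force: 0.0
```

```bash
python3 q.py
python3 - <<'E'
from h import *
go([.5645,.0346,.006],down(200.7))
a=cap('side','s21.png')
hsv=cv2.cvtColor(a['color'],cv2.COLOR_RGB2HSV)
m=((hsv[:,:,1]<50)&(hsv[:,:,2]>105)).astype(np.uint8)
n,l,st,ce=cv2.connectedComponentsWithStats(m)
for i in range(1,n):
    if 80<st[i,4]<900: print(st[i],ce[i],onz(a,*ce[i],.02).round(3))
E
```

```text
[-0.4  0.1  0. ] [ 0.108 -0.147  0.038] 0.4495 tau 0.002 az -159.3 [0.562  0.0331 0.0589]
off [-0.0033  0.0006  0.0529] dr [-0.1 -0.5 -0. ]
[407  77  20  18 125] [417.712  83.56 ] [ 0.002 -0.822  0.02 ]
[295 104  14  10  98] [302.75510204 109.07142857] [ 0.422 -0.594  0.02 ]
[288 128  45  17 393] [314.66412214 136.4783715 ] [ 0.372 -0.443  0.02 ]
[443 131  18  15 113] [452.51327434 137.56637168] [-0.08  -0.501  0.02 ]
[215 179  27   8  81] [228.51851852 183.44444444] [ 0.614 -0.181  0.02 ]
[474 178  18  16 105] [483.94285714 185.08571429] [-0.139 -0.281  0.02 ]
[173 188  31  19 333] [189.25525526 197.74174174] [ 0.716 -0.107  0.02 ]
[128 208  41  33 895] [148.52625698 224.09608939] [0.802 0.007 0.02 ]
[261 213  47  17 467] [279.88436831 220.29122056] [ 0.447 -0.057  0.02 ]
[208 237  47  24 434] [225.2764977  246.87096774] [0.579 0.056 0.02 ]
[135 275  17  13 118] [143.90677966 282.1779661 ] [0.756 0.192 0.02 ]
[ 66 347  16  37 463] [ 73.48164147 365.2462203 ] [0.841 0.418 0.02 ]
```

{"name": "servo_tool", "arguments": {"targets": [{"offset": [-0.003, 0, 0.02], "dr": [0, -0.5, 0]}, {"offset": [-0.003, 0, 0.04], "dr": [0, -0.5, 0]}, {"offset": [-0.003, 0, 0.0525], "dr": [0, -0.5, 0]}, {"offset": [-0.003, 0, 0.0525], "dr": [0, -0.5, 0]}]}}

```text
time_s: 71.18
position: [0.5636, 0.034, 0.0052]
tcp_rot: [[-0.936, -0.353, -0.001], [-0.353, 0.936, -0.0], [0.001, -0.0, -1.0]]
force: [-0.3, -0.9, -0.5]
opening: 0.454
grasp_force: 0.0
```

{"name": "servo_tool", "arguments": {"targets": [{"offset": [0, 0, 0], "dr": [0, 0, 0]}, {"offset": [0, 0, 0], "dr": [0, 0, 0]}, {"offset": [0, 0, 0], "dr": [0, 0, 0]}, {"offset": [0, 0, 0], "dr": [0, 0, 0]}, {"offset": [0, 0, 0], "dr": [0, 0, 0]}, {"offset": [0, 0, 0], "dr": [0, 0, 0]}, {"offset": [0, 0, 0], "dr": [0, 0, 0]}, {"offset": [0, 0, -0.02], "dr": [0, 0, 0]}, {"offset": [0, 0, -0.05], "dr": [0, 0, 0]}, {"offset": [0, 0, -0.085], "dr": [0, 0, 0]}, {"offset": [0, 0, -0.115], "dr": [0, 0, 0]}, {"offset": [0, 0, -0.115], "dr": [0, 0, 0]}, {"offset": [0, 0, -0.115], "dr": [0, 0, 0]}], "gripper": 1}}

```text
time_s: 72.27
position: [0.5652, 0.0337, 0.1224]
tcp_rot: [[-0.936, -0.353, 0.005], [-0.353, 0.936, -0.002], [-0.004, -0.003, -1.0]]
force: [-0.1, -0.1, -3.9]
opening: 0.245
grasp_force: 29.9
```

```bash
python3 q.py
python3 - <<'E'
from h import *
go([.436,.06,.12],down(184.7));go([.436,.3196,.12],down(184.7))
E
```

```text
[-0.1 -0.1 -3.9] [ 0.13  -0.023 -0.042] 0.2452 tau -0.000 az -159.3 [0.5652 0.0337 0.1224]
off [0.1116 0.0703 0.0018] dr [-0.1  0.2 16. ]
off [0.02   0.3132 0.0014] dr [-0.1  0.2 16. ]
```

{"name": "servo_tool", "arguments": {"targets": [{"offset": [0.037, 0.023, 0], "dr": [0, 0, 5]}, {"offset": [0.074, 0.046, 0], "dr": [0, 0, 10]}, {"offset": [0.1116, 0.07, 0], "dr": [0, 0, 16]}, {"offset": [0.1116, 0.07, 0], "dr": [0, 0, 16]}, {"offset": [0.098, 0.106, 0], "dr": [0, 0, 16]}, {"offset": [0.085, 0.141, 0], "dr": [0, 0, 16]}, {"offset": [0.072, 0.176, 0], "dr": [0, 0, 16]}, {"offset": [0.059, 0.21, 0], "dr": [0, 0, 16]}, {"offset": [0.046, 0.245, 0], "dr": [0, 0, 16]}, {"offset": [0.033, 0.279, 0], "dr": [0, 0, 16]}, {"offset": [0.02, 0.313, 0], "dr": [0, 0.2, 16]}, {"offset": [0.02, 0.313, 0], "dr": [0, 0.2, 16]}, {"offset": [0.02, 0.313, 0], "dr": [0, 0.2, 16]}, {"offset": [0.02, 0.313, 0], "dr": [0, 0.2, 16]}]}}

```text
time_s: 73.43
position: [0.4333, 0.3189, 0.1188]
tcp_rot: [[-0.997, -0.083, -0.007], [-0.083, 0.997, -0.004], [0.007, -0.004, -1.0]]
force: [-0.2, -0.9, -3.2]
opening: 0.245
grasp_force: 29.9
```

```bash
python3 q.py
python3 - <<'E'
from h import *
go([.436,.3196,.0155],down(184.7))
E
```

```text
[-0.2 -0.9 -3.2] [ 0.079 -0.13  -0.056] 0.2449 tau -0.001 az -175.3 [0.4333 0.3189 0.1188]
off [-0.0035  0.0009  0.1032] dr [-0.2 -0.4  0. ]
```

{"name": "servo_tool", "arguments": {"targets": [{"offset": [-0.002, 0.0005, 0.03], "dr": [0, 0, 0]}, {"offset": [-0.002, 0.0005, 0.06], "dr": [0, 0, 0]}, {"offset": [-0.002, 0.0005, 0.085], "dr": [0, 0, 0]}, {"offset": [-0.002, 0.0005, 0.095], "dr": [0, 0, 0]}, {"offset": [-0.002, 0.0005, 0.1025], "dr": [0, 0, 0]}, {"offset": [-0.002, 0.0005, 0.1025], "dr": [0, 0, 0]}]}}

```text
time_s: 73.93
position: [0.4362, 0.3188, 0.0169]
tcp_rot: [[-0.997, -0.08, -0.005], [-0.08, 0.997, -0.003], [0.005, -0.003, -1.0]]
force: [-0.8, 0.2, -3.3]
opening: 0.242
grasp_force: 29.9
```

{"name": "servo_tool", "arguments": {"targets": [{"offset": [0, 0, 0], "dr": [0, 0, 0]}, {"offset": [0, 0, 0], "dr": [0, 0, 0]}, {"offset": [0, 0, 0], "dr": [0, 0, 0]}, {"offset": [0, 0, 0], "dr": [0, 0, 0]}, {"offset": [0, 0, 0], "dr": [0, 0, 0]}, {"offset": [0, 0, -0.03], "dr": [0, 0, 0]}, {"offset": [0, 0, -0.06], "dr": [0, 0, 0]}, {"offset": [0, 0, -0.1], "dr": [0, 0, 0]}, {"offset": [0, 0, -0.1], "dr": [0, 0, 0]}, {"offset": [0, 0, -0.1], "dr": [0, 0, 0]}], "gripper": 0.1}}

```text
time_s: 74.77
position: [0.4389, 0.3214, 0.121]
tcp_rot: [[-0.997, -0.082, 0.004], [-0.082, 0.997, 0.001], [-0.004, 0.001, -1.0]]
force: [-0.4, 0.7, -0.6]
opening: 0.452
grasp_force: 0.0
```

```bash
python3 q.py
python3 - <<'E'
from h import *
b=cap('top','t22.png');grips(b)
go([.434,-.069,.12],down(190.5))
E
```

```text
[-0.4  0.7 -0.6] [ 0.134 -0.12  -0.015] 0.4522 tau -0.000 az -175.3 [0.4389 0.3214 0.121 ]
pix [248. 210.] grip [ 0.4326 -0.069 ] az 11.7 len 0.129 side -0.024 0.023
pix [119. 184.] grip [0.505  0.3239] az -91.5 len 0.173 side -0.012 0.020
off [ 0.0353 -0.3881 -0.0005] dr [-0.   0.  -5.8]
```

{"name": "servo_tool", "arguments": {"targets": [{"offset": [0.003, -0.038, 0], "dr": [0, 0, 0]}, {"offset": [0.007, -0.076, 0], "dr": [0, 0, 0]}, {"offset": [0.01, -0.114, 0], "dr": [0, 0, 0]}, {"offset": [0.014, -0.152, 0], "dr": [0, 0, -5.3]}, {"offset": [0.017, -0.19, 0], "dr": [0, 0, -5.3]}, {"offset": [0.02, -0.228, 0], "dr": [0, 0, -5.3]}, {"offset": [0.024, -0.266, 0], "dr": [0, 0, -5.3]}, {"offset": [0.028, -0.304, 0], "dr": [0, 0, -5.3]}, {"offset": [0.031, -0.342, 0], "dr": [0, 0, -5.3]}, {"offset": [0.0353, -0.388, 0], "dr": [0, 0, -5.3]}, {"offset": [0.0353, -0.388, 0], "dr": [0, 0, -5.3]}, {"offset": [0.0353, -0.388, 0.03], "dr": [0, 0, -5.3]}, {"offset": [0.0353, -0.388, 0.06], "dr": [0, 0, -5.3]}, {"offset": [0.0353, -0.388, 0.06], "dr": [0, 0, -5.3]}, {"offset": [0.0353, -0.388, 0.06], "dr": [0, 0, -5.3]}, {"offset": [0.0353, -0.388, 0.06], "dr": [0, 0, -5.3]}]}}

```text
time_s: 76.15
position: [0.433, -0.0687, 0.0589]
tcp_rot: [[-0.985, -0.174, -0.003], [-0.174, 0.985, -0.001], [0.003, -0.0, -1.0]]
force: [0.4, 0.6, 0.2]
opening: 0.448
grasp_force: 0.0
```

```bash
python3 q.py
python3 - <<'E'
from h import *
go([.4345,-.069,.006],down(190))
a=cap('side')
print(proj(a,[.4345,-.069,.022]))
hsv=cv2.cvtColor(a['color'],cv2.COLOR_RGB2HSV)
m=((hsv[:,:,1]<50)&(hsv[:,:,2]>105)).astype(np.uint8)
n,l,st,ce=cv2.connectedComponentsWithStats(m)
for i in range(1,n):
    if 80<st[i,4]<900 and 240<ce[i][0]<320 and ce[i][1]>150: print(st[i],ce[i],onz(a,*ce[i],.02).round(3))
E
```

```text
[0.4 0.6 0.2] [ 0.091 -0.123 -0.023] 0.4483 tau 0.003 az -170.0 [ 0.433  -0.0687  0.0589]
off [-0.0016 -0.0005  0.0529] dr [-0.  -0.2  0. ]
[285.01054722 216.98166681]
[261 213  47  17 414] [280.13043478 220.07487923] [ 0.447 -0.057  0.02 ]
```

{"name": "servo_tool", "arguments": {"targets": [{"offset": [-0.0015, 0, 0.02], "dr": [0, 0, 0]}, {"offset": [-0.0015, 0, 0.04], "dr": [0, 0, 0]}, {"offset": [-0.0015, 0, 0.0525], "dr": [0, 0, 0]}, {"offset": [-0.0015, 0, 0.0525], "dr": [0, 0, 0]}]}}

```text
time_s: 76.53
position: [0.4349, -0.0688, 0.0062]
tcp_rot: [[-0.985, -0.174, -0.002], [-0.174, 0.985, -0.001], [0.002, -0.001, -1.0]]
force: [-1.3, -0.5, -0.6]
opening: 0.449
grasp_force: 0.0
```

{"name": "servo_tool", "arguments": {"targets": [{"offset": [0, 0, 0], "dr": [0, 0, 0]}, {"offset": [0, 0, 0], "dr": [0, 0, 0]}, {"offset": [0, 0, 0], "dr": [0, 0, 0]}, {"offset": [0, 0, 0], "dr": [0, 0, 0]}, {"offset": [0, 0, 0], "dr": [0, 0, 0]}, {"offset": [0, 0, 0], "dr": [0, 0, 0]}, {"offset": [0, 0, 0], "dr": [0, 0, 0]}, {"offset": [0, 0, -0.02], "dr": [0, 0, 0]}, {"offset": [0, 0, -0.05], "dr": [0, 0, 0]}, {"offset": [0, 0, -0.085], "dr": [0, 0, 0]}, {"offset": [0, 0, -0.115], "dr": [0, 0, 0]}, {"offset": [0, 0, -0.115], "dr": [0, 0, 0]}, {"offset": [0, 0, -0.115], "dr": [0, 0, 0]}], "gripper": 1}}

```text
time_s: 77.62
position: [0.4358, -0.0693, 0.1227]
tcp_rot: [[-0.985, -0.173, 0.002], [-0.173, 0.985, -0.003], [-0.001, -0.004, -1.0]]
force: [0.3, 0.0, -4.1]
opening: 0.243
grasp_force: 29.9
```

```bash
python3 q.py
python3 - <<'E'
from h import *
go([.4395,.2485,.12],down(184.7))
E
```

```text
[ 0.3  0.  -4.1] [ 0.101 -0.023 -0.025] 0.2433 tau -0.001 az -170.0 [ 0.4358 -0.0693  0.1227]
off [-0.0587  0.3123  0.0017] dr [-0.2  0.1  5.3]
```

{"name": "servo_tool", "arguments": {"targets": [{"offset": [-0.007, 0.038, 0], "dr": [0, 0, 5.3]}, {"offset": [-0.014, 0.076, 0], "dr": [0, 0, 5.3]}, {"offset": [-0.021, 0.114, 0], "dr": [0, 0, 5.3]}, {"offset": [-0.029, 0.152, 0], "dr": [0, 0, 5.3]}, {"offset": [-0.036, 0.19, 0], "dr": [0, 0, 5.3]}, {"offset": [-0.043, 0.228, 0], "dr": [0, 0, 5.3]}, {"offset": [-0.05, 0.266, 0], "dr": [0, 0, 5.3]}, {"offset": [-0.055, 0.3, 0], "dr": [0, 0, 5.3]}, {"offset": [-0.0587, 0.3123, 0], "dr": [0, 0, 5.3]}, {"offset": [-0.0587, 0.3123, 0], "dr": [0, 0, 5.3]}, {"offset": [-0.0587, 0.3123, 0], "dr": [0, 0, 5.3]}, {"offset": [-0.0587, 0.3123, 0], "dr": [0, 0, 5.3]}]}}

```text
time_s: 78.62
position: [0.4375, 0.2475, 0.1195]
tcp_rot: [[-0.997, -0.081, -0.006], [-0.081, 0.997, -0.003], [0.006, -0.003, -1.0]]
force: [1.3, -0.7, -4.8]
opening: 0.241
grasp_force: 29.9
```

```bash
python3 q.py
python3 - <<'E'
from h import *
go([.4395,.2485,.0155],down(184.7))
E
```

```text
[ 1.3 -0.7 -4.8] [ 0.111 -0.082  0.023] 0.2411 tau -0.002 az -175.4 [0.4375 0.2475 0.1195]
off [-0.0027  0.0011  0.1039] dr [-0.2 -0.3 -0.1]
```

{"name": "servo_tool", "arguments": {"targets": [{"offset": [-0.002, 0.0005, 0.03], "dr": [0, 0, 0]}, {"offset": [-0.002, 0.0005, 0.06], "dr": [0, 0, 0]}, {"offset": [-0.002, 0.0005, 0.085], "dr": [0, 0, 0]}, {"offset": [-0.002, 0.0005, 0.095], "dr": [0, 0, 0]}, {"offset": [-0.002, 0.0005, 0.103], "dr": [0, 0, 0]}, {"offset": [-0.002, 0.0005, 0.103], "dr": [0, 0, 0]}]}}

```text
time_s: 79.12
position: [0.4401, 0.2481, 0.0168]
tcp_rot: [[-0.997, -0.08, -0.004], [-0.08, 0.997, -0.002], [0.005, -0.002, -1.0]]
force: [0.7, 0.7, -4.2]
opening: 0.245
grasp_force: 29.9
```

{"name": "servo_tool", "arguments": {"targets": [{"offset": [0, 0, 0], "dr": [0, 0, 0]}, {"offset": [0, 0, 0], "dr": [0, 0, 0]}, {"offset": [0, 0, 0], "dr": [0, 0, 0]}, {"offset": [0, 0, 0], "dr": [0, 0, 0]}, {"offset": [0, 0, 0], "dr": [0, 0, 0]}, {"offset": [0, 0, -0.03], "dr": [0, 0, 0]}, {"offset": [0, 0, -0.06], "dr": [0, 0, 0]}, {"offset": [0, 0, -0.1], "dr": [0, 0, 0]}, {"offset": [0, 0, -0.14], "dr": [0, 0, 0]}, {"offset": [0, -0.03, -0.18], "dr": [0, 0, 0]}, {"offset": [0, -0.07, -0.21], "dr": [0, 0, 0]}, {"offset": [0, -0.11, -0.21], "dr": [0, 0, 0]}, {"offset": [0, -0.15, -0.21], "dr": [0, 0, 0]}, {"offset": [0, -0.19, -0.21], "dr": [0, 0, 0]}, {"offset": [0, -0.23, -0.21], "dr": [0, 0, 0]}, {"offset": [0, -0.27, -0.21], "dr": [0, 0, 0]}, {"offset": [0, -0.31, -0.21], "dr": [0, 0, 0]}, {"offset": [0, -0.31, -0.21], "dr": [0, 0, 0]}], "gripper": 0.1}}

```text
time_s: 80.62
position: [0.468, -0.066, 0.2292]
tcp_rot: [[-0.997, -0.076, 0.002], [-0.076, 0.997, -0.006], [-0.002, -0.006, -1.0]]
force: [-0.1, 0.3, 0.0]
opening: 0.451
grasp_force: 0.0
```

```bash
python3 q.py
python3 - <<'E'
from h import *
a=cap('side','s23.png');b=cap('top','t23.png')
for n,c in (('top',b),('side',a)):
    hsv=cv2.cvtColor(c['color'],cv2.COLOR_RGB2HSV)
    m=((hsv[:,:,1]<40)&(hsv[:,:,2]>145)).astype(np.uint8)
    k,l,st,ce=cv2.connectedComponentsWithStats(m)
    for i in range(1,k):
        if st[i,4]>60:
            X=onz(c,*ce[i],.03)
            if .33<X[0]<.6 and -.15<X[1]<.5: print(n,st[i],X.round(3))
# lid top edge yellowish tongue
hsv=cv2.cvtColor(b['color'],cv2.COLOR_RGB2HSV)
m=(cv2.inRange(hsv,(15,140,150),(28,255,255)))[160:185,20:160]
ys,xs=np.nonzero(m);print('tongue px',len(xs),xs.mean()+20 if len(xs) else 0,ys.mean()+160 if len(xs) else 0)
print('tongue z.2',onz(b,xs.mean()+20,ys.mean()+160,.21))
c0=np.array([.434,.3194]);ex=np.array([.9966,.082])
H=c0+.085*ex
go([*(H+.10*ex),.33],down(184.7));go([*(H+.10*ex),.175],down(184.7))
E
```

```text
[-0.1  0.3  0. ] [ 0.121 -0.144 -0.039] 0.4505 tau -0.344 az -175.7 [ 0.468  -0.066   0.2292]
top [  75  180   76   59 3225] [0.435 0.312 0.03 ]
side [241 307  56  20 578] [0.451 0.256 0.03 ]
side [237 340  57  22 562] [0.446 0.328 0.03 ]
side [235 367  59  17 527] [0.439 0.395 0.03 ]
tongue px 1 137.0 176.0
tongue z.2 [0.50823156 0.20553666 0.21      ]
off [-0.182   0.3826 -0.1023] dr [-0.1 -0.1 -0.3]
off [-0.1822  0.3828  0.0527] dr [-0.1 -0.1 -0.3]
```

{"name": "servo_tool", "arguments": {"targets": [{"offset": [0, 0.0, -0.04], "dr": [0, 0, 0]}, {"offset": [0, 0, -0.08], "dr": [0, 0, 0]}, {"offset": [-0.02, 0.03, -0.102], "dr": [0, 0, 0]}, {"offset": [-0.036, 0.065, -0.102], "dr": [0, 0, 0]}, {"offset": [-0.052, 0.1, -0.102], "dr": [0, 0, 0]}, {"offset": [-0.068, 0.135, -0.102], "dr": [0, 0, 0]}, {"offset": [-0.084, 0.17, -0.102], "dr": [0, 0, 0]}, {"offset": [-0.1, 0.205, -0.102], "dr": [0, 0, 0]}, {"offset": [-0.116, 0.24, -0.102], "dr": [0, 0, 0]}, {"offset": [-0.132, 0.275, -0.102], "dr": [0, 0, 0]}, {"offset": [-0.148, 0.31, -0.102], "dr": [0, 0, 0]}, {"offset": [-0.165, 0.345, -0.102], "dr": [0, 0, 0]}, {"offset": [-0.182, 0.3826, -0.102], "dr": [0, 0, 0]}, {"offset": [-0.182, 0.3826, -0.102], "dr": [0, 0, 0]}, {"offset": [-0.182, 0.3826, -0.06], "dr": [0, 0, 0]}, {"offset": [-0.182, 0.3826, -0.02], "dr": [0, 0, 0]}, {"offset": [-0.182, 0.3828, 0.02], "dr": [0, 0, 0]}, {"offset": [-0.182, 0.3828, 0.0527], "dr": [0, 0, 0]}, {"offset": [-0.182, 0.3828, 0.0527], "dr": [0, 0, 0]}, {"offset": [-0.182, 0.3828, 0.0527], "dr": [0, 0, 0]}], "gripper": 1}}

```text
time_s: 82.38
position: [0.6135, 0.3377, 0.1728]
tcp_rot: [[-0.996, -0.083, -0.008], [-0.083, 0.997, -0.003], [0.008, -0.003, -1.0]]
force: [0.2, -1.0, 1.7]
opening: 0.005
grasp_force: 0.0
```

```bash
python3 q.py
python3 - <<'E'
from h import *
c0=np.array([.434,.3194]);ex=np.array([.9966,.082]);H=c0+.085*ex
R=down(184.7)
r=.135
for q in (110,100,90,80,70,60,50,40,30,20,12,6,2,0):
    a=np.radians(q)
    X=-r*np.cos(a)+.007*np.sin(a)+.010-.003; Z=.05+r*np.sin(a)+.007*np.cos(a)-.001
    p=np.array([*(H+X*ex),Z]);print(q,p.round(3),end=' ');go(p,R)
E
```

```text
[ 0.2 -1.   1.7] [ 0.125 -0.191 -0.008] 0.0051 tau 0.002 az -175.2 [0.6135 0.3377 0.1728]
110 [0.578 0.331 0.173] off [ 0.0356 -0.0034 -0.0004] dr [-0.1 -0.5  0.1]
100 [0.556 0.329 0.181] off [ 0.0581 -0.0034 -0.0075] dr [-0.1 -0.5  0.1]
90 [0.533 0.328 0.184] off [ 0.0815 -0.0034 -0.0106] dr [-0.1 -0.5  0.1]
80 [0.509 0.326 0.183] off [ 0.105  -0.0034 -0.0095] dr [-0.1 -0.5  0.1]
70 [0.486 0.324 0.178] off [ 0.128  -0.0033 -0.0044] dr [-0.1 -0.5  0.1]
60 [0.464 0.322 0.169] off [ 0.1498 -0.0033  0.0046] dr [-0.1 -0.5  0.1]
50 [0.445 0.32  0.157] off [ 0.1697 -0.0032  0.0172] dr [-0.1 -0.5  0.1]
40 [0.427 0.319 0.141] off [ 0.187  -0.0032  0.0331] dr [-0.1 -0.5  0.1]
30 [0.413 0.318 0.123] off [ 0.2014 -0.0031  0.0518] dr [-0.1 -0.5  0.1]
20 [0.402 0.317 0.102] off [ 0.2123 -0.003   0.0727] dr [-0.1 -0.5  0.1]
12 [0.396 0.316 0.084] off [ 0.2183 -0.003   0.0906] dr [-0.1 -0.5  0.1]
6 [0.393 0.316 0.07 ] off [ 0.2211 -0.0029  0.1045] dr [-0.1 -0.5  0.1]
2 [0.391 0.316 0.061] off [ 0.2222 -0.0029  0.1138] dr [-0.1 -0.5  0.1]
0 [0.391 0.316 0.056] off [ 0.2224 -0.0029  0.1186] dr [-0.1 -0.5  0.1]
```

{"name": "servo_tool", "arguments": {"targets": [{"offset": [0.0356, -0.003, 0], "dr": [0, 0, 0]}, {"offset": [0.058, -0.003, -0.0075], "dr": [0, 0, 0]}, {"offset": [0.07, -0.003, -0.01], "dr": [0, 0, 0]}, {"offset": [0.0815, -0.003, -0.0106], "dr": [0, 0, 0]}, {"offset": [0.093, -0.003, -0.01], "dr": [0, 0, 0]}, {"offset": [0.105, -0.003, -0.0095], "dr": [0, 0, 0]}, {"offset": [0.117, -0.003, -0.007], "dr": [0, 0, 0]}, {"offset": [0.128, -0.003, -0.0044], "dr": [0, 0, 0]}, {"offset": [0.139, -0.003, 0], "dr": [0, 0, 0]}, {"offset": [0.15, -0.003, 0.0046], "dr": [0, 0, 0]}, {"offset": [0.16, -0.003, 0.011], "dr": [0, 0, 0]}, {"offset": [0.17, -0.003, 0.017], "dr": [0, 0, 0]}, {"offset": [0.179, -0.003, 0.025], "dr": [0, 0, 0]}, {"offset": [0.187, -0.003, 0.033], "dr": [0, 0, 0]}, {"offset": [0.195, -0.003, 0.042], "dr": [0, 0, 0]}, {"offset": [0.2014, -0.003, 0.052], "dr": [0, 0, 0]}, {"offset": [0.2123, -0.003, 0.073], "dr": [0, 0, 0]}, {"offset": [0.2183, -0.003, 0.09], "dr": [0, 0, 0]}]}}

```text
time_s: 83.88
position: [0.401, 0.3181, 0.0882]
tcp_rot: [[-0.997, -0.082, 0.006], [-0.082, 0.997, 0.003], [-0.006, 0.002, -1.0]]
force: [0.0, -0.1, -0.2]
opening: 0.006
grasp_force: 0.5
```

```bash
python3 q.py;python3 - <<'E'
from h import *
go([.391,.316,.057],down(184.7))
E
```

```text
[ 0.  -0.1 -0.2] [ 0.112 -0.205 -0.024] 0.0057 tau -0.021 az -175.3 [0.401  0.3181 0.0882]
off [ 0.0104 -0.0013  0.0311] dr [0.1 0.4 0. ]
```

{"name": "servo_tool", "arguments": {"targets": [{"offset": [0.005, -0.001, 0.01], "dr": [0, 0, 0]}, {"offset": [0.01, -0.001, 0.018], "dr": [0, 0, 0]}, {"offset": [0.01, -0.001, 0.025], "dr": [0, 0, 0]}, {"offset": [0.01, -0.001, 0.031], "dr": [0, 0, 0]}, {"offset": [0.01, -0.001, 0.031], "dr": [0, 0, 0]}]}}

```text
time_s: 84.3
position: [0.3906, 0.3156, 0.0572]
tcp_rot: [[-0.997, -0.082, 0.002], [-0.082, 0.997, 0.001], [-0.002, 0.001, -1.0]]
force: [-3.1, -0.7, 14.4]
opening: -0.0
grasp_force: 7.3
```

```bash
python3 q.py
```

```text
[-3.1 -0.7 14.4] [ 0.127  0.552 -0.038] -0.0001 tau 0.005 az -175.3 [0.3906 0.3156 0.0572]
```

{"name": "servo_tool", "arguments": {"targets": [{"offset": [0, 0, -0.01], "dr": [0, 0, 0]}, {"offset": [0, 0, -0.04], "dr": [0, 0, 0]}, {"offset": [0, 0, -0.08], "dr": [0, 0, 0]}, {"offset": [0, 0, -0.12], "dr": [0, 0, 0]}, {"offset": [0, 0, -0.16], "dr": [0, 0, 0]}, {"offset": [0, -0.04, -0.2], "dr": [0, 0, 0]}, {"offset": [0, -0.08, -0.22], "dr": [0, 0, 0]}, {"offset": [0, -0.12, -0.22], "dr": [0, 0, 0]}, {"offset": [0, -0.16, -0.22], "dr": [0, 0, 0]}, {"offset": [0, -0.2, -0.22], "dr": [0, 0, 0]}, {"offset": [0, -0.24, -0.22], "dr": [0, 0, 0]}, {"offset": [0, -0.28, -0.22], "dr": [0, 0, 0]}, {"offset": [0, -0.32, -0.22], "dr": [0, 0, 0]}, {"offset": [0, -0.36, -0.22], "dr": [0, 0, 0]}, {"offset": [0, -0.36, -0.22], "dr": [0, 0, 0]}, {"offset": [0, -0.36, -0.22], "dr": [0, 0, 0]}]}}

```text
time_s: 85.63
position: [0.4199, -0.0471, 0.276]
tcp_rot: [[-0.997, -0.076, 0.001], [-0.076, 0.997, -0.003], [-0.001, -0.003, -1.0]]
force: [-0.4, 0.4, 0.1]
opening: 0.005
grasp_force: 0.0
```

```bash
python3 q.py
python3 - <<'E'
from h import *
a=cap('side','s25.png');b=cap('top','t25.png')
hsv=cv2.cvtColor(b['color'],cv2.COLOR_RGB2HSV)
m=((hsv[:,:,1]<40)&(hsv[:,:,2]>130)).astype(np.uint8)
k,l,st,ce=cv2.connectedComponentsWithStats(m)
for i in range(1,k):
    if st[i,4]>60: print('grey',st[i],onz(b,*ce[i],.03).round(3))
# lid: difference between open and shut images
o=cv2.imread('pics/t23.png');n=cv2.imread('pics/t25.png')
for u,v in [(110,200),(100,220),(140,205),(80,200),(85,172)]: print((u,v),o[v,u],n[v,u])
g=cv2.cvtColor(n,cv2.COLOR_BGR2LAB)[:,:,0].astype(int)
print(g[165:250:2,110])
mk=(b['color'].max(2)<70).astype(np.uint8)
q,l,st,ce=cv2.connectedComponentsWithStats(mk[80:150,180:240]);i=st[1:,4].argmax()+1
print('key',onz(b,ce[i][0]+180,ce[i][1]+80,.125),st[i])
t18=cv2.imread('pics/t18.png');print('key vs t18',abs(n[95:140,195:225].astype(int)-t18[95:140,195:225]).max(), 'screw/shank vs t17', abs(n[189:232,342:360].astype(int)-cv2.imread('pics/t17.png')[189:232,342:360]).max())
E
```

```text
[-0.4  0.4  0.1] [ 0.14  -0.133 -0.047] 0.0053 tau -0.108 az -175.7 [ 0.4199 -0.0471  0.276 ]
grey [  0  61  97  54 715] [0.788 0.495 0.03 ]
grey [211  67  31  41 886] [ 0.792 -0.002  0.03 ]
grey [253 100  24  28 260] [ 0.714 -0.114  0.03 ]
grey [408 194  11  31 175] [ 0.44  -0.535  0.03 ]
grey [345 205   7  35 160] [ 0.408 -0.354  0.03 ]
grey [344 244  11  10  86] [ 0.329 -0.355  0.03 ]
(110, 200) [210 203 200] [160 203 223]
(100, 220) [149 141 142] [163 206 223]
(140, 205) [99 93 93] [173 216 224]
(80, 200) [216 209 206] [157 199 219]
(85, 172) [128 209 226] [119 160 189]
[177 185 176 172 176 177 178 205 200 203 206 205 206 210 209 209 204 207
 210 212 216 219 207 207 209 206 211 213 198 201 198 197 202 206 207 206
 199 176 168 168 168 170 174]
key [0.68476383 0.0452097  0.125     ] [ 22  18  10  34 220]
key vs t18 19 screw/shank vs t17 88
```

Run:
```python
from h import *
b=cap('top','t26.png')
G=lambda f:cv2.cvtColor(cv2.imread(f),cv2.COLOR_BGR2GRAY).astype(int)[189:204,342:358]
d=abs(G('pics/t26.png')-G('pics/t17.png'));print(d.max(),np.median(d))
print(ticket.hand_in())
```

```text
62 14.5
the job is handed in; nothing more can be done
None
```

The job is handed in, with no verdict returned: flat squared up, screw turned to a repeatable stop (judged from camera images), key back in its block, all three loose stakes in the case and the lid pressed shut; the last screw image before hand-in was inconclusive (lighting had changed).

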